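# Fit the washed screens to the bench sifter and lock its end stop with an adjustable wrench

## Task

Turn each washed screen on the draining mat over, so that its flush perforated sheet is up, and lay the screens square in a close row across the middle of the sifter's trough, starting at the fixed stop; then slide the end stop up against the last one. Set the open adjustable wrench flat over the end stop's lock nut, roll its worm until the jaw closes snugly on the nut, and only then turn the nut clockwise until it comes up hard. Take the wrench off and lay it flat back on its mat, and leave the jar, the pan, the weight and the brush where they are.

Things in the scene. Friction and masses are not known exactly. Their poses are not given: they have to be found in the camera images.
- screen1: Framed aluminium screen, 62 x 52 x 18 mm (x, y, z), 0.1 kg; one to three are present, all alike. Origin in the middle of the solid. z points out of the OPEN face (a deep recess), away from the flush face with the perforated sheet. Starts on the mat sheet down (z up); must end sheet up (z down). It stands steadily on its 62 x 18 mm edges.
- screen2: Another screen like screen1.
- screen3: Another screen like screen1.
- drain_mat: Grey ribbed draining mat, fixed, 340 x 160 mm (x, y), 4 mm thick, origin on the bench under its middle. The screens start flat on it in a line along its x, their 62 mm sides about along its x.
- sifter: Bench sifter, fixed: grey casting, x -170 to +146 mm, y -155 to +145, origin on the bench, flat deck 20 mm high. A trough 26 mm wide and 3 mm deep runs along y at x +45 mm; the screens lie across it on the deck, 62 mm sides along the sifter's x, side by side at 52 mm pitch along y. Behind, x +148 to +196 mm: a white housing 42 mm high.
- fixed_stop_face (a point): Foot of the fixed stop's face that the first screen lies against, at deck height over the trough's middle (sifter x +45, y +120, z +20 mm); axes as the sifter's, screens on its -y side. The stop is 56 mm wide (x), 15 mm thick, its top 36 mm above the bench.
- end_stop (a joint): Travel of the sliding end stop (m), 0 to 0.17, growing towards the fixed stop (sifter's +y). Starts at 0 to 0.02. Friction about 5 N; stays where it is left. The two stops' faces are 0.210 - value apart: 0.158 closes on one screen, 0.106 on two, 0.054 on three.
- end_stop_face (a point): Foot of the end stop's face towards the screens, at deck height over the trough; axes as the sifter's. Its steel block: y 0 to -14 mm, x -29 to +31, z +1 to +22; push it from its back. The lock nut stands on its flat foot (flush with the deck, in a guide channel 3 mm deep) at x -85, y -25 mm from here; an upright joins foot and block at x -41 to -27.
- lock_nut (a joint): Turn of the lock nut (rad), growing clockwise seen from above; starts at 0 to 0.36 and comes up hard at 0.9. Turns stiffly (about 0.35 N m) and stays where it is left.
- nut_top (a point): On the lock nut's axis at its top, 33 mm above the bench; turns with the nut. Steel hexagon, 24 mm across flats, 27.7 mm across corners, 13 mm high, standing on a foot flush with the 20 mm high deck. Two flats face this point's +y and -y, two corners +x and -x; z up.
- wrench: Adjustable wrench, 210 mm, 0.34 kg, flat underside. Origin: underside, where the middle of a 24 mm nut sits against the fixed jaw. z up. Handle along -x: 22 mm wide, 12 thick, x -39 to -157 mm, round end 28 mm wide to -176. Its head axes are these turned +0.262 rad about z; in them the mouth opens to +x and the throat is at x -15 mm (a nut corner needs 14).
- wrench_handle (a point): On the wrench's handle, x = -125 mm and 6 mm above its underside in the wrench's axes: a good place to hold it for turning.
- wrench_mid (a point): Balance point of the wrench: x = -62 mm, 6 mm above its underside, on the handle's middle line; axes as the wrench's.
- jaw (a joint): Opening between the wrench's jaws (m), 0.016 to 0.032, starts at 0.028 to 0.031. In head axes: fixed jaw's face at y -12 mm, sliding jaw's at y -12 mm + opening; jaws 14 mm thick along y, tips at x +16, 14 mm high. Moved only by the worm; turning the nut does not push it open.
- worm_mid (a point): Middle of the wrench's knurled worm, a roller 16 mm across, 14 mm long, axis along the head's y; in head axes at x -27, y +3 mm, 8.6 mm above the underside: its top is 2.6 mm proud of the head. A fingertip pressed on top (4 to 8 N) and drawn towards the mouth closes the jaw, towards the handle opens it: 0.1 mm per mm of stroke; it needs about 3 N sideways.
- tool_mat: Black rubber mat, fixed, 270 x 100 mm (x, y), 3 mm thick, origin on the bench under its middle; the wrench starts on it and goes back on it.
- jar: Bystander: closed black jar, 44 mm across, 60 mm high. Origin at its underside.
- pan: Bystander: shallow brass pan, 84 mm across, 25 mm high. Origin at its underside.
- weight: Bystander: steel check weight with a knob, 32 mm across, 48 mm high. Origin at its underside.
- brush: Bystander: bench brush 150 mm long, lying flat. Origin at its underside's middle.
There are look-alikes about, which are no part of the job. Leave any orange look-alike of the screen3 alone.

How it is judged:
By the outcome, as a careful person would: the job done as asked, in the order asked, and still so for the second after the job is handed in, with the robot touching nothing.
Of screen1, screen2, screen3 only 1 to 3 are there at a start; the rules pass over those that are not, and their reading is None.
At some moment in a run one of screen1, screen2, screen3 may be knocked a few centimetres aside while the robot is not near it.
It also fails if it takes over 210 s, if anything falls off the work surface, if the arm or the gripper's body presses on something with over 40 N, if the wrist force passes 120 N, or if a joint passes its speed limit or range.

## Robot

A 6-joint arm with a two-finger parallel gripper is mounted at the origin on the work surface. World frame = base frame: x ahead of the robot, y to its left, z up, the work surface at z = 0. Lengths are in m, angles in rad, forces in N, time in s.
With the tool pointing down it reaches from about 0.35 to 0.85 m from the base axis. Payload 8.1 kg.
Tool frame: the origin (TCP) lies on the mounting face of the last link; the fingertips stand 173 mm ahead of it and the grasp point (between the pads) lies 155 mm ahead of it; z points along the fingers, y is the direction in which the jaws open and shut (so a half turn about z gives the same grasp; the last joint's range is limited). The gripper opens to 85 mm and grips with 20 to 120 N. Pads are 22 mm wide; open, the fingers measure 114 mm over their backs; the gripper's body (76 mm by 85 mm) begins 54 mm behind the grasp point. The pads swing forward as they close: fully open they stand 13 mm farther back than shut.
Start: joints at [1.206, 0.13, 1.488, -0, 1.523, -0.085], TCP at [0.166, 0.577, 0.405] pointing down, gripper open.
Joint ranges: [-2.96, 2.96], [-0.89, 2.26], [0.02, 2.5], [-1.34, 4.48], [0, 2.73], [-2.66, 2.66]. Speed limits (rad/s): [2.39, 2.39, 2.79, 3.14, 3.14, 3.14].

## Interface

Orientations are given as [roll, pitch, yaw] about the fixed x, y, z axes, in that order (R = Rz(yaw) Ry(pitch) Rx(roll)).
In Python, from rig import * gives the robot as it stands.
- The arm moves only by the tool step_arm, never from a script. Its argument "targets" is a list of rows, each an object with "offset": the shift along the tool's x, y, z in m, a list of three; "rotation": the turn, a rotation vector about the tool's x, y, z in degrees, a list of three; "fingers": the gripper's target within -1 to 1 (fully open at 1, half-way at 0, shut at -1). In form: [{"offset": [tx, ty, tz], "rotation": [rx, ry, rz], "fingers": fingers}, ...]. A call has 1 to 5 rows; each row is the pose to reach, as a shift and turn from the pose commanded when the call began, along the tool's axes at that moment; what a row does not reach only later rows make up. A row lasts 1/8 s, in which the tool goes at most 62.5 mm and 10.7 degrees, less where a joint would pass 70% of its speed; a pose out of reach is approached as far as the arm can. A call with a gripper value outside its range is refused whole. The fingers move at their own pace and stop on an object; the grip force is fixed at half the most. Time passes only in rows, so rows that repeat a pose let the fingers close. It gives the time, the measured TCP pose, the force and the opening at its end, in the units of the state.
- state(): the state, without advancing time (a new reading comes with each control period).
- read_camera(name): name is "scene" or "top" or "wrist"; returns the picture (420x560x3 uint8, red, green, blue); there is no depth.
- camera_model(name): a dict with "mtx" (3x3 intrinsics, pixels), "k1" (the pictures are not rectified: a ray, as slopes to the right and down, at radius r is drawn at 1 + k1 r^2 times it, then the intrinsics apply), "world_from_camera" (4x4, takes a point from camera to world coordinates). Camera axes: x right, y down, z forward; pixel columns grow to the right and rows downward; lengths in m; the calibration is good to about 2 mm. A picture is of the moment at which its call begins: read the wrist's pose just before it. camera_model takes no time and is no camera call; for the wrist camera it gives the pose at the moment of the call.
- sign_off(): hands the job in, once; it reports no verdict.
The state is a dict: "time_s": time; "q": joint angles; "joint_velocities": joint speeds; "joint_torque": joint torques, N m; "ee_pos": TCP position; "eef_rot": TCP orientation; "force": force on the tool from outside, world axes, zero at the start; "moment": the same for the moment, N m; "opening": opening from 0.0 (shut) to 1.0 (fully open).
Only numpy, scipy, OpenCV 4.12 (cv2) and the standard library are available. Lean on these libraries where they do the work, as an engineer would, in place of code of your own. Each camera call takes 0.05 s, during which the arm holds its last target. There are 200 camera calls.

## Working session

There is one attempt and no reset: what is moved stays moved. The work goes in short steps, Python scripts to look and compute and a tool call to move; the robot and the scene stay as the last step left them, time stands still between calls to the robot, and variables do not carry over. Pictures are saved under pics/ and viewed, about 12 in all and at most 16, crops included, and the job is handed in when it is done.

Besides the shell and the picture viewer there is one more tool, called after "Request:" by a JSON object that holds its "op" and its "data", one argument or row to a line. step_arm: Moves the arm, as the interface text tells. Its arguments: {"type":"object","properties":{"targets":{"type":"array"}},"required":["targets"]}

```bash
ls; mkdir -p pics; cat > look.py <<'E'
from rig import *
import numpy as np, cv2
from scipy.spatial.transform import Rotation as R
def snap(name,f):
    m=camera_model(name); im=read_camera(name); cv2.imwrite('pics/'+f+'.png',im[:,:,::-1]); np.savez('pics/'+f+'.npz',**{k:np.array(v) for k,v in m.items()}); return im
def load(f):
    return cv2.imread('pics/'+f+'.png'),np.load('pics/'+f+'.npz')
def rays(m,uv):
    uv=np.array(uv,float).reshape(-1,1,2)
    # k1 only
    p=cv2.undistortPoints(uv,np.array(m['mtx'],float),np.array([float(m['k1']),0,0,0]))[:,0]
    T=np.array(m['world_from_camera']); d=np.c_[p,np.ones(len(p))]@T[:3,:3].T
    return T[:3,3],d
def toplane(m,uv,z):
    o,d=rays(m,uv); return o+d*((z-o[2])/d[:,2])[:,None]
def proj(m,P):
    T=np.linalg.inv(np.array(m['world_from_camera'])); P=np.array(P,float).reshape(-1,3)
    uv,_=cv2.projectPoints(P,cv2.Rodrigues(T[:3,:3])[0],T[:3,3],np.array(m['mtx'],float),np.array([float(m['k1']),0,0,0])); return uv[:,0]
def pose():
    s=state(); return np.array(s['ee_pos']),R.from_euler('xyz',s['eef_rot']),s
E
python3 - <<'E'
from look import *
snap('scene','s0');snap('top','t0');
p,r,s=pose();print(s)
for n in('scene','top','wrist'):
    m=camera_model(n);print(n,m)
E
```

```text
pics
{'time_s': 0.1, 'q': array([ 1.20560705e+00,  1.31044644e-01,  1.48917388e+00, -3.15401205e-05,
        1.52300780e+00, -8.53840662e-02]), 'joint_velocities': array([-2.15266722e-04, -2.87028269e-03, -2.13707687e-03, -8.71866146e-05,
       -2.12767908e-04, -4.20763178e-04]), 'joint_torque': array([ 1.29148320e-03, -5.70950818e+01, -5.01940906e+01, -7.82987831e-05,
        8.00445123e-03, -1.57996726e-05]), 'ee_pos': array([0.16560004, 0.57647345, 0.40377167]), 'eef_rot': array([-3.13996225e+00, -1.07933085e-04,  2.86178889e+00]), 'force': array([-0.14567159,  0.84240219,  0.76955475]), 'moment': array([-0.00850163,  0.0480731 , -0.03845619]), 'opening': 1.0012377190028927}
scene {'mtx': array([[421.20588588,   0.        , 281.50402541],
       [  0.        , 421.20588588, 210.88367227],
       [  0.        ,   0.        ,   1.        ]]), 'k1': -0.07965592157316957, 'world_from_camera': array([[ 0.03772391,  0.6557564 , -0.75402948,  1.3682282 ],
       [ 0.99916589, -0.01294682,  0.03872858, -0.10022347],
       [ 0.01563423, -0.75486153, -0.65569783,  0.76278373],
       [ 0.
[... 277 characters left out ...]
.01710489, -0.99572317,  0.09078983,  0.43284676],
       [-0.99985231, -0.01688251,  0.00321686, -0.04268674],
       [-0.00167034, -0.09083145, -0.99586488,  1.4955263 ],
       [ 0.        ,  0.        ,  0.        ,  1.        ]])}
wrist {'mtx': array([[307.44355012,   0.        , 280.65121895],
       [  0.        , 307.44355012, 208.91443932],
       [  0.        ,   0.        ,   1.        ]]), 'k1': -0.010733109916846431, 'world_from_camera': array([[ 0.27561181,  0.92699888,  0.25438397,  0.10150881],
       [ 0.96126715, -0.26526403, -0.07483617,  0.59433088],
       [-0.00189413,  0.26515668, -0.96420348,  0.37320634],
       [ 0.        ,  0.        ,  0.        ,  1.        ]])}
```

View pics/s0.png

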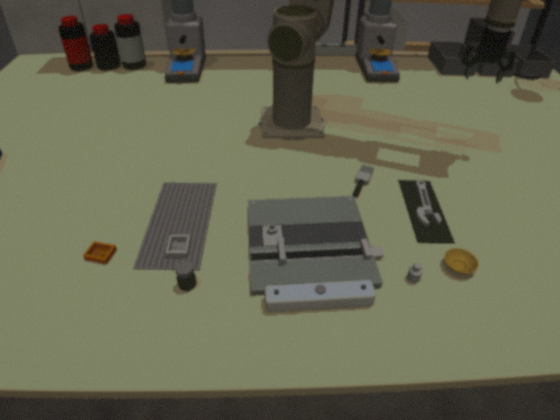

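View pics/t0.png

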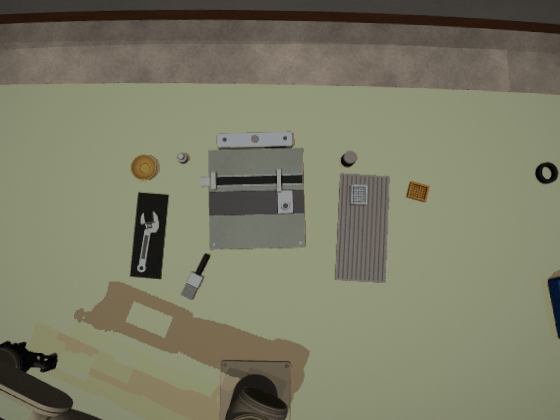

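Top view: one screen, grey, on the draining mat (359,195). The orange look-alike lies off the mat (418,191), so I leave it. The sifter is at (256,200), with the fixed stop at (207,181), end stop (279,180) and nut (285,205). The wrench is on the black mat (148,235). The jar is at (349,158), pan (145,167), weight (182,157) and brush (196,277).

```bash
python3 - <<'E'
from look import *
im,m=load('t0')
def g(a): return cv2.LUT(a,np.array([255*(i/255)**.6 for i in range(256)]).astype('uint8'))
a=cv2.resize(im[140:255,195:315],None,fx=5,fy=5,interpolation=cv2.INTER_CUBIC)
b=cv2.resize(im[185:285,125:175],(200,400),interpolation=cv2.INTER_CUBIC)
c=cv2.resize(im[170:290,330:435],None,fx=1.7,fy=1.7,interpolation=cv2.INTER_CUBIC)
o=np.zeros((600,800,3),'uint8');o[:575,:600]=a;o[:400,600:]=b; c=c[:200,:178];o[400:400+c.shape[0],600:600+c.shape[1]]=c
cv2.imwrite('pics/z0.png',g(o))
for n,uv,z in[('sift corners',[[209,150],[303,149],[304,249],[209,249]],.02),('mat',[[341,174],[389,176],[384,282],[336,280]],.004),('screen',[359,195],.013),('nut',[285,205],.033),('wr',[[150,218],[140,270]],.01),('toolmat',[[138,193],[168,195],[160,278],[131,277]],.003),('jar',[349,158],.06),('orange',[418,191],.01),('brush',[196,277],.01)]:
    print(n,toplane(m,uv,z).round(3).tolist())
E
```

```text
sift corners [[0.766, 0.162, 0.02], [0.774, -0.138, 0.02], [0.456, -0.144, 0.02], [0.451, 0.152, 0.02]]
mat [[0.698, -0.261, 0.004], [0.695, -0.417, 0.004], [0.356, -0.399, 0.004], [0.361, -0.247, 0.004]]
screen [[0.63, -0.318, 0.013]]
nut [[0.592, -0.083, 0.033]]
wr [[0.546, 0.345, 0.01], [0.381, 0.371, 0.01]]
toolmat [[0.626, 0.389, 0.003], [0.621, 0.291, 0.003], [0.357, 0.308, 0.003], [0.358, 0.401, 0.003]]
jar [[0.739, -0.278, 0.06]]
orange [[0.647, -0.509, 0.01]]
brush [[0.363, 0.192, 0.01]]
```

View pics/z0.png

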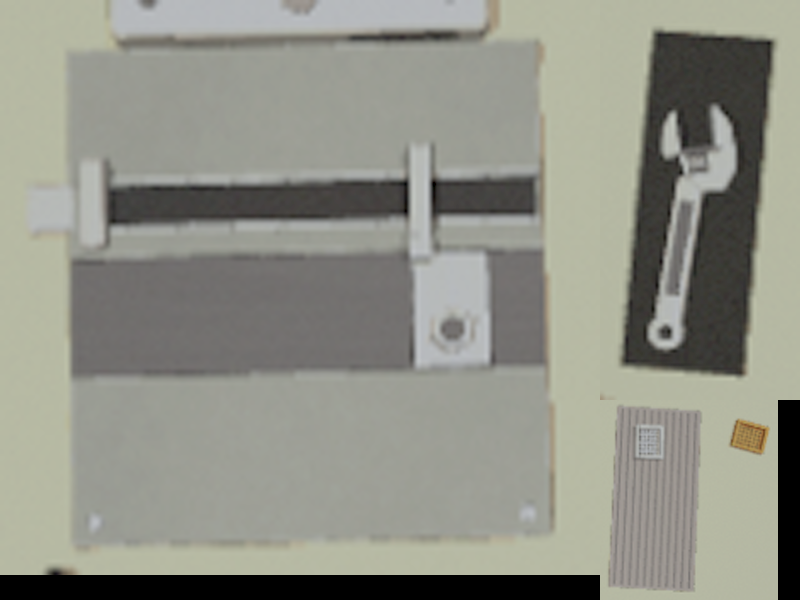

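Only one screen is present: the grey one on the mat. Next I'll write a small planner that turns world targets into move rows, then look close-up with the wrist camera.

```bash
cat > plan.py <<'E'
from look import *
import json,os
def getcmd():
    if os.path.exists('cmd.json'):
        d=json.load(open('cmd.json'));return np.array(d['p']),R.from_quat(d['q'])
    return np.array([.166,.577,.405]),R.from_euler('xyz',[np.pi,0,2.8618])
def setcmd(p,r): json.dump({'p':list(map(float,p)),'q':list(map(float,r.as_quat()))},open('cmd.json','w'))
def tool(yaw=0,alpha=0):
    # jaw (tool y) along world x turned by yaw; alpha: fingers lean to the jaw-left side (deg)
    a=np.deg2rad(alpha);b=R.from_matrix([[0,1,0],[1,0,0],[0,0,-1]])
    return R.from_euler('z',yaw)*R.from_euler('x',a)*b
def go(p,r,label='',rows=None,save=True,dec=4):
    """prints rounded offset, rotation from commanded pose to (p,r), stores result as commanded"""
    p0,r0=getcmd(); o=r0.inv().apply(np.array(p)-p0).round(dec); v=np.rad2deg((r0.inv()*r).as_rotvec()).round(1)
    n=max(np.linalg.norm(o)/.0625,np.linalg.norm(v)/10.7)
    print(label,'offset',o.tolist(),'rot',v.tolist(),'rows>=%.1f'%n)
    if save: setcmd(p0+r0.apply(o),r0*R.from_rotvec(np.deg2rad(v)))
def chk():
    p,r,s=pose();p0,r0=getcmd();print('t',s['time_s'],'pos',p.round(4),'err mm',((p-p0)*1e3).round(1),'rot deg',np.rad2deg((r0.inv()*r).as_rotvec()).round(1),'F',np.round(s['force'],1),'M',np.round(s['moment'],2),'open',round(s['opening'],3))
E
python3 - <<'E'
from plan import *
go([.49,.36,.38],tool(),'wrench')
E
```

```text
wrench offset [-0.3713, -0.1191, 0.025] rot [0.0, -0.0, 74.0] rows>=6.9
```

```bash
rm cmd.json; cat >> plan.py <<'E'
def path(p,r,label='',k=4.2):
    p0,r0=getcmd(); d=(r0.inv()*r).as_rotvec(); p=np.array(p,float)
    n=int(np.ceil(max(np.linalg.norm(p-p0)/.0625,np.rad2deg(np.linalg.norm(d))/10.7)/k)) or 1
    for i in range(1,n+1): go(p0+(p-p0)*i/n,r0*R.from_rotvec(d*i/n),f'{label} {i}/{n}',dec=3 if i<n else 4)
E
python3 - <<'E'
from plan import *
path([.49,.36,.38],tool(),'wrench')
E
```

```text
wrench 1/2 offset [-0.186, -0.06, 0.013] rot [0.0, -0.0, 37.0] rows>=3.5
wrench 2/2 offset [-0.1836, 0.0643, 0.012] rot [0.0, -0.0, 37.0] rows>=3.5
```

Request:
{"op": "step_arm", "data": {
  "targets": [
    {"offset": [-0.186,-0.06,0.013],"rotation": [0,0,37],"fingers": 1},
    {"offset": [-0.186,-0.06,0.013],"rotation": [0,0,37],"fingers": 1},
    {"offset": [-0.186,-0.06,0.013],"rotation": [0,0,37],"fingers": 1},
    {"offset": [-0.186,-0.06,0.013],"rotation": [0,0,37],"fingers": 1},
    {"offset": [-0.186,-0.06,0.013],"rotation": [0,0,37],"fingers": 1}
  ]
}}

```text
time_s: 0.72
ee_pos: [0.3286, 0.4669, 0.3911]
eef_rot: [-3.141, 0.0, 2.215]
force: [-1.1, -0.0, 0.4]
opening: 1.001
```

Request:
{"op": "step_arm", "data": {
  "targets": [
    {"offset": [-0.1836,0.0643,0.012],"rotation": [0,0,37],"fingers": 1},
    {"offset": [-0.1836,0.0643,0.012],"rotation": [0,0,37],"fingers": 1},
    {"offset": [-0.1836,0.0643,0.012],"rotation": [0,0,37],"fingers": 1},
    {"offset": [-0.1836,0.0643,0.012],"rotation": [0,0,37],"fingers": 1},
    {"offset": [-0.1836,0.0643,0.012],"rotation": [0,0,37],"fingers": 1}
  ]
}}

```text
time_s: 1.35
ee_pos: [0.4896, 0.3599, 0.3792]
eef_rot: [-3.141, 0.0, 1.572]
force: [-0.1, -0.1, -0.1]
opening: 0.999
```

```bash
python3 - <<'E'
from plan import *
chk(); snap('wrist','w_wrench')
path([.60,-.06,.38],tool(),'nut')
E
```

```text
t 1.35 pos [0.4896 0.3599 0.3792] err mm [-0.4 -0.1 -0.8] rot deg [ 0.1 -0.  -0.1] F [-0.1 -0.1 -0.1] M [0.03 0.03 0.02] open 0.999
nut 1/2 offset [-0.21, 0.055, -0.0] rot [0.0, -0.0, -0.0] rows>=3.5
nut 2/2 offset [-0.2099, 0.0552, -0.0] rot [0.0, -0.0, -0.0] rows>=3.5
```

Tracking is good, with under 1 mm of sag. Now over the nut, then the screen.

Request:
{"op": "step_arm", "data": {
  "targets": [
    {"offset": [-0.21,0.055,0],"rotation": [0,0,0],"fingers": 1},
    {"offset": [-0.21,0.055,0],"rotation": [0,0,0],"fingers": 1},
    {"offset": [-0.21,0.055,0],"rotation": [0,0,0],"fingers": 1},
    {"offset": [-0.21,0.055,0],"rotation": [0,0,0],"fingers": 1},
    {"offset": [-0.21,0.055,0],"rotation": [0,0,0],"fingers": 1}
  ]
}}

```text
time_s: 2.02
ee_pos: [0.5444, 0.1491, 0.38]
eef_rot: [3.141, 0.0, 1.572]
force: [0.6, 2.0, 0.8]
opening: 0.998
```

Request:
{"op": "step_arm", "data": {
  "targets": [
    {"offset": [-0.2099,0.0552,0],"rotation": [0,0,0],"fingers": 1},
    {"offset": [-0.2099,0.0552,0],"rotation": [0,0,0],"fingers": 1},
    {"offset": [-0.2099,0.0552,0],"rotation": [0,0,0],"fingers": 1},
    {"offset": [-0.2099,0.0552,0],"rotation": [0,0,0],"fingers": 1},
    {"offset": [-0.2099,0.0552,0],"rotation": [0,0,0],"fingers": 1}
  ]
}}

```text
time_s: 2.65
ee_pos: [0.6, -0.0601, 0.3796]
eef_rot: [-3.142, -0.0, 1.571]
force: [0.2, 0.5, -0.4]
opening: 0.999
```

```bash
python3 - <<'E'
from plan import *
chk(); snap('wrist','w_nut')
path([.62,-.30,.36],tool(),'screen')
E
```

```text
t 2.65 pos [ 0.6    -0.0601  0.3796] err mm [ 0.  -0.1 -0.4] rot deg [ 0.   0.  -0.1] F [ 0.2  0.5 -0.4] M [ 0.07 -0.02  0.04] open 0.999
screen 1/1 offset [-0.24, 0.0202, 0.02] rot [0.0, -0.0, -0.0] rows>=3.9
```

Request:
{"op": "step_arm", "data": {
  "targets": [
    {"offset": [-0.24,0.0202,0.02],"rotation": [0,0,0],"fingers": 1},
    {"offset": [-0.24,0.0202,0.02],"rotation": [0,0,0],"fingers": 1},
    {"offset": [-0.24,0.0202,0.02],"rotation": [0,0,0],"fingers": 1},
    {"offset": [-0.24,0.0202,0.02],"rotation": [0,0,0],"fingers": 1},
    {"offset": [-0.24,0.0202,0.02],"rotation": [0,0,0],"fingers": 1}
  ]
}}

```text
time_s: 3.32
ee_pos: [0.6199, -0.3013, 0.3585]
eef_rot: [-3.14, -0.0, 1.57]
force: [-0.8, 1.3, -1.0]
opening: 1.0
```

```bash
python3 - <<'E'
from plan import *
chk(); snap('wrist','w_scr')
def g(a): return cv2.LUT(a,np.array([255*(i/255)**.7 for i in range(256)]).astype('uint8'))
a=[load(n)[0] for n in('w_wrench','w_nut','w_scr')]
o=np.zeros((600,800,3),'uint8')
for i,x in enumerate(a): o[300*(i//2):300*(i//2)+300,400*(i%2):400*(i%2)+400]=g(cv2.resize(x,(400,300)))
cv2.imwrite('pics/z1.png',o)
E
```

```text
t 3.325 pos [ 0.6199 -0.3013  0.3585] err mm [-0.1 -1.3 -1.5] rot deg [0.1 0.  0. ] F [-0.8  1.3 -1. ] M [ 0.03 -0.01 -0.01] open 1.0
```

View pics/z1.png

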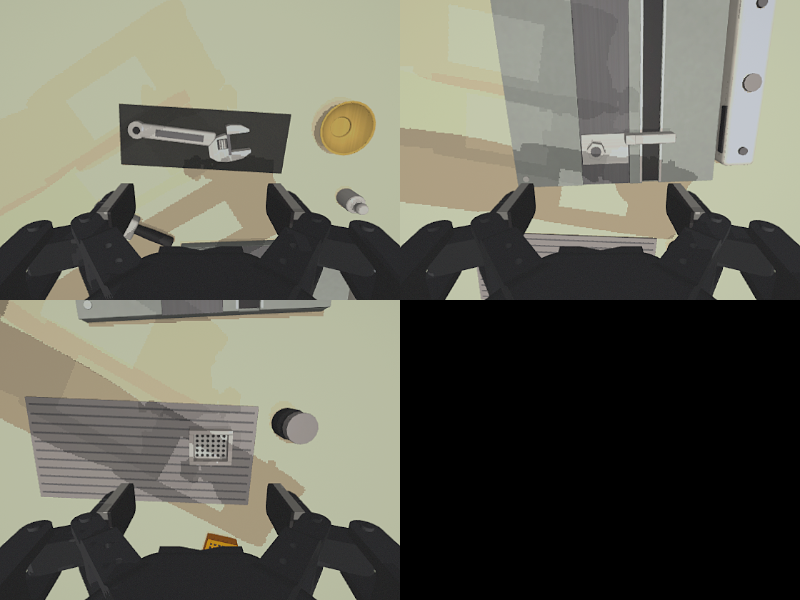

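Wrist views, in panel pixels. Wrench: mouth at (240,140), handle ring (136,130). Nut (596,151) with the end stop bar (655,137). Screen (211,447), recess up, and the jar behind it at (296,427). Next, one enlarged composite to read corners.

```bash
python3 - <<'E'
from plan import *
o=np.zeros((600,800,3),'uint8')
def put(f,x,y,w,h,s,X,Y):
    c=cv2.resize(load(f)[0][y:y+h,x:x+w],(w*s,h*s),interpolation=cv2.INTER_CUBIC); o[Y:Y+h*s,X:X+w*s]=c
put('w_scr',255,175,80,60,5,0,0)
put('w_nut',250,175,80,60,5,400,0)
put('w_wrench',160,150,200,75,4,0,300)
for k in range(0,800,50): cv2.putText(o,str(k),(k,598),0,.3,(0,255,255)); 
cv2.imwrite('pics/z2.png',o)
E
```

```text
(no output)
```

View pics/z2.png

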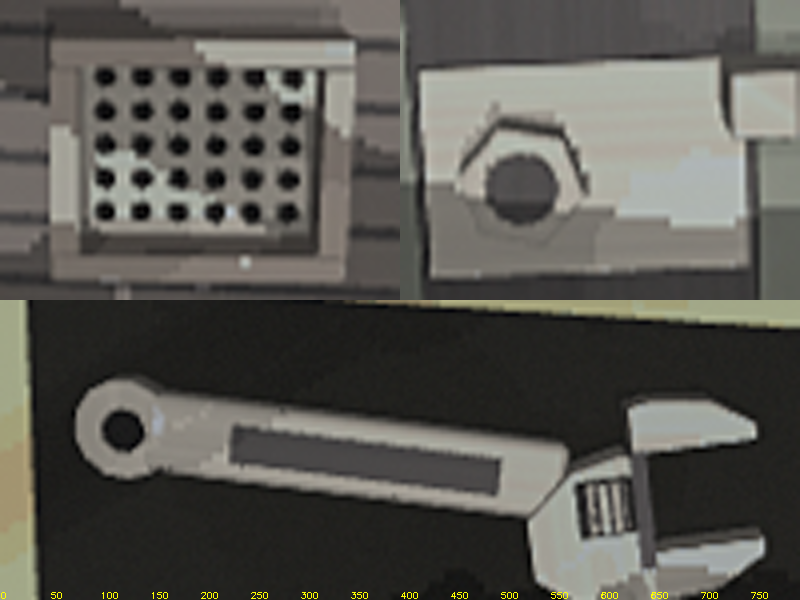

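```bash
python3 - <<'E'
from plan import *
def pts(f,l,x0,y0,s,X,Y,z):
    _,m=load(f);uv=[[x0+(a-X+.5)/s-.5,y0+(b-Y+.5)/s-.5] for a,b in l];return toplane(m,uv,z)
P=pts('w_scr',[(50,38),(355,40),(347,281),(50,282)],255,175,5,0,0,.022);print('scr',P.round(4).tolist(),P.mean(0).round(4))
e=P[1]-P[0]+P[2]-P[3];print('yaw',np.arctan2(e[1],e[0]),'len',np.linalg.norm(P[1]-P[0]),np.linalg.norm(P[3]-P[0]))
P=pts('w_nut',[(462,184),(500,124),(565,130),(585,190),(522,189)],250,175,5,400,0,.033);print('nut',P.round(4).tolist())
for a,b in[(0,3),(1,2)]: e=P[b]-P[a];print('nut dir deg',np.rad2deg(np.arctan2(e[1],e[0])),np.linalg.norm(e))
P=pts('w_nut',[(420,72),(718,58),(748,264),(432,278)],250,175,5,400,0,.020);print('foot',P.round(4).tolist())
P=pts('w_wrench',[(123,430),(160,393),(565,442),(160,473),(530,515)],160,150,4,0,300,.015);print('wr',P.round(4).tolist())
for a,b in[(1,2),(3,4)]: e=P[b]-P[a];print('handle',np.rad2deg(np.arctan2(e[1],e[0])))
P=pts('w_wrench',[(640,455),(757,435),(660,550),(762,533)],160,150,4,0,300,.017);print('jaw',P.round(4).tolist())
for a,b in[(0,1),(2,3)]: e=P[b]-P[a];print('jawdir',np.rad2deg(np.arctan2(e[1],e[0])))
e=P[1]-P[0];n=np.array([-e[1],e[0],0])/np.hypot(e[0],e[1]);print('opening',(P[0]-P[2])@n,(P[1]-P[3])@n)
P=pts('w_wrench',[(605,508)],160,150,4,0,300,.0196);print('worm',P)
# sifter from top view
im,m=load('t0')
def T(l,z): return toplane(m,[[195+(a+.5)/5-.5,140+(b+.5)/5-.5] for a,b in l],z)
print('sift',T([(67,50),(540,40),(552,535),(75,545)],.02).round(4).tolist())
print('trough top',T([(105,187),(535,177)],.02).round(4).tolist(),'bot',T([(105,223),(535,212)],.02).round(4).tolist())
print('fix',T([(80,158),(108,158),(105,245),(80,245)],.036).round(4).tolist(),'end',T([(410,144),(432,144),(432,256),(410,256)],.042).round(4).tolist())
E
```

```text
scr [[0.6038, -0.291, 0.022], [0.6653, -0.2914, 0.022], [0.6656, -0.3428, 0.022], [0.603, -0.343, 0.022]] [ 0.6344 -0.317   0.022 ]
yaw -0.001705878734638191 len 0.061511136642569846 0.05204280129910132
nut [[0.5805, -0.0833, 0.033], [0.5888, -0.0701, 0.033], [0.6025, -0.0714, 0.033], [0.6068, -0.0846, 0.033], [0.5934, -0.0844, 0.033]]
nut dir deg -2.8390922957633835 0.02632452845878862
nut dir deg -5.361227061001405 0.013806316246554456
foot [[0.5709, -0.0616, 0.02], [0.6359, -0.0584, 0.02], [0.644, -0.1057, 0.02], [0.5726, -0.1091, 0.02]]
wr [[0.3904, 0.3648, 0.015], [0.4013, 0.375, 0.015], [0.5121, 0.3617, 0.015], [0.3998, 0.3527, 0.015], [0.5027, 0.3409, 0.015]]
handle -6.875807714526311
handle -6.550242375229339
jaw [[0.5326, 0.3585, 0.017], [0.5644, 0.3641, 0.017], [0.5392, 0.3314, 0.017], [0.5675, 0.3364, 0.017]]
jawdir 10.069503557094723
jawdir 10.019073840908636
opening 0.02786348973504862 0.0278888144285893
worm [[0.52314479 0.34411032 0.0196    ]]
sift [[0.7668, 0.1647, 0.02], [0.7781, -0.1365, 0.02], [0.4639, -0.1473, 0.02], [0.4525, 0.1503, 0.02]]
trough top [[0.6788, 0.1378, 0.02], [0.6896, -0.1342, 0.02]] bot [[0.6557, 0.1371, 0.02], [0.6672, -0.1344, 0.02]]
fix [[0.6943, 0.1521, 0.036], [0.6945, 0.1345, 0.036], [0.6395, 0.1347, 0.036], [0.6392, 0.1504, 0.036]] end [[0.7053, -0.0546, 0.042], [0.7055, -0.0683, 0.042], [0.635, -0.0694, 0.042], [0.6348, -0.0557, 0.042]]
```

```bash
python3 - <<'E'
from plan import *
u=tool(0,-45).apply([0,0,1]); g=np.array([.6344,-.312,.0275]); t=g-.1484*u
setcmd([.62,-.30,.36],tool())
path(t-.08*u,tool(0,-45),'pre'); go(t,tool(0,-45),'reach')
E
```

```text
pre 1/2 offset [0.075, 0.007, 0.085] rot [0.0, -22.5, 0.0] rows>=2.1
pre 2/2 offset [0.1017, 0.0074, 0.0509] rot [0.0, -22.5, 0.0] rows>=2.1
reach offset [0.0001, 0.0, 0.08] rot [0.0, -0.0, 0.0] rows>=1.3
```

Request:
{"op": "step_arm", "data": {
  "targets": [
    {"offset": [0.075,0.007,0.085],"rotation": [0,-22.5,0],"fingers": 1},
    {"offset": [0.075,0.007,0.085],"rotation": [0,-22.5,0],"fingers": 1},
    {"offset": [0.075,0.007,0.085],"rotation": [0,-22.5,0],"fingers": 1},
    {"offset": [0.075,0.007,0.085],"rotation": [0,-22.5,0],"fingers": 1}
  ]
}}

```text
time_s: 3.88
ee_pos: [0.6276, -0.2229, 0.2758]
eef_rot: [3.141, 0.391, 1.574]
force: [0.2, -0.4, -0.1]
opening: 0.999
```

Request:
{"op": "step_arm", "data": {
  "targets": [
    {"offset": [0.1017,0.0074,0.0509],"rotation": [0,-22.5,0],"fingers": 1},
    {"offset": [0.1017,0.0074,0.0509],"rotation": [0,-22.5,0],"fingers": 1},
    {"offset": [0.1017,0.0074,0.0509],"rotation": [0,-22.5,0],"fingers": 1},
    {"offset": [0.1017,0.0074,0.0509],"rotation": [0,-22.5,0],"fingers": 1}
  ]
}}

```text
time_s: 4.38
ee_pos: [0.6354, -0.1517, 0.191]
eef_rot: [3.139, 0.784, 1.567]
force: [-0.4, -0.4, 0.3]
opening: 1.0
```

Request:
{"op": "step_arm", "data": {
  "targets": [
    {"offset": [0,0,0.02],"rotation": [0,0,0],"fingers": 1},
    {"offset": [0,0,0.04],"rotation": [0,0,0],"fingers": 1},
    {"offset": [0,0,0.06],"rotation": [0,0,0],"fingers": 1},
    {"offset": [0,0,0.08],"rotation": [0,0,0],"fingers": 1},
    {"offset": [0,0,0.08],"rotation": [0,0,0],"fingers": 1}
  ]
}}

```text
time_s: 5.0
ee_pos: [0.6328, -0.2088, 0.1298]
eef_rot: [-3.137, 0.785, 1.572]
force: [-0.5, -0.1, -0.8]
opening: 1.003
```

```bash
python3 - <<'E'
from plan import *
chk(); snap('scene','s1'); snap('wrist','w1')
a,_=load('s1');b,_=load('w1')
o=np.zeros((420,800,3),'uint8');o[:420,:400]=cv2.resize(a[200:305,120:220],(400,420),interpolation=cv2.INTER_CUBIC);o[:300,400:]=cv2.resize(b,(400,300));cv2.imwrite('pics/z3.png',o)
E
```

```text
t 5.0 pos [ 0.6328 -0.2088  0.1298] err mm [-1.6 -1.8 -2.6] rot deg [ 0.2  0.  -0. ] F [-0.5 -0.1 -0.8] M [ 0.37 -0.03  0.  ] open 1.003
```

View pics/z3.png

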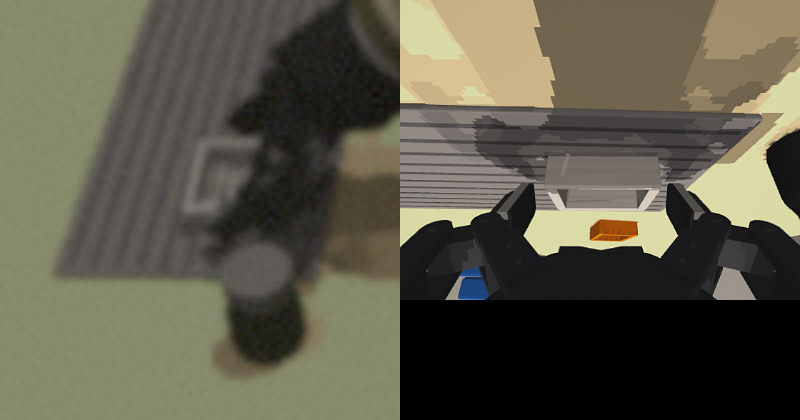

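Both fingers straddle the screen, with the recess up and the jar clear. The measured z is 2.6 mm low, so I raise a little before closing.

Request:
{"op": "step_arm", "data": {
  "targets": [
    {"offset": [-0.002,0,-0.002],"rotation": [0,0,0],"fingers": 1},
    {"offset": [-0.002,0,-0.002],"rotation": [0,0,0],"fingers": 0.3},
    {"offset": [-0.002,0,-0.002],"rotation": [0,0,0],"fingers": -1},
    {"offset": [-0.002,0,-0.002],"rotation": [0,0,0],"fingers": -1},
    {"offset": [-0.002,0,-0.002],"rotation": [0,0,0],"fingers": -1}
  ]
}}

```text
time_s: 5.72
ee_pos: [0.635, -0.2069, 0.1364]
eef_rot: [3.139, 0.786, 1.569]
force: [-0.2, 3.5, 5.3]
opening: 0.708
```

```bash
python3 - <<'E'
from plan import *
p,r=getcmd();setcmd(p+r.apply([-.002,0,-.002]),r)
chk()
p,r=getcmd()
# lift, move toward robot side, rotate about grasp point, to standing pose
G=148.4e-3
x1,y1=.585,-.325
path(p+[-.02,0,.07],tool(0,-45),'lift')
for a in(-15,15,45):
    u=tool(0,a).apply([0,0,1]); path(np.array([x1,y1,.115])-G*u,tool(0,a),f'rot{a}')
E
```

```text
t 5.725 pos [ 0.635  -0.2069  0.1364] err mm [0.6 0.1 1.1] rot deg [-0.1 -0.   0.1] F [-0.2  3.5  5.3] M [ 0.18  0.08 -0.09] open 0.708
lift 1/1 offset [-0.0495, -0.02, -0.0495] rot [0.0, -0.0, 0.0] rows>=1.2
rot-15 1/1 offset [-0.0938, -0.0294, 0.0187] rot [0.0, 30.0, 0.0] rows>=2.8
rot15 1/1 offset [-0.0742, 0.0, 0.0199] rot [0.0, 30.0, 0.0] rows>=2.8
rot45 1/1 offset [-0.0742, 0.0, 0.0199] rot [0.0, 30.0, 0.0] rows>=2.8
```

Request:
{"op": "step_arm", "data": {
  "targets": [
    {"offset": [-0.015,-0.006,-0.015],"rotation": [0,0,0],"fingers": -1},
    {"offset": [-0.033,-0.013,-0.033],"rotation": [0,0,0],"fingers": -1},
    {"offset": [-0.0495,-0.02,-0.0495],"rotation": [0,0,0],"fingers": -1},
    {"offset": [-0.0495,-0.02,-0.0495],"rotation": [0,0,0],"fingers": -1}
  ]
}}

```text
time_s: 6.22
ee_pos: [0.6149, -0.2075, 0.2073]
eef_rot: [3.136, 0.786, 1.567]
force: [0.9, 0.1, -0.8]
opening: 0.702
```

Request:
{"op": "step_arm", "data": {
  "targets": [
    {"offset": [-0.0938,-0.0294,0.0187],"rotation": [0,30,0],"fingers": -1},
    {"offset": [-0.0938,-0.0294,0.0187],"rotation": [0,30,0],"fingers": -1},
    {"offset": [-0.0938,-0.0294,0.0187],"rotation": [0,30,0],"fingers": -1},
    {"offset": [-0.0938,-0.0294,0.0187],"rotation": [0,30,0],"fingers": -1}
  ]
}}

```text
time_s: 6.72
ee_pos: [0.5843, -0.2885, 0.2576]
eef_rot: [-3.142, 0.262, 1.567]
force: [-0.2, -0.0, -0.8]
opening: 0.704
```

Request:
{"op": "step_arm", "data": {
  "targets": [
    {"offset": [-0.0742,0,0.0199],"rotation": [0,30,0],"fingers": -1},
    {"offset": [-0.0742,0,0.0199],"rotation": [0,30,0],"fingers": -1},
    {"offset": [-0.0742,0,0.0199],"rotation": [0,30,0],"fingers": -1},
    {"offset": [-0.0742,0,0.0199],"rotation": [0,30,0],"fingers": -1}
  ]
}}

```text
time_s: 7.22
ee_pos: [0.584, -0.3641, 0.2548]
eef_rot: [-3.135, -0.261, 1.567]
force: [0.3, 0.0, -2.2]
opening: 0.702
```

Request:
{"op": "step_arm", "data": {
  "targets": [
    {"offset": [-0.0742,0,0.0199],"rotation": [0,30,0],"fingers": -1},
    {"offset": [-0.0742,0,0.0199],"rotation": [0,30,0],"fingers": -1},
    {"offset": [-0.0742,0,0.0199],"rotation": [0,30,0],"fingers": -1},
    {"offset": [-0.0742,0,0.0199],"rotation": [0,30,0],"fingers": -1}
  ]
}}

```text
time_s: 7.72
ee_pos: [0.5845, -0.4294, 0.2158]
eef_rot: [-3.132, -0.783, 1.563]
force: [-0.2, -0.6, -2.0]
opening: 0.701
```

```bash
python3 - <<'E'
from plan import *
chk(); snap('scene','s2'); snap('wrist','w2')
a,_=load('s2');b,_=load('w2')
o=np.zeros((420,800,3),'uint8');o[:420,:400]=cv2.resize(a[180:285,130:230],(400,420),interpolation=cv2.INTER_CUBIC);o[:300,400:]=cv2.resize(b,(400,300));cv2.imwrite('pics/z4.png',o)
E
```

```text
t 7.725 pos [ 0.5845 -0.4294  0.2158] err mm [-0.5  0.5 -4.1] rot deg [ 0.2 -0.1  0.3] F [-0.2 -0.6 -2. ] M [-0.55  0.01  0.01] open 0.701
```

View pics/z4.png

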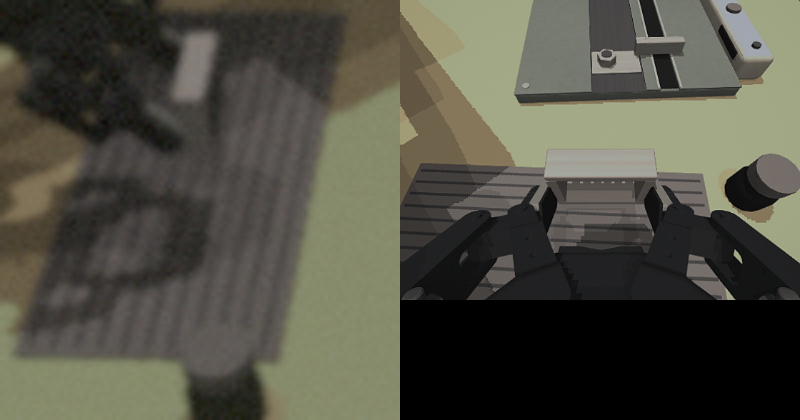

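Held well: the screen is upright, 62 mm edge down, open face to −y. Lowering.

Request:
{"op": "step_arm", "data": {
  "targets": [
    {"offset": [-0.015,0,0.015],"rotation": [0,0,0],"fingers": -1},
    {"offset": [-0.03,0,0.03],"rotation": [0,0,0],"fingers": -1},
    {"offset": [-0.042,0,0.042],"rotation": [0,0,0],"fingers": -1},
    {"offset": [-0.0495,0,0.0495],"rotation": [0,0,0],"fingers": -1},
    {"offset": [-0.0495,0,0.0495],"rotation": [0,0,0],"fingers": -1}
  ]
}}

```text
time_s: 8.45
ee_pos: [0.5842, -0.43, 0.1479]
eef_rot: [-3.139, -0.787, 1.568]
force: [0.1, 0.9, -1.9]
opening: 0.702
```

Request:
{"op": "step_arm", "data": {
  "targets": [
    {"offset": [-0.001,0,0.001],"rotation": [0,0,0],"fingers": -1},
    {"offset": [-0.002,0,0.002],"rotation": [0,0,0],"fingers": -1},
    {"offset": [-0.002,0,0.002],"rotation": [0,0,0],"fingers": -1}
  ]
}}

```text
time_s: 8.82
ee_pos: [0.5847, -0.4305, 0.1473]
eef_rot: [3.141, -0.785, 1.571]
force: [0.6, 0.5, 0.0]
opening: 0.7
```

Request:
{"op": "step_arm", "data": {
  "targets": [
    {"offset": [-0.0015,0,0.0015],"rotation": [0,0,0],"fingers": -1},
    {"offset": [-0.002,0,0.002],"rotation": [0,0,0],"fingers": -1},
    {"offset": [-0.002,0,0.002],"rotation": [0,0,0],"fingers": -1}
  ]
}}

```text
time_s: 9.2
ee_pos: [0.5846, -0.4302, 0.1438]
eef_rot: [-3.141, -0.786, 1.57]
force: [1.0, 0.2, -0.4]
opening: 0.704
```

```bash
python3 - <<'E'
from plan import *
p,r=getcmd();setcmd(p+r.apply([-.0535,0,.0535]),r)
chk(); 
E
```

```text
t 9.2 pos [ 0.5846 -0.4302  0.1438] err mm [-0.4 -0.3 -0.4] rot deg [-0.  0.  0.] F [ 1.   0.2 -0.4] M [-0.47 -0.01  0.03] open 0.704
```

Request:
{"op": "step_arm", "data": {
  "targets": [
    {"offset": [-0.001,0,0.001],"rotation": [0,0,0],"fingers": -1},
    {"offset": [-0.0015,0,0.0015],"rotation": [0,0,0],"fingers": -1},
    {"offset": [-0.0015,0,0.0015],"rotation": [0,0,0],"fingers": -1}
  ]
}}

```text
time_s: 9.57
ee_pos: [0.5846, -0.4303, 0.1418]
eef_rot: [-3.141, -0.786, 1.57]
force: [0.4, -0.6, -1.4]
opening: 0.704
```

Request:
{"op": "step_arm", "data": {
  "targets": [
    {"offset": [-0.001,0,0.001],"rotation": [0,0,0],"fingers": -1},
    {"offset": [-0.0015,0,0.0015],"rotation": [0,0,0],"fingers": -1},
    {"offset": [-0.0015,0,0.0015],"rotation": [0,0,0],"fingers": -1}
  ]
}}

```text
time_s: 9.95
ee_pos: [0.5847, -0.4304, 0.1401]
eef_rot: [3.141, -0.786, 1.571]
force: [-1.1, 0.0, 2.9]
opening: 0.701
```

Contact at the expected height. Release and back off.

Request:
{"op": "step_arm", "data": {
  "targets": [
    {"offset": [0,0,0],"rotation": [0,0,0],"fingers": -0.2},
    {"offset": [0,0,0],"rotation": [0,0,0],"fingers": 1},
    {"offset": [0,0,0],"rotation": [0,0,0],"fingers": 1},
    {"offset": [0,0,0],"rotation": [0,0,0],"fingers": 1}
  ]
}}

```text
time_s: 10.45
ee_pos: [0.5846, -0.4303, 0.1396]
eef_rot: [-3.141, -0.785, 1.57]
force: [-0.2, 0.3, 0.2]
opening: 1.003
```

Request:
{"op": "step_arm", "data": {
  "targets": [
    {"offset": [0,0,-0.02],"rotation": [0,0,0],"fingers": 1},
    {"offset": [0,0,-0.05],"rotation": [0,0,0],"fingers": 1},
    {"offset": [0,0,-0.1],"rotation": [0,0,0],"fingers": 1},
    {"offset": [0,0,-0.1],"rotation": [0,0,0],"fingers": 1}
  ]
}}

```text
time_s: 10.95
ee_pos: [0.5845, -0.5043, 0.2151]
eef_rot: [3.134, -0.779, 1.573]
force: [0.7, 0.3, -0.2]
opening: 1.004
```

```bash
python3 - <<'E'
from plan import *
p,r=getcmd();setcmd(p+r.apply([-.003,0,-.097]),r)
chk(); snap('wrist','w3')
p,r=getcmd()
path([.585,-.25,.34],tool(0,0),'over')
E
```

```text
t 10.95 pos [ 0.5845 -0.5043  0.2151] err mm [-0.5 -3.7  4.4] rot deg [-0.3 -0.3 -0.1] F [ 0.7  0.3 -0.2] M [-0.33  0.02  0.02] open 1.004
over 1/2 offset [0.134, 0.0, 0.043] rot [0.0, -22.5, 0.0] rows>=2.3
over 2/2 offset [0.1408, 0.0, -0.012] rot [0.0, -22.5, 0.0] rows>=2.3
```

Request:
{"op": "step_arm", "data": {
  "targets": [
    {"offset": [0.134,0,0.043],"rotation": [0,-22.5,0],"fingers": 1},
    {"offset": [0.134,0,0.043],"rotation": [0,-22.5,0],"fingers": 1},
    {"offset": [0.134,0,0.043],"rotation": [0,-22.5,0],"fingers": 1},
    {"offset": [0.134,0,0.043],"rotation": [0,-22.5,0],"fingers": 1}
  ]
}}

```text
time_s: 11.5
ee_pos: [0.5852, -0.3725, 0.2756]
eef_rot: [3.141, -0.392, 1.575]
force: [0.2, -0.6, 0.3]
opening: 1.001
```

Request:
{"op": "step_arm", "data": {
  "targets": [
    {"offset": [0.1408,0,-0.012],"rotation": [0,-22.5,0],"fingers": 1},
    {"offset": [0.1408,0,-0.012],"rotation": [0,-22.5,0],"fingers": 1},
    {"offset": [0.1408,0,-0.012],"rotation": [0,-22.5,0],"fingers": 1},
    {"offset": [0.1408,0,-0.012],"rotation": [0,-22.5,0],"fingers": 1},
    {"offset": [0.1408,0,-0.012],"rotation": [0,-22.5,0],"fingers": 1}
  ]
}}

```text
time_s: 12.12
ee_pos: [0.5842, -0.2521, 0.3378]
eef_rot: [-3.139, -0.002, 1.568]
force: [0.6, -0.2, -0.3]
opening: 0.999
```

```bash
python3 - <<'E'
from plan import *
chk(); snap('wrist','w4');snap('top','t4')
a,m=load('w4');b,_=load('t4')
print(proj(m,[[.585,-.307,.056]]))
o=np.zeros((600,800,3),'uint8');o[:420,:560]=a;o[:400,560:]=cv2.resize(b[160:280,328:400],(240,400),interpolation=cv2.INTER_CUBIC);cv2.imwrite('pics/z5.png',o)
E
```

```text
t 12.125 pos [ 0.5842 -0.2521  0.3378] err mm [-0.8 -2.1 -2.2] rot deg [0.2 0.1 0.1] F [ 0.6 -0.2 -0.3] M [0.01 0.02 0.02] open 0.999
[[281.98391592 265.97466456]]
```

View pics/z5.png

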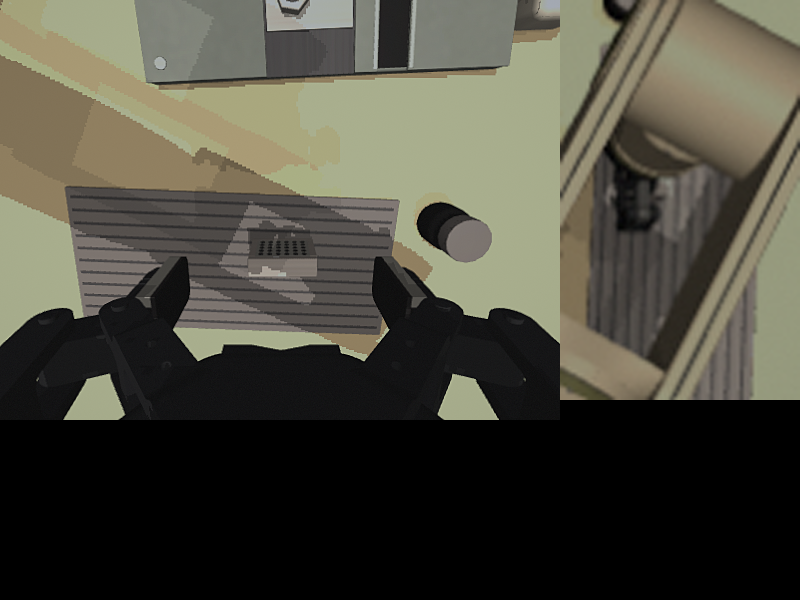

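The screen stands upright exactly where predicted (top edge centre 283,266), with the sheet towards +y. Second grasp next.

```bash
python3 - <<'E'
from plan import *
u=tool(0,-45).apply([0,0,1]); g=np.array([.585,-.2905,.037]); t=g-.1484*u
path(t-.09*u,tool(0,-45),'pre'); go(t,tool(0,-45),'reach')
E
```

```text
pre 1/2 offset [0.064, 0.0, 0.067] rot [0.0, -22.5, 0.0] rows>=2.1
pre 2/2 offset [0.085, 0.0, 0.0378] rot [0.0, -22.5, 0.0] rows>=2.1
reach offset [-0.0, 0.0, 0.09] rot [0.0, -0.0, 0.0] rows>=1.4
```

Request:
{"op": "step_arm", "data": {
  "targets": [
    {"offset": [0.064,0,0.067],"rotation": [0,-22.5,0],"fingers": 1},
    {"offset": [0.064,0,0.067],"rotation": [0,-22.5,0],"fingers": 1},
    {"offset": [0.064,0,0.067],"rotation": [0,-22.5,0],"fingers": 1},
    {"offset": [0.064,0,0.067],"rotation": [0,-22.5,0],"fingers": 1}
  ]
}}

```text
time_s: 12.72
ee_pos: [0.5851, -0.1875, 0.2733]
eef_rot: [-3.141, 0.39, 1.569]
force: [1.1, -0.8, 0.9]
opening: 1.005
```

Request:
{"op": "step_arm", "data": {
  "targets": [
    {"offset": [0.085,0,0.0378],"rotation": [0,-22.5,0],"fingers": 1},
    {"offset": [0.085,0,0.0378],"rotation": [0,-22.5,0],"fingers": 1},
    {"offset": [0.085,0,0.0378],"rotation": [0,-22.5,0],"fingers": 1},
    {"offset": [0.085,0,0.0378],"rotation": [0,-22.5,0],"fingers": 1}
  ]
}}

```text
time_s: 13.22
ee_pos: [0.5858, -0.1238, 0.207]
eef_rot: [3.14, 0.782, 1.567]
force: [0.4, -0.5, 0.4]
opening: 0.996
```

Request:
{"op": "step_arm", "data": {
  "targets": [
    {"offset": [0,0,0.03],"rotation": [0,0,0],"fingers": 1},
    {"offset": [0,0,0.06],"rotation": [0,0,0],"fingers": 1},
    {"offset": [0,0,0.08],"rotation": [0,0,0],"fingers": 1},
    {"offset": [0,0,0.09],"rotation": [0,0,0],"fingers": 1},
    {"offset": [0,0,0.09],"rotation": [0,0,0],"fingers": 1}
  ]
}}

```text
time_s: 13.85
ee_pos: [0.5848, -0.1868, 0.142]
eef_rot: [3.141, 0.785, 1.568]
force: [0.3, -0.2, 0.2]
opening: 0.997
```

```bash
python3 - <<'E'
from plan import *
chk(); snap('wrist','w5')
_,m=load('w5')
a,m=load('w5')
o=np.zeros((420,560,3),'uint8')+a
for c in [[x,y,z] for x in(.554,.616) for y in(-.298,-.316) for z in(.056,.004)]:
    q=proj(m,[c])[0]; cv2.circle(o,tuple(int(v) for v in q),2,(0,0,255),-1)
cv2.imwrite('pics/z6.png',o)
E
```

```text
t 13.85 pos [ 0.5848 -0.1868  0.142 ] err mm [-0.2 -1.3  0.1] rot deg [0.1 0.  0.1] F [ 0.3 -0.2  0.2] M [ 0.32 -0.01  0.02] open 0.997
```

View pics/z6.png

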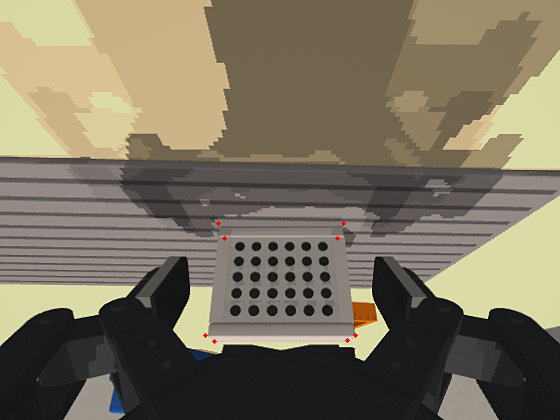

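Sheet face is towards +y. The edges at v≈236/322/337 don't match the upright prediction (223/335/341), so I'll fit the lean numerically.

```bash
python3 - <<'E'
from plan import *
from scipy.optimize import least_squares
def model(P,m,x=.585):
    y,z,f=P;c,s=np.cos(f),np.sin(f)
    def w(a,b): return [x,y+c*a-s*b,z+s*a+c*b]   # a along thickness(+y), b along height
    return proj(m,[w(.009,-.026),w(.009,.026),w(-.009,.026)])[:,1]
for n,v in(('w4',[233,257,276]),('w5',[236,322,337])):
    _,m=load(n)
    print(n,'upright',model([-.307,.03,0],m).round(1), least_squares(lambda P:model(P,m)-v,[-.307,.03,0],x_scale=[.01,.01,.1]).x.round(4))
a,_=load('w5');c=cv2.resize(a[205:350,195:370],None,fx=4,fy=4,interpolation=cv2.INTER_CUBIC);cv2.imwrite('pics/z7.png',c)
E
```

```text
w4 upright [236.2 256.7 275.1] [-0.2996  0.0439  0.0504]
w5 upright [223.6 335.9 341.1] [-0.3292  0.0249 -0.2504]
```

View pics/z7.png

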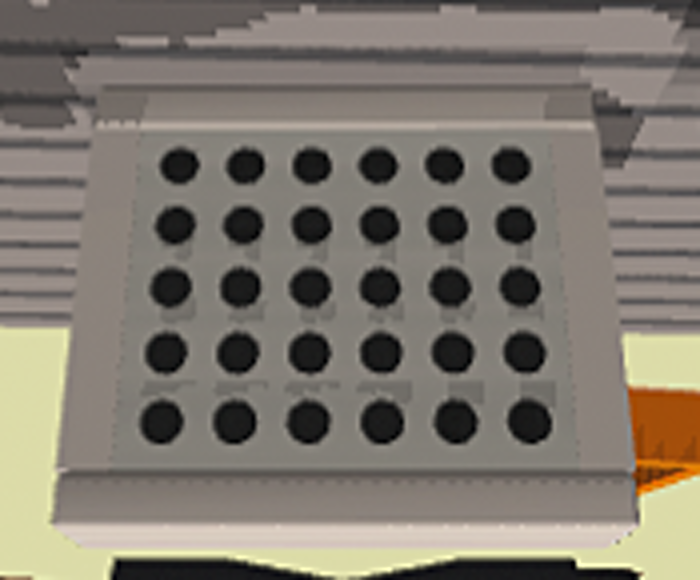

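The full face includes the frame: its edges are at v≈227/335/341, which matches the upright prediction. Close.

Request:
{"op": "step_arm", "data": {
  "targets": [
    {"offset": [0,0,0],"rotation": [0,0,0],"fingers": 0.5},
    {"offset": [0,0,0],"rotation": [0,0,0],"fingers": -1},
    {"offset": [0,0,0],"rotation": [0,0,0],"fingers": -1},
    {"offset": [0,0,0],"rotation": [0,0,0],"fingers": -1}
  ]
}}

```text
time_s: 14.4
ee_pos: [0.5856, -0.1855, 0.1428]
eef_rot: [3.139, 0.786, 1.57]
force: [0.6, 4.2, 6.3]
opening: 0.705
```

```bash
python3 - <<'E'
from plan import *
chk()
p,r=getcmd(); G=.1484
go(p+[0,0,.10],tool(0,-45),'lift')
for a,g,yw in((-15,[.61,-.17,.15],0),(15,[.64,-.05,.15],.0),(45,[.66,.04,.13],.039),(45,[.6688,.099,.09],.039)):
    u=tool(yw,a).apply([0,0,1]); path(np.array(g)-G*u,tool(yw,a),f'rot{a}')
E
```

```text
t 14.4 pos [ 0.5856 -0.1855  0.1428] err mm [0.6 0.1 0.9] rot deg [-0.1 -0.   0. ] F [0.6 4.2 6.3] M [ 0.05  0.1  -0.09] open 0.705
lift offset [-0.0707, 0.0, -0.0707] rot [0.0, -0.0, 0.0] rows>=1.6
rot-15 1/1 offset [0.0018, 0.025, -0.0745] rot [0.0, 30.0, 0.0] rows>=2.8
rot15 1/1 offset [0.0417, 0.03, -0.0112] rot [0.0, 30.0, 0.0] rows>=2.8
rot45 1/1 offset [0.0076, 0.0241, 0.0625] rot [1.1, 30.0, -2.0] rows>=2.8
rot45 1/1 offset [0.0132, 0.0111, 0.0698] rot [0.0, -0.0, 0.0] rows>=1.2
```

Request:
{"op": "step_arm", "data": {
  "targets": [
    {"offset": [-0.024,0,-0.024],"rotation": [0,0,0],"fingers": -1},
    {"offset": [-0.05,0,-0.05],"rotation": [0,0,0],"fingers": -1},
    {"offset": [-0.0707,0,-0.0707],"rotation": [0,0,0],"fingers": -1},
    {"offset": [-0.0707,0,-0.0707],"rotation": [0,0,0],"fingers": -1}
  ]
}}

```text
time_s: 14.9
ee_pos: [0.586, -0.1859, 0.2446]
eef_rot: [3.134, 0.786, 1.566]
force: [-0.1, 0.1, -0.3]
opening: 0.703
```

Request:
{"op": "step_arm", "data": {
  "targets": [
    {"offset": [0.0018,0.025,-0.0745],"rotation": [0,30,0],"fingers": -1},
    {"offset": [0.0018,0.025,-0.0745],"rotation": [0,30,0],"fingers": -1},
    {"offset": [0.0018,0.025,-0.0745],"rotation": [0,30,0],"fingers": -1},
    {"offset": [0.0018,0.025,-0.0745],"rotation": [0,30,0],"fingers": -1}
  ]
}}

```text
time_s: 15.4
ee_pos: [0.6094, -0.1327, 0.2919]
eef_rot: [-3.14, 0.262, 1.568]
force: [0.9, -0.1, -1.0]
opening: 0.704
```

Request:
{"op": "step_arm", "data": {
  "targets": [
    {"offset": [0.0417,0.03,-0.0112],"rotation": [0,30,0],"fingers": -1},
    {"offset": [0.0417,0.03,-0.0112],"rotation": [0,30,0],"fingers": -1},
    {"offset": [0.0417,0.03,-0.0112],"rotation": [0,30,0],"fingers": -1},
    {"offset": [0.0417,0.03,-0.0112],"rotation": [0,30,0],"fingers": -1}
  ]
}}

```text
time_s: 15.9
ee_pos: [0.6389, -0.0898, 0.2902]
eef_rot: [-3.136, -0.259, 1.566]
force: [0.6, -1.0, -1.7]
opening: 0.7
```

Request:
{"op": "step_arm", "data": {
  "targets": [
    {"offset": [0.0076,0.0241,0.0625],"rotation": [1.1,30,-2],"fingers": -1},
    {"offset": [0.0076,0.0241,0.0625],"rotation": [1.1,30,-2],"fingers": -1},
    {"offset": [0.0076,0.0241,0.0625],"rotation": [1.1,30,-2],"fingers": -1},
    {"offset": [0.0076,0.0241,0.0625],"rotation": [1.1,30,-2],"fingers": -1}
  ]
}}

```text
time_s: 16.4
ee_pos: [0.6629, -0.0655, 0.2315]
eef_rot: [-3.133, -0.781, 1.603]
force: [0.0, -0.1, -1.5]
opening: 0.707
```

Request:
{"op": "step_arm", "data": {
  "targets": [
    {"offset": [0.0066,0.0055,0.035],"rotation": [0,0,0],"fingers": -1},
    {"offset": [0.0132,0.0111,0.0698],"rotation": [0,0,0],"fingers": -1},
    {"offset": [0.0132,0.0111,0.0698],"rotation": [0,0,0],"fingers": -1},
    {"offset": [0.0132,0.0111,0.0698],"rotation": [0,0,0],"fingers": -1}
  ]
}}

```text
time_s: 16.9
ee_pos: [0.6728, -0.006, 0.1952]
eef_rot: [3.141, -0.781, 1.612]
force: [0.0, -0.2, -1.6]
opening: 0.707
```

```bash
python3 - <<'E'
from plan import *
chk(); a=snap('wrist','w7')
_,m=load('w7')
O=np.array([.6271,.0133,0]);Rz=R.from_euler('z',.039)
q=lambda l:proj(m,O+Rz.apply(np.array(l)*1e-3)).round(0).tolist()
P=q([[17,120,36],[73,120,36],[17,135,36],[73,135,36],[32,60,20],[58,60,20]]);print(P)
b,_=load('w7')
for x in P: cv2.circle(b,(int(x[0]),int(x[1])),2,(0,0,255),-1)
cv2.imwrite('pics/z8.png',cv2.resize(b[100:420],None,fx=1.4,fy=1.4,interpolation=cv2.INTER_CUBIC))
E
```

```text
t 16.9 pos [ 0.6728 -0.006   0.1952] err mm [-0.1 -0.1  0.2] rot deg [ 0.  -0.2 -0. ] F [ 0.  -0.2 -1.6] M [-0.39  0.03  0.02] open 0.707
[[237.0, 252.0], [324.0, 252.0], [238.0, 231.0], [323.0, 231.0], [258.0, 357.0], [302.0, 357.0]]
```

View pics/z8.png

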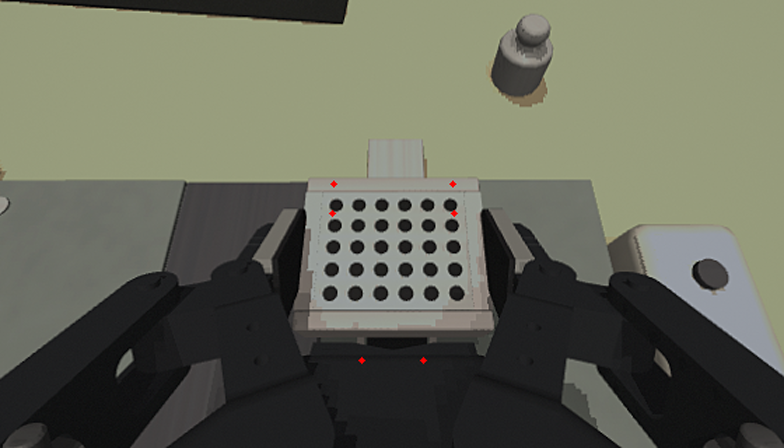

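The screen is sheet up and aligned over the trough. Lowering with 2 mm extra clearance from the fixed stop.

Request:
{"op": "step_arm", "data": {
  "targets": [
    {"offset": [-0.01,0,0.006],"rotation": [0,0,0],"fingers": -1},
    {"offset": [-0.018,0,0.015],"rotation": [0,0,0],"fingers": -1},
    {"offset": [-0.026,0,0.023],"rotation": [0,0,0],"fingers": -1},
    {"offset": [-0.03,0,0.027],"rotation": [0,0,0],"fingers": -1},
    {"offset": [-0.03,0,0.027],"rotation": [0,0,0],"fingers": -1}
  ]
}}

```text
time_s: 17.58
ee_pos: [0.6726, -0.0083, 0.1535]
eef_rot: [-3.141, -0.786, 1.609]
force: [0.4, 0.2, -0.9]
opening: 0.705
```

Request:
{"op": "step_arm", "data": {
  "targets": [
    {"offset": [-0.001,0,0.001],"rotation": [0,0,0],"fingers": -1},
    {"offset": [-0.002,0,0.002],"rotation": [0,0,0],"fingers": -1},
    {"offset": [-0.002,0,0.002],"rotation": [0,0,0],"fingers": -1}
  ]
}}

```text
time_s: 17.95
ee_pos: [0.6732, -0.0085, 0.1522]
eef_rot: [3.139, -0.785, 1.611]
force: [-0.3, -0.5, 1.6]
opening: 0.699
```

Request:
{"op": "step_arm", "data": {
  "targets": [
    {"offset": [-0.0005,0,0.0005],"rotation": [0,0,0],"fingers": -1},
    {"offset": [-0.001,0,0.001],"rotation": [0,0,0],"fingers": -1},
    {"offset": [-0.001,0,0.001],"rotation": [0,0,0],"fingers": -1}
  ]
}}

```text
time_s: 18.32
ee_pos: [0.6733, -0.0086, 0.152]
eef_rot: [3.139, -0.787, 1.612]
force: [-4.1, -2.2, 10.7]
opening: 0.704
```

Request:
{"op": "step_arm", "data": {
  "targets": [
    {"offset": [0,0,0],"rotation": [0,0,0],"fingers": 0.2},
    {"offset": [0,0,0],"rotation": [0,0,0],"fingers": 1},
    {"offset": [0,0,0],"rotation": [0,0,0],"fingers": 1},
    {"offset": [0,0,0],"rotation": [0,0,0],"fingers": 1}
  ]
}}

```text
time_s: 18.82
ee_pos: [0.6728, -0.0083, 0.1499]
eef_rot: [3.141, -0.785, 1.61]
force: [-0.2, -0.1, 0.2]
opening: 1.0
```

Request:
{"op": "step_arm", "data": {
  "targets": [
    {"offset": [0,0,-0.02],"rotation": [0,0,0],"fingers": 1},
    {"offset": [0,0,-0.05],"rotation": [0,0,0],"fingers": 1},
    {"offset": [0,0,-0.1],"rotation": [0,0,0],"fingers": 1},
    {"offset": [0,0,-0.1],"rotation": [0,0,0],"fingers": 1}
  ]
}}

```text
time_s: 19.32
ee_pos: [0.6774, -0.0831, 0.2263]
eef_rot: [3.129, -0.782, 1.615]
force: [0.3, 0.2, 0.4]
opening: 1.002
```

```bash
cat >> plan.py <<'E'
O=np.array([.6271,.0133,0]);YS=.039;RS=R.from_euler('z',YS)
def S(x,y,z): return O+RS.apply(np.array([x,y,z])*1e-3)
E
python3 - <<'E'
from plan import *
p,r=getcmd();setcmd(p+r.apply([-.033,0,-.070]),r)
chk()
path(S(45,-60,330),tool(YS,0),'view')
E
```

```text
t 19.325 pos [ 0.6774 -0.0831  0.2263] err mm [ 1.6 -4.5  5.2] rot deg [-0.5 -0.2 -0.2] F [0.3 0.2 0.4] M [-0.39 -0.01 -0.02] open 1.002
view 1/2 offset [0.05, 0.0, -0.027] rot [0.0, -22.5, 0.0] rows>=2.1
view 2/2 offset [0.037, 0.0001, -0.0436] rot [0.0, -22.5, 0.0] rows>=2.1
```

Go to the view pose, then look at the screen, stops and nut from above.

Request:
{"op": "step_arm", "data": {
  "targets": [
    {"offset": [0.05,0,-0.027],"rotation": [0,-22.5,0],"fingers": 1},
    {"offset": [0.05,0,-0.027],"rotation": [0,-22.5,0],"fingers": 1},
    {"offset": [0.05,0,-0.027],"rotation": [0,-22.5,0],"fingers": 1},
    {"offset": [0.05,0,-0.027],"rotation": [0,-22.5,0],"fingers": 0}
  ]
}}

```text
time_s: 19.82
ee_pos: [0.6743, -0.0624, 0.2742]
eef_rot: [-3.14, -0.397, 1.609]
force: [-0.5, -0.4, 0.8]
opening: 0.82
```

Request:
{"op": "step_arm", "data": {
  "targets": [
    {"offset": [0.037,0,-0.0436],"rotation": [0,-22.5,0],"fingers": -1},
    {"offset": [0.037,0,-0.0436],"rotation": [0,-22.5,0],"fingers": -1},
    {"offset": [0.037,0,-0.0436],"rotation": [0,-22.5,0],"fingers": -1},
    {"offset": [0.037,0,-0.0436],"rotation": [0,-22.5,0],"fingers": -1},
    {"offset": [0.037,0,-0.0436],"rotation": [0,-22.5,0],"fingers": -1}
  ]
}}

```text
time_s: 20.45
ee_pos: [0.6736, -0.0462, 0.3276]
eef_rot: [-3.139, -0.004, 1.608]
force: [-0.1, -0.1, -0.6]
opening: -0.001
```

```bash
python3 - <<'E'
from plan import *
chk(); snap('wrist','w8'); b,m=load('w8')
L=[[17,120,36],[73,120,36],[32,60,20],[58,60,20],[16,-71,42],[76,-71,42],[16,-85,42],[76,-85,42],[-40,-96.4,33]]
for l in L:
    x=proj(m,[S(*l)])[0]; cv2.circle(b,(int(x[0]),int(x[1])),1,(0,0,255),-1)
cv2.imwrite('pics/z9.png',cv2.resize(b[:,130:430],None,fx=1.42,fy=1.42,interpolation=cv2.INTER_CUBIC))
path(S(45,-107,260),tool(YS,0),'behind'); go(S(45,-107,199),tool(YS,0),'down')
E
```

```text
t 20.45 pos [ 0.6736 -0.0462  0.3276] err mm [-0.8 -1.3 -2.4] rot deg [0.2 0.2 0.1] F [-0.1 -0.1 -0.6] M [-0.03  0.03 -0.02] open -0.001
behind 1/1 offset [-0.047, -0.0001, 0.07] rot [0.0, -0.0, 0.0] rows>=1.3
down offset [-0.0, -0.0001, 0.061] rot [0.0, -0.0, 0.0] rows>=1.0
```

View pics/z9.png

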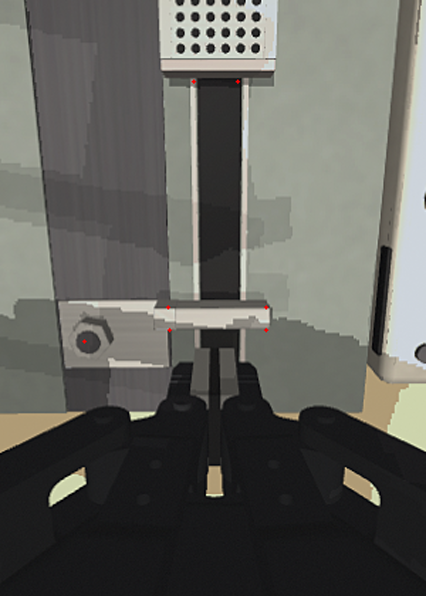

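The sifter model matches and the screen lies square across the trough, sheet up. Going in behind the end stop with the fingers closed, then pushing.

Request:
{"op": "step_arm", "data": {
  "targets": [
    {"offset": [-0.047,0,0.035],"rotation": [0,0,0],"fingers": -1},
    {"offset": [-0.047,0,0.07],"rotation": [0,0,0],"fingers": -1},
    {"offset": [-0.047,0,0.07],"rotation": [0,0,0],"fingers": -1}
  ]
}}

```text
time_s: 20.88
ee_pos: [0.6741, -0.093, 0.255]
eef_rot: [-3.134, -0.004, 1.608]
force: [0.4, 0.5, 0.2]
opening: 0.007
```

Request:
{"op": "step_arm", "data": {
  "targets": [
    {"offset": [0,0,0.02],"rotation": [0,0,0],"fingers": -1},
    {"offset": [0,0,0.04],"rotation": [0,0,0],"fingers": -1},
    {"offset": [0,0,0.055],"rotation": [0,0,0],"fingers": -1},
    {"offset": [0,0,0.061],"rotation": [0,0,0],"fingers": -1},
    {"offset": [0,0,0.061],"rotation": [0,0,0],"fingers": -1}
  ]
}}

```text
time_s: 21.5
ee_pos: [0.676, -0.0921, 0.1982]
eef_rot: [-3.142, -0.0, 1.61]
force: [-0.2, -0.2, 0.1]
opening: 0.001
```

Request:
{"op": "step_arm", "data": {
  "targets": [
    {"offset": [0.01,0,0],"rotation": [0,0,0],"fingers": -1},
    {"offset": [0.025,0,0],"rotation": [0,0,0],"fingers": -1},
    {"offset": [0.04,0,0],"rotation": [0,0,0],"fingers": -1},
    {"offset": [0.05,0,0],"rotation": [0,0,0],"fingers": -1}
  ]
}}

```text
time_s: 22.0
ee_pos: [0.6745, -0.042, 0.1998]
eef_rot: [3.139, 0.002, 1.61]
force: [0.2, -6.4, -0.3]
opening: -0.004
```

```bash
python3 - <<'E'
from plan import *
p,r=getcmd();setcmd(p+r.apply([.05,0,0]),r)
chk()
E
```

```text
t 22.0 pos [ 0.6745 -0.042   0.1998] err mm [ 0.3 -0.2  0.8] rot deg [-0.1 -0.1  0. ] F [ 0.2 -6.4 -0.3] M [-1.09  0.01  0.01] open -0.004
```

Request:
{"op": "step_arm", "data": {
  "targets": [
    {"offset": [0.018,0,0],"rotation": [0,0,0],"fingers": -1},
    {"offset": [0.036,0,0],"rotation": [0,0,0],"fingers": -1},
    {"offset": [0.054,0,0],"rotation": [0,0,0],"fingers": -1},
    {"offset": [0.072,0,0],"rotation": [0,0,0],"fingers": -1},
    {"offset": [0.085,0,0],"rotation": [0,0,0],"fingers": -1}
  ]
}}

```text
time_s: 22.62
ee_pos: [0.671, 0.043, 0.1998]
eef_rot: [3.14, 0.002, 1.61]
force: [-0.7, -6.7, 0.3]
opening: 0.001
```

Request:
{"op": "step_arm", "data": {
  "targets": [
    {"offset": [0.002,0,0],"rotation": [0,0,0],"fingers": -1},
    {"offset": [0.004,0,0],"rotation": [0,0,0],"fingers": -1},
    {"offset": [0.006,0,0],"rotation": [0,0,0],"fingers": -1},
    {"offset": [0.008,0,0],"rotation": [0,0,0],"fingers": -1}
  ]
}}

```text
time_s: 23.12
ee_pos: [0.6708, 0.0501, 0.1998]
eef_rot: [3.14, 0.001, 1.609]
force: [-2.3, -6.4, 3.1]
opening: -0.002
```

Request:
{"op": "step_arm", "data": {
  "targets": [
    {"offset": [0.001,0,0],"rotation": [0,0,0],"fingers": -1},
    {"offset": [0.002,0,0],"rotation": [0,0,0],"fingers": -1},
    {"offset": [0.003,0,0],"rotation": [0,0,0],"fingers": -1}
  ]
}}

```text
time_s: 23.5
ee_pos: [0.6706, 0.0531, 0.1997]
eef_rot: [3.14, 0.001, 1.609]
force: [-2.0, -5.8, 3.3]
opening: 0.001
```

Request:
{"op": "step_arm", "data": {
  "targets": [
    {"offset": [0.001,0,0],"rotation": [0,0,0],"fingers": -1},
    {"offset": [0.002,0,0],"rotation": [0,0,0],"fingers": -1},
    {"offset": [0.002,0,0],"rotation": [0,0,0],"fingers": -1}
  ]
}}

```text
time_s: 23.88
ee_pos: [0.6705, 0.0551, 0.1997]
eef_rot: [3.14, 0.001, 1.609]
force: [-3.0, -4.6, 3.1]
opening: 0.002
```

Request:
{"op": "step_arm", "data": {
  "targets": [
    {"offset": [0.001,0,0],"rotation": [0,0,0],"fingers": -1},
    {"offset": [0.002,0,0],"rotation": [0,0,0],"fingers": -1},
    {"offset": [0.002,0,0],"rotation": [0,0,0],"fingers": -1}
  ]
}}

```text
time_s: 24.25
ee_pos: [0.6705, 0.057, 0.1997]
eef_rot: [3.14, 0.001, 1.609]
force: [-3.3, -4.4, 3.3]
opening: 0.001
```

Request:
{"op": "step_arm", "data": {
  "targets": [
    {"offset": [0.001,0,0],"rotation": [0,0,0],"fingers": -1},
    {"offset": [0.002,0,0],"rotation": [0,0,0],"fingers": -1},
    {"offset": [0.002,0,0],"rotation": [0,0,0],"fingers": -1}
  ]
}}

```text
time_s: 24.62
ee_pos: [0.6704, 0.0589, 0.1997]
eef_rot: [3.14, 0.001, 1.609]
force: [-1.8, -6.3, 3.3]
opening: -0.0
```

Request:
{"op": "step_arm", "data": {
  "targets": [
    {"offset": [0.001,0,0],"rotation": [0,0,0],"fingers": -1},
    {"offset": [0.0015,0,0],"rotation": [0,0,0],"fingers": -1},
    {"offset": [0.0015,0,0],"rotation": [0,0,0],"fingers": -1}
  ]
}}

```text
time_s: 25.0
ee_pos: [0.6704, 0.0592, 0.1998]
eef_rot: [3.14, 0.003, 1.609]
force: [-2.0, -12.4, 4.8]
opening: -0.002
```

Hard contact: force rises and there's no more travel. A last squeeze, then back off and look.

Request:
{"op": "step_arm", "data": {
  "targets": [
    {"offset": [0.001,0,0],"rotation": [0,0,0],"fingers": -1},
    {"offset": [0.002,0,0],"rotation": [0,0,0],"fingers": -1},
    {"offset": [0.002,0,0],"rotation": [0,0,0],"fingers": -1}
  ]
}}

```text
time_s: 25.38
ee_pos: [0.6704, 0.0597, 0.1998]
eef_rot: [3.14, 0.006, 1.608]
force: [-2.5, -19.5, 4.6]
opening: -0.002
```

Request:
{"op": "step_arm", "data": {
  "targets": [
    {"offset": [-0.01,0,0],"rotation": [0,0,0],"fingers": -1},
    {"offset": [-0.02,0,-0.02],"rotation": [0,0,0],"fingers": -1},
    {"offset": [-0.05,0,-0.08],"rotation": [0,0,0],"fingers": -1},
    {"offset": [-0.08,0,-0.13],"rotation": [0,0,0],"fingers": -1},
    {"offset": [-0.08,0,-0.13],"rotation": [0,0,0],"fingers": -1}
  ]
}}

```text
time_s: 26.0
ee_pos: [0.6752, -0.0192, 0.3382]
eef_rot: [3.127, 0.002, 1.607]
force: [0.8, 1.3, 0.9]
opening: 0.007
```

```bash
python3 - <<'E'
from plan import *
p,r=getcmd();setcmd(p+r.apply([.085+.008+.003+.002+.002+.002+.0015+.002-.08,0,-.13]),r)
chk(); snap('wrist','w9')
b,m=load('w9')
print(proj(m,[S(45,68,42),S(-40,43,33)]))
cv2.imwrite('pics/z10.png',cv2.resize(b[0:260,130:400],None,fx=2.2,fy=2.2,interpolation=cv2.INTER_CUBIC))
E
```

```text
t 26.0 pos [ 0.6752 -0.0192  0.3382] err mm [ 2.1 -2.8  9.2] rot deg [-0.8 -0.1  0.2] F [0.8 1.3 0.9] M [-0.02 -0.02  0.04] open 0.007
[[272.35550596  77.30256019]
 [172.60909433 110.63471408]]
```

View pics/z10.png

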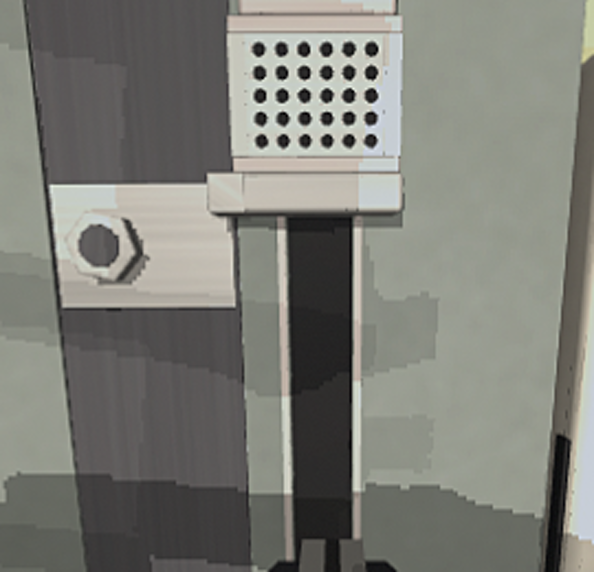

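The screen is square between both stops, sheet up, and the end stop bar is against it. The nut is at crop (99,246). Now a steady look from over the nut, measured numerically.

```bash
python3 - <<'E'
from plan import *
path(S(-40,43,300),tool(YS,0),'nut')
E
```

```text
nut 1/1 offset [0.0745, -0.0848, 0.0289] rot [0.0, -0.0, 0.0] rows>=1.9
```

Request:
{"op": "step_arm", "data": {
  "targets": [
    {"offset": [0.0745,-0.0848,0.0289],"rotation": [0,0,0],"fingers": 1},
    {"offset": [0.0745,-0.0848,0.0289],"rotation": [0,0,0],"fingers": 1},
    {"offset": [0.0745,-0.0848,0.0289],"rotation": [0,0,0],"fingers": 1},
    {"offset": [0.0745,-0.0848,0.0289],"rotation": [0,0,0],"fingers": 1},
    {"offset": [0.0745,-0.0848,0.0289],"rotation": [0,0,0],"fingers": 1}
  ]
}}

```text
time_s: 26.68
ee_pos: [0.5866, 0.0539, 0.3008]
eef_rot: [3.139, 0.0, 1.609]
force: [0.6, -0.1, 0.8]
opening: 1.001
```

```bash
python3 - <<'E'
from plan import *
chk(); snap('wrist','w10'); b,m=load('w10')
u0=proj(m,[S(-40,43,33)])[0];print('pred',u0)
g=cv2.cvtColor(b,cv2.COLOR_BGR2GRAY);x,y=u0.astype(int);c=g[y-30:y+30,x-35:x+35]
big=cv2.resize(c,None,fx=8,fy=8,interpolation=cv2.INTER_CUBIC)
h=cv2.HoughCircles(cv2.GaussianBlur(big,(9,9),2),cv2.HOUGH_GRADIENT,1.5,100,param1=80,param2=25,minRadius=30,maxRadius=110);print(None if h is None else h[0][:4])
for z in(.033,.020):
  if h is not None: 
    for cc in h[0][:3]: print(z,toplane(m,[[x-35+(cc[0]+.5)/8-.5,y-30+(cc[1]+.5)/8-.5]],z).round(4),'pred',S(-40,43,33).round(4))
cv2.imwrite('pics/z11.png',cv2.resize(b[y-30:y+30,x-35:x+35],None,fx=8,fy=8,interpolation=cv2.INTER_CUBIC)); np.save('pics/off.npy',[x-35,y-30])
E
```

```text
t 26.675 pos [0.5866 0.0539 0.3008] err mm [ 1.1 -0.8  0.8] rot deg [-0.1 -0.   0.1] F [ 0.6 -0.1  0.8] M [ 0.04 -0.01 -0.02] open 1.001
pred [277.78930395 209.25357862]
[[306.75 251.25  76.65]
 [137.25 147.75  75.75]
 [470.25 239.25  40.5 ]]
0.033 [[0.5872 0.0542 0.033 ]] pred [0.5855 0.0547 0.033 ]
0.033 [[0.57   0.0642 0.033 ]] pred [0.5855 0.0547 0.033 ]
0.033 [[0.6035 0.056  0.033 ]] pred [0.5855 0.0547 0.033 ]
0.02 [[0.5873 0.0506 0.02  ]] pred [0.5855 0.0547 0.033 ]
0.02 [[0.5692 0.0611 0.02  ]] pred [0.5855 0.0547 0.033 ]
0.02 [[0.6045 0.0525 0.02  ]] pred [0.5855 0.0547 0.033 ]
```

View pics/z11.png

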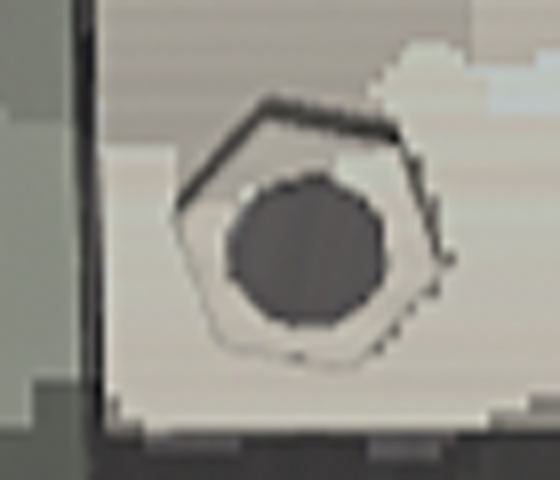

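The bore and hex are clear. The corners give the nut centre at about (.587,.055), with its x axis at about −7.5° in world. Now fetch the wrench, with the camera side towards its head.

```bash
python3 - <<'E'
from plan import *
_,m=load('w10');o=np.load('pics/off.npy')
c=np.array([(178,212),(265,120),(390,142),(440,258),(355,370),(225,345)])
P=toplane(m,o+(c+.5)/8-.5,.033);print(P.mean(0).round(4)); a=np.rad2deg(np.arctan2(*(P-P.mean(0))[:,1::-1].T));print(a.round(1),((a+30)%60-30).mean())
print(np.linalg.norm(P-P.mean(0),axis=1).round(4))
yw=np.deg2rad(-96.5)
path([.4898,.3535,.25],tool(yw),'wr'); go([.4898,.3535,.178],tool(yw),'down')
E
```

```text
[0.5873 0.0551 0.033 ]
[ 168.7  111.3   54.2   -5.   -68.6 -126. ] -7.5483771505264015
[0.0134 0.0132 0.013  0.0133 0.0143 0.0137]
wr 1/3 offset [0.101, -0.028, 0.017] rot [0.0, -0.0, 32.9] rows>=3.1
wr 2/3 offset [0.069, -0.078, 0.016] rot [0.0, -0.0, 32.9] rows>=3.1
wr 3/3 offset [0.016, -0.1036, 0.017] rot [0.0, -0.0, 33.0] rows>=3.1
down offset [-0.0, 0.0, 0.072] rot [-0.0, -0.0, -0.0] rows>=1.2
```

Request:
{"op": "step_arm", "data": {
  "targets": [
    {"offset": [0.101,-0.028,0.017],"rotation": [0,0,32.9],"fingers": 1},
    {"offset": [0.101,-0.028,0.017],"rotation": [0,0,32.9],"fingers": 1},
    {"offset": [0.101,-0.028,0.017],"rotation": [0,0,32.9],"fingers": 1},
    {"offset": [0.101,-0.028,0.017],"rotation": [0,0,32.9],"fingers": 1}
  ]
}}

```text
time_s: 27.22
ee_pos: [0.5542, 0.1543, 0.2832]
eef_rot: [3.14, -0.001, 1.036]
force: [0.0, -0.6, -0.3]
opening: 0.998
```

Request:
{"op": "step_arm", "data": {
  "targets": [
    {"offset": [0.069,-0.078,0.016],"rotation": [0,0,32.9],"fingers": 1},
    {"offset": [0.069,-0.078,0.016],"rotation": [0,0,32.9],"fingers": 1},
    {"offset": [0.069,-0.078,0.016],"rotation": [0,0,32.9],"fingers": 1},
    {"offset": [0.069,-0.078,0.016],"rotation": [0,0,32.9],"fingers": 1}
  ]
}}

```text
time_s: 27.72
ee_pos: [0.5224, 0.2531, 0.2671]
eef_rot: [3.141, -0.001, 0.464]
force: [-0.4, 1.2, 0.3]
opening: 0.999
```

Request:
{"op": "step_arm", "data": {
  "targets": [
    {"offset": [0.016,-0.1036,0.017],"rotation": [0,0,33],"fingers": 1},
    {"offset": [0.016,-0.1036,0.017],"rotation": [0,0,33],"fingers": 1},
    {"offset": [0.016,-0.1036,0.017],"rotation": [0,0,33],"fingers": 1},
    {"offset": [0.016,-0.1036,0.017],"rotation": [0,0,33],"fingers": 0},
    {"offset": [0.016,-0.1036,0.017],"rotation": [0,0,33],"fingers": 0}
  ]
}}

```text
time_s: 28.35
ee_pos: [0.4908, 0.3523, 0.2501]
eef_rot: [-3.141, -0.001, -0.111]
force: [-0.9, -0.3, -0.2]
opening: 0.603
```

```bash
python3 - <<'E'
from plan import *
chk(); snap('wrist','w11'); b,m=load('w11')
g=cv2.cvtColor(b,cv2.COLOR_BGR2GRAY)
mk=((g>95)).astype('uint8')
ct=cv2.findContours(mk,cv2.RETR_EXTERNAL,cv2.CHAIN_APPROX_NONE)[0]
u=proj(m,[[.4898,.3535,.015]])[0];print(u)
for c in ct:
    if cv2.contourArea(c)>1500: print(cv2.contourArea(c),cv2.boundingRect(c),cv2.pointPolygonTest(c,(float(u[0]),float(u[1])),True))
E
```

```text
t 28.35 pos [0.4908 0.3523 0.2501] err mm [ 1.  -1.3 72.1] rot deg [ 0.   0.  -0.2] F [-0.9 -0.3 -0.2] M [0.03 0.02 0.01] open 0.603
[278.24901523 226.44160368]
1565.0 (101, 353, 65, 67) -170.4988762398048
2022.5 (517, 273, 43, 100) -263.9534451022765
7597.0 (238, 105, 93, 244) 13.2490234375
123755.5 (0, 0, 560, 375) -57.51822705726998
```

```bash
python3 - <<'E'
from plan import *
b,m=load('w11');g=cv2.cvtColor(b,cv2.COLOR_BGR2GRAY)
ct=[c for c in cv2.findContours((g>95).astype('uint8'),cv2.RETR_EXTERNAL,cv2.CHAIN_APPROX_NONE)[0] if 5000<cv2.contourArea(c)<9000][0]
mk=np.zeros_like(g);cv2.drawContours(mk,[ct],-1,1,-1)
rows=range(200,330,10);L=[];
for v in range(105,350,6):
    xs=np.where(mk[v])[0];print(v,xs.min(),xs.max(),end=' | ')
    if 215<=v<=275: L.append([(xs.min()+xs.max())/2,v])
P=toplane(m,L,.013);d=P[0]-P[-1];print('\nmid',P[0],P[-1],'deg',np.rad2deg(np.arctan2(d[1],d[0])))
cv2.imwrite('pics/z12.png',cv2.resize(b[90:350,200:380],None,fx=2.3,fy=2.3,interpolation=cv2.INTER_CUBIC))
E
```

```text
105 298 300 | 111 296 306 | 117 297 312 | 123 243 317 | 129 241 320 | 135 239 322 | 141 238 324 | 147 239 326 | 153 240 327 | 159 240 329 | 165 242 330 | 171 244 330 | 177 267 330 | 183 270 330 | 189 273 327 | 195 267 325 | 201 266 322 | 207 266 303 | 213 266 295 | 219 265 295 | 225 265 294 | 231 265 294 | 237 265 294 | 243 265 294 | 249 265 294 | 255 265 294 | 261 265 293 | 267 265 293 | 273 265 293 | 279 265 293 | 285 265 293 | 291 265 292 | 297 265 292 | 303 265 292 | 309 265 292 | 315 265 292 | 321 265 292 | 327 265 291 | 333 265 291 | 339 263 292 | 345 261 295 | 
mid [0.49447418 0.35175107 0.013     ] [0.45307732 0.35708795 0.013     ] deg -7.346043603256777
```

The handle midline passes through the TCP, so descend and grip.

Request:
{"op": "step_arm", "data": {
  "targets": [
    {"offset": [0,0,0.025],"rotation": [0,0,0],"fingers": 0},
    {"offset": [0,0,0.05],"rotation": [0,0,0],"fingers": 0},
    {"offset": [0,0,0.067],"rotation": [0,0,0],"fingers": 0},
    {"offset": [0,0,0.072],"rotation": [0,0,0],"fingers": 0},
    {"offset": [0,0,0.072],"rotation": [0,0,0],"fingers": 0}
  ]
}}

```text
time_s: 29.02
ee_pos: [0.4903, 0.3531, 0.178]
eef_rot: [-3.141, -0.001, -0.114]
force: [-0.2, -0.3, 0.5]
opening: 0.503
```

Request:
{"op": "step_arm", "data": {
  "targets": [
    {"offset": [0,0,0],"rotation": [0,0,0],"fingers": -0.5},
    {"offset": [0,0,0],"rotation": [0,0,0],"fingers": -1},
    {"offset": [0,0,0],"rotation": [0,0,0],"fingers": -1},
    {"offset": [0,0,0],"rotation": [0,0,0],"fingers": -1}
  ]
}}

```text
time_s: 29.52
ee_pos: [0.4906, 0.3536, 0.1792]
eef_rot: [-3.14, -0.003, -0.115]
force: [-0.4, -0.3, 6.9]
opening: 0.234
```

Request:
{"op": "step_arm", "data": {
  "targets": [
    {"offset": [0,0,-0.02],"rotation": [0,0,0],"fingers": -1},
    {"offset": [0,0,-0.06],"rotation": [0,0,0],"fingers": -1},
    {"offset": [0,0,-0.1],"rotation": [0,0,0],"fingers": -1},
    {"offset": [0,0,-0.1],"rotation": [0,0,0],"fingers": -1},
    {"offset": [0,0,-0.1],"rotation": [0,0,0],"fingers": -1}
  ]
}}

```text
time_s: 30.15
ee_pos: [0.4895, 0.353, 0.2773]
eef_rot: [3.141, -0.0, -0.115]
force: [0.3, -0.6, -4.0]
opening: 0.235
```

```bash
python3 - <<'E'
from plan import *
p,r=getcmd();setcmd(p+r.apply([0,0,-.1]),r);chk()
snap('wrist','w12')
# target: wrench psi=37.5deg, nut in head frame at (2,2) mm
N=np.array([.5873,.0551]);psi=np.deg2rad(37.5)
Rh=R.from_euler('z',psi+.262).as_matrix()[:2,:2];Rw=R.from_euler('z',psi).as_matrix()[:2,:2]
og=N-Rh@[.002,.002]; tc=og+Rw@[-.062,0];print('origin',og,'tcp',tc)
path([*tc,.26],tool(psi-np.pi/2),'nut')
E
```

```text
t 30.15 pos [0.4895 0.353  0.2773] err mm [-0.2 -0.5 -0.7] rot deg [-0. -0.  0.] F [ 0.3 -0.6 -4. ] M [-0.09  0.03 -0.01] open 0.235
origin [0.58766975 0.05229584] tcp [0.53848184 0.01455264]
nut 1/2 offset [0.044, 0.166, 0.009] rot [0.0, -0.0, -22.0] rows>=2.8
nut 2/2 offset [-0.022, 0.1693, 0.009] rot [0.0, -0.0, -22.0] rows>=2.7
```

Request:
{"op": "step_arm", "data": {
  "targets": [
    {"offset": [0.015,0.055,0.003],"rotation": [0,0,-7],"fingers": -1},
    {"offset": [0.03,0.11,0.006],"rotation": [0,0,-15],"fingers": -1},
    {"offset": [0.044,0.166,0.009],"rotation": [0,0,-22],"fingers": -1},
    {"offset": [0.044,0.166,0.009],"rotation": [0,0,-22],"fingers": -1}
  ]
}}

```text
time_s: 30.7
ee_pos: [0.5141, 0.1794, 0.2662]
eef_rot: [3.14, 0.004, 0.266]
force: [-0.2, 1.0, -3.6]
opening: 0.231
```

Request:
{"op": "step_arm", "data": {
  "targets": [
    {"offset": [-0.007,0.055,0.003],"rotation": [0,0,-7],"fingers": -1},
    {"offset": [-0.015,0.11,0.006],"rotation": [0,0,-15],"fingers": -1},
    {"offset": [-0.022,0.1693,0.009],"rotation": [0,0,-22],"fingers": -1},
    {"offset": [-0.022,0.1693,0.009],"rotation": [0,0,-22],"fingers": -1},
    {"offset": [-0.022,0.1693,0.009],"rotation": [0,0,-22],"fingers": -1}
  ]
}}

```text
time_s: 31.32
ee_pos: [0.538, 0.0147, 0.2585]
eef_rot: [-3.14, 0.001, 0.651]
force: [-0.7, 0.2, -3.5]
opening: 0.237
```

```bash
python3 - <<'E'
from plan import *
chk(); snap('wrist','w13'); b,m=load('w13')
x=proj(m,[[.5873,.0551,.033]])[0].astype(int);print(x)
c=b[max(x[1]-75,0):x[1]+75,x[0]-75:x[0]+75];print(x-75)
cv2.imwrite('pics/z13.png',cv2.resize(c,None,fx=4,fy=4,interpolation=cv2.INTER_CUBIC))
E
```

```text
t 31.325 pos [0.538  0.0147 0.2585] err mm [-0.5  0.2 -1.5] rot deg [ 0.1 -0.1  0.2] F [-0.7  0.2 -3.5] M [0.03 0.01 0.  ] open 0.237
[276 129]
[201  54]
```

View pics/z13.png

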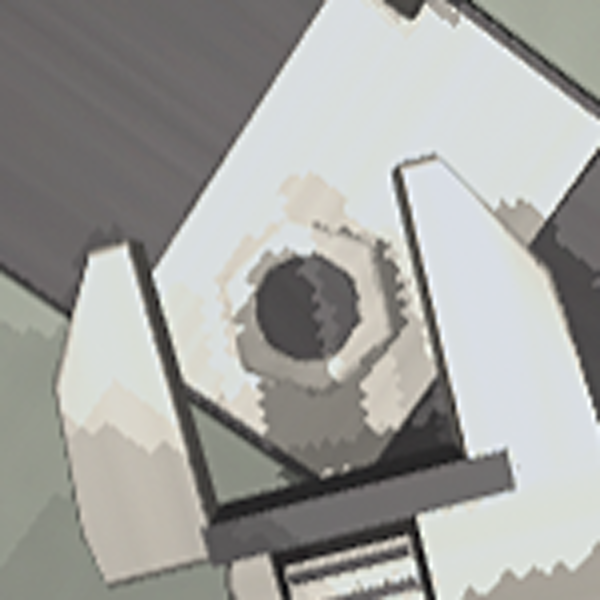

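Clear view of the mouth held above the nut. Computing the mouth pose in world relative to the nut.

```bash
python3 - <<'E'
from plan import *
_,m=load('w13');p,r,s=pose()
zt=p[2]-.162
f=lambda l,z:toplane(m,np.array([201,54])+(np.array(l)+.5)/4-.5,z)
A=f([(405,162),(462,445),(130,241),(205,515)],zt)
d=[np.arctan2(*(A[i]-A[i+1])[1::-1]) for i in(0,2)];print('head deg',np.rad2deg(d))
h=np.mean(d);n=np.array([-np.sin(h),np.cos(h)]);x=np.array([np.cos(h),np.sin(h)])
print('opening',(A[2:,:2]-A[:2,:2])@n)
print('tips x',A[[0,2],:2]@x)
# origin: fixed face y=-12, tips x=16
og=x*(A[[0,2],:2]@x).mean()-x*.016+n*((A[:2,:2]@n).mean()+.012)
B=f([(306,307)],.033)[0];print('origin',og,'nut bore now',B)
N=np.array([.5873,.0551]);print('nut in head mm',[(N-og)@x*1e3,(N-og)@n*1e3], 'kin origin', p[:2]+r.apply([.062,0,0])[:2])
E
```

```text
head deg [50.36537085 51.12717726]
opening [0.02893793 0.02855011]
tips x [0.42619131 0.42529145]
origin [0.58618602 0.05014369] nut bore now [0.58727231 0.05451463 0.033     ]
nut in head mm [np.float64(4.542801139034321), np.float64(2.2735237839566933)] kin origin [0.58732195 0.05300463]
```

Request:
{"op": "step_arm", "data": {
  "targets": [
    {"offset": [0.002,-0.0005,0.01],"rotation": [0,0,0],"fingers": -1},
    {"offset": [0.002,-0.0005,0.025],"rotation": [0,0,0],"fingers": -1},
    {"offset": [0.002,-0.0005,0.038],"rotation": [0,0,0],"fingers": -1},
    {"offset": [0.002,-0.0005,0.046],"rotation": [0,0,0],"fingers": -1},
    {"offset": [0.002,-0.0005,0.046],"rotation": [0,0,0],"fingers": -1}
  ]
}}

```text
time_s: 32.0
ee_pos: [0.5393, 0.0158, 0.2126]
eef_rot: [-3.141, 0.001, 0.653]
force: [-0.1, 0.1, -3.1]
opening: 0.236
```

Request:
{"op": "step_arm", "data": {
  "targets": [
    {"offset": [0,0,0.003],"rotation": [0,0,0],"fingers": -1},
    {"offset": [0,0,0.006],"rotation": [0,0,0],"fingers": -1},
    {"offset": [0,0,0.009],"rotation": [0,0,0],"fingers": -1},
    {"offset": [0,0,0.009],"rotation": [0,0,0],"fingers": -1}
  ]
}}

```text
time_s: 32.5
ee_pos: [0.5397, 0.0158, 0.2045]
eef_rot: [3.141, -0.0, 0.653]
force: [0.5, -0.1, -2.7]
opening: 0.232
```

No contact and already 4–5 mm below the nut's top, so continue down.

Request:
{"op": "step_arm", "data": {
  "targets": [
    {"offset": [0,0,0.003],"rotation": [0,0,0],"fingers": -1},
    {"offset": [0,0,0.006],"rotation": [0,0,0],"fingers": -1},
    {"offset": [0,0,0.006],"rotation": [0,0,0],"fingers": -1}
  ]
}}

```text
time_s: 32.88
ee_pos: [0.5396, 0.0158, 0.1983]
eef_rot: [-3.142, -0.0, 0.653]
force: [-0.1, 0.0, -3.1]
opening: 0.236
```

Request:
{"op": "step_arm", "data": {
  "targets": [
    {"offset": [0,0,0.0015],"rotation": [0,0,0],"fingers": -1},
    {"offset": [0,0,0.002],"rotation": [0,0,0],"fingers": -1},
    {"offset": [0,0,0.002],"rotation": [0,0,0],"fingers": -1}
  ]
}}

```text
time_s: 33.25
ee_pos: [0.5398, 0.0158, 0.1968]
eef_rot: [3.141, -0.001, 0.653]
force: [0.4, -0.4, -3.8]
opening: 0.234
```

Request:
{"op": "step_arm", "data": {
  "targets": [
    {"offset": [0,0,0.001],"rotation": [0,0,0],"fingers": -1},
    {"offset": [0,0,0.001],"rotation": [0,0,0],"fingers": -1}
  ]
}}

```text
time_s: 33.5
ee_pos: [0.5399, 0.0158, 0.1962]
eef_rot: [3.141, -0.001, 0.653]
force: [-2.8, 0.7, 2.7]
opening: 0.237
```

```bash
python3 - <<'E'
from plan import *
p,r=getcmd();setcmd(p+r.apply([.002,-.0005,.064]),r);chk()
E
```

```text
t 33.5 pos [0.5399 0.0158 0.1962] err mm [ 0.1 -0.4  0.3] rot deg [-0.  0.  0.] F [-2.8  0.7  2.7] M [ 0.02  0.48 -0.06] open 0.237
```

The wrench rests flat around the nut. Release, rise, close the fingers and move over the worm with tool x along the mouth direction.

```bash
python3 - <<'E'
from plan import *
_,m=load('w13')
f=lambda l,z:toplane(m,np.array([201,54])+(np.array(l)+.5)/4-.5,z)
h=np.deg2rad(50.7);x=np.array([np.cos(h),np.sin(h)]);n=np.array([-np.sin(h),np.cos(h)])
W=f([(285,575),(418,540)],.0965)[:,:2]-[.58619,.05014];print('worm sides in head y',W@n)
p,r=getcmd(); 
go(p+[0,0,.08],r,'up')
w=np.array([.5681,.0327])-.012*x; q=tool(h-np.pi/2)
path([*w,.245],q,'over'); go([*w,.2135],q,'down')
E
```

```text
worm sides in head y [ 0.00983932 -0.00518366]
up offset [0.0001, 0.0, -0.08] rot [0.0, 0.0, 0.0] rows>=1.3
over 1/1 offset [0.0207, 0.0068, 0.031] rot [0.0, -0.0, -13.2] rows>=1.2
down offset [0.0, 0.0, 0.0315] rot [0.0, -0.0, -0.0] rows>=0.5
```

Request:
{"op": "step_arm", "data": {
  "targets": [
    {"offset": [0,0,0],"rotation": [0,0,0],"fingers": -0.2},
    {"offset": [0,0,0],"rotation": [0,0,0],"fingers": 0.2},
    {"offset": [0,0,0],"rotation": [0,0,0],"fingers": 0.2},
    {"offset": [0,0,-0.03],"rotation": [0,0,0],"fingers": 0.2},
    {"offset": [0,0,-0.08],"rotation": [0,0,0],"fingers": 0}
  ]
}}

```text
time_s: 34.12
ee_pos: [0.5386, 0.0159, 0.2744]
eef_rot: [-3.139, 0.003, 0.653]
force: [0.4, 0.3, 0.3]
opening: 0.5
```

Request:
{"op": "step_arm", "data": {
  "targets": [
    {"offset": [0,0,0],"rotation": [0,0,0],"fingers": -1},
    {"offset": [0,0,0],"rotation": [0,0,0],"fingers": -1},
    {"offset": [0.0207,0.0068,0.031],"rotation": [0,0,-13.2],"fingers": -1},
    {"offset": [0.0207,0.0068,0.031],"rotation": [0,0,-13.2],"fingers": -1},
    {"offset": [0.0207,0.0068,0.031],"rotation": [0,0,-13.2],"fingers": -1}
  ]
}}

```text
time_s: 34.75
ee_pos: [0.5595, 0.0231, 0.2425]
eef_rot: [-3.139, 0.002, 0.883]
force: [-0.1, -0.0, -0.7]
opening: 0.002
```

Request:
{"op": "step_arm", "data": {
  "targets": [
    {"offset": [0,0,0.015],"rotation": [0,0,0],"fingers": -1},
    {"offset": [0,0,0.028],"rotation": [0,0,0],"fingers": -1},
    {"offset": [0,0,0.0315],"rotation": [0,0,0],"fingers": -1},
    {"offset": [0,0,0.0315],"rotation": [0,0,0],"fingers": -1},
    {"offset": [0,0,0.0315],"rotation": [0,0,0],"fingers": -1}
  ]
}}

```text
time_s: 35.38
ee_pos: [0.5606, 0.023, 0.2137]
eef_rot: [3.14, -0.001, 0.884]
force: [0.7, -0.3, -0.0]
opening: -0.002
```

```bash
python3 - <<'E'
from plan import *
chk(); snap('wrist','w14');snap('top','t14')
E
```

```text
t 35.375 pos [0.5606 0.023  0.2137] err mm [ 0.1 -0.4  0.2] rot deg [-0.  0.  0.] F [ 0.7 -0.3 -0. ] M [-0.    0.05 -0.04] open -0.002
```

Request:
{"op": "step_arm", "data": {
  "targets": [
    {"offset": [0,0,0.002],"rotation": [0,0,0],"fingers": -1},
    {"offset": [0,0,0.004],"rotation": [0,0,0],"fingers": -1},
    {"offset": [0,0,0.004],"rotation": [0,0,0],"fingers": -1}
  ]
}}

```text
time_s: 35.85
ee_pos: [0.5602, 0.023, 0.209]
eef_rot: [3.141, -0.0, 0.884]
force: [0.1, -0.4, -0.2]
opening: 0.002
```

Request:
{"op": "step_arm", "data": {
  "targets": [
    {"offset": [0,0,0.0005],"rotation": [0,0,0],"fingers": -1},
    {"offset": [0,0,0.001],"rotation": [0,0,0],"fingers": -1},
    {"offset": [0,0,0.001],"rotation": [0,0,0],"fingers": -1}
  ]
}}

```text
time_s: 36.22
ee_pos: [0.5604, 0.023, 0.2083]
eef_rot: [3.141, -0.001, 0.884]
force: [0.2, 0.2, 0.4]
opening: 0.008
```

Request:
{"op": "step_arm", "data": {
  "targets": [
    {"offset": [0,0,-0.003],"rotation": [0,0,0],"fingers": -1},
    {"offset": [0.006,0,-0.003],"rotation": [0,0,0],"fingers": -1},
    {"offset": [0.006,0,-0.001],"rotation": [0,0,0],"fingers": -1},
    {"offset": [0.006,0,-0.0005],"rotation": [0,0,0],"fingers": -1},
    {"offset": [0.006,0,-0.0005],"rotation": [0,0,0],"fingers": -1}
  ]
}}

```text
time_s: 36.85
ee_pos: [0.5648, 0.0279, 0.2099]
eef_rot: [3.14, -0.002, 0.884]
force: [-1.7, 1.1, 7.8]
opening: 0.003
```

Request:
{"op": "step_arm", "data": {
  "targets": [
    {"offset": [0,0,0.0005],"rotation": [0,0,0],"fingers": -1},
    {"offset": [0,0,0.001],"rotation": [0,0,0],"fingers": -1},
    {"offset": [0,0,0.001],"rotation": [0,0,0],"fingers": -1}
  ]
}}

```text
time_s: 37.22
ee_pos: [0.5648, 0.0279, 0.2097]
eef_rot: [3.14, -0.002, 0.884]
force: [-5.1, 1.6, 13.9]
opening: -0.001
```

Request:
{"op": "step_arm", "data": {
  "targets": [
    {"offset": [0,0,-0.001],"rotation": [0,0,0],"fingers": -1},
    {"offset": [0.0035,0,-0.001],"rotation": [0,0,0],"fingers": -1},
    {"offset": [0.007,0,-0.001],"rotation": [0,0,0],"fingers": -1}
  ]
}}

```text
time_s: 37.6
ee_pos: [0.5688, 0.033, 0.2098]
eef_rot: [3.141, -0.0, 0.884]
force: [-5.4, -1.0, 10.8]
opening: 0.005
```

Request:
{"op": "step_arm", "data": {
  "targets": [
    {"offset": [0.0035,0,0],"rotation": [0,0,0],"fingers": -1},
    {"offset": [0.007,0,0],"rotation": [0,0,0],"fingers": -1}
  ]
}}

```text
time_s: 37.85
ee_pos: [0.5732, 0.0385, 0.2098]
eef_rot: [3.141, -0.0, 0.884]
force: [-5.5, -0.9, 11.2]
opening: 0.002
```

```bash
python3 - <<'E'
from plan import *
p,r=getcmd();setcmd(p+r.apply([.006+.014,0,.0045]),r);chk()
E
```

```text
t 37.85 pos [0.5732 0.0385 0.2098] err mm [ 0.1 -0.4  0.7] rot deg [-0. -0.  0.] F [-5.5 -0.9 11.2] M [-0.19  1.01  0.  ] open 0.002
```

Rolling force is about 4 N along the draw, as expected. Further strokes, slightly lighter.

Request:
{"op": "step_arm", "data": {
  "targets": [
    {"offset": [0,0,-0.005],"rotation": [0,0,0],"fingers": -1},
    {"offset": [-0.016,0,-0.005],"rotation": [0,0,0],"fingers": -1},
    {"offset": [-0.016,0,-0.003],"rotation": [0,0,0],"fingers": -1},
    {"offset": [-0.016,0,-0.0005],"rotation": [0,0,0],"fingers": -1},
    {"offset": [-0.016,0,-0.0005],"rotation": [0,0,0],"fingers": -1}
  ]
}}

```text
time_s: 38.48
ee_pos: [0.5627, 0.0257, 0.2095]
eef_rot: [3.141, 0.0, 0.883]
force: [-3.6, -1.9, 6.7]
opening: -0.005
```

Request:
{"op": "step_arm", "data": {
  "targets": [
    {"offset": [0.004,0,0],"rotation": [0,0,0],"fingers": -1},
    {"offset": [0.008,0,0],"rotation": [0,0,0],"fingers": -1}
  ]
}}

```text
time_s: 38.72
ee_pos: [0.5679, 0.0322, 0.2098]
eef_rot: [-3.142, 0.0, 0.883]
force: [-6.4, -1.5, 10.4]
opening: 0.002
```

Request:
{"op": "step_arm", "data": {
  "targets": [
    {"offset": [0.004,0,0],"rotation": [0,0,0],"fingers": -1},
    {"offset": [0.008,0,0],"rotation": [0,0,0],"fingers": -1}
  ]
}}

```text
time_s: 38.98
ee_pos: [0.5727, 0.0387, 0.2097]
eef_rot: [-3.141, 0.001, 0.884]
force: [-9.5, 0.3, 12.3]
opening: -0.0
```

Request:
{"op": "step_arm", "data": {
  "targets": [
    {"offset": [0,0,-0.005],"rotation": [0,0,0],"fingers": -1},
    {"offset": [-0.016,0,-0.005],"rotation": [0,0,0],"fingers": -1},
    {"offset": [-0.016,0,-0.003],"rotation": [0,0,0],"fingers": -1},
    {"offset": [-0.016,0,0],"rotation": [0,0,0],"fingers": -1},
    {"offset": [-0.016,0,0],"rotation": [0,0,0],"fingers": -1}
  ]
}}

```text
time_s: 39.6
ee_pos: [0.5629, 0.0258, 0.2095]
eef_rot: [3.141, 0.0, 0.883]
force: [-3.7, -2.0, 5.4]
opening: 0.003
```

Request:
{"op": "step_arm", "data": {
  "targets": [
    {"offset": [0.004,0,0],"rotation": [0,0,0],"fingers": -1},
    {"offset": [0.008,0,0],"rotation": [0,0,0],"fingers": -1}
  ]
}}

```text
time_s: 39.85
ee_pos: [0.5677, 0.0322, 0.2098]
eef_rot: [-3.141, 0.001, 0.883]
force: [-8.2, -0.3, 11.0]
opening: 0.002
```

Request:
{"op": "step_arm", "data": {
  "targets": [
    {"offset": [0.004,0,0],"rotation": [0,0,0],"fingers": -1},
    {"offset": [0.008,0,0],"rotation": [0,0,0],"fingers": -1}
  ]
}}

```text
time_s: 40.1
ee_pos: [0.5725, 0.0387, 0.2097]
eef_rot: [-3.14, 0.001, 0.884]
force: [-10.7, -0.2, 13.3]
opening: -0.001
```

```bash
python3 - <<'E'
from plan import *
p,r=getcmd();setcmd(p+r.apply([0,0,-.0005]),r);chk()
E
```

```text
t 40.1 pos [0.5725 0.0387 0.2097] err mm [-0.6 -0.2  0.2] rot deg [ 0.1 -0.1  0. ] F [-10.7  -0.2  13.3] M [ 0.05  1.88 -0.06] open -0.001
```

Request:
{"op": "step_arm", "data": {
  "targets": [
    {"offset": [0,0,-0.005],"rotation": [0,0,0],"fingers": -1},
    {"offset": [-0.016,0,-0.005],"rotation": [0,0,0],"fingers": -1},
    {"offset": [-0.016,0,-0.003],"rotation": [0,0,0],"fingers": -1},
    {"offset": [-0.016,0,0],"rotation": [0,0,0],"fingers": -1},
    {"offset": [-0.016,0,0],"rotation": [0,0,0],"fingers": -1}
  ]
}}

```text
time_s: 40.72
ee_pos: [0.5629, 0.0257, 0.2094]
eef_rot: [3.141, 0.0, 0.883]
force: [-3.9, -1.7, 4.4]
opening: 0.002
```

Request:
{"op": "step_arm", "data": {
  "targets": [
    {"offset": [0.004,0,0],"rotation": [0,0,0],"fingers": -1},
    {"offset": [0.008,0,0],"rotation": [0,0,0],"fingers": -1}
  ]
}}

```text
time_s: 40.98
ee_pos: [0.5676, 0.0319, 0.2097]
eef_rot: [-3.141, 0.001, 0.883]
force: [-9.7, -4.0, 12.7]
opening: -0.001
```

Request:
{"op": "step_arm", "data": {
  "targets": [
    {"offset": [0.004,0,0],"rotation": [0,0,0],"fingers": -1},
    {"offset": [0.008,0,0],"rotation": [0,0,0],"fingers": -1}
  ]
}}

```text
time_s: 41.22
ee_pos: [0.5724, 0.038, 0.2097]
eef_rot: [-3.14, 0.003, 0.884]
force: [-7.3, -4.1, 12.5]
opening: -0.0
```

Request:
{"op": "step_arm", "data": {
  "targets": [
    {"offset": [0,0,-0.02],"rotation": [0,0,0],"fingers": -1},
    {"offset": [-0.062,0.016,-0.05],"rotation": [0,0,0],"fingers": -1},
    {"offset": [-0.062,0.016,-0.05],"rotation": [0,0,0],"fingers": -1},
    {"offset": [-0.062,0.016,-0.05],"rotation": [0,0,0],"fingers": -1},
    {"offset": [-0.062,0.016,-0.05],"rotation": [0,0,0],"fingers": -1}
  ]
}}

```text
time_s: 41.85
ee_pos: [0.5461, -0.019, 0.2588]
eef_rot: [-3.141, -0.001, 0.884]
force: [0.8, -0.3, -0.8]
opening: -0.002
```

```bash
python3 - <<'E'
from plan import *
p,r=getcmd();setcmd(p+r.apply([-.062,.016,-.05]),r);chk()
snap('wrist','w15');b,m=load('w15')
x=proj(m,[[.5873,.0551,.033]])[0].astype(int);print(x, proj(m,[[.5681,.0327,.0366]]))
y0=max(x[1]-55,0);x0=x[0]-65;c=b[y0:y0+100,x0:x0+130];print(x0,y0)
np.save('pics/off2.npy',[x0,y0]);cv2.imwrite('pics/z14.png',cv2.resize(c,None,fx=6,fy=6,interpolation=cv2.INTER_CUBIC))
E
```

```text
t 41.85 pos [ 0.5461 -0.019   0.2588] err mm [-0.1  0.2 -0.7] rot deg [0. 0. 0.] F [ 0.8 -0.3 -0.8] M [-0.   -0.    0.01] open -0.002
[254  95] [[253.84644618 146.42415215]]
189 40
```

The draw force rose from about 4 N to 8–9 N, which suggests the jaw has stalled on the nut. I'll check that with my 16th and last view.

View pics/z14.png

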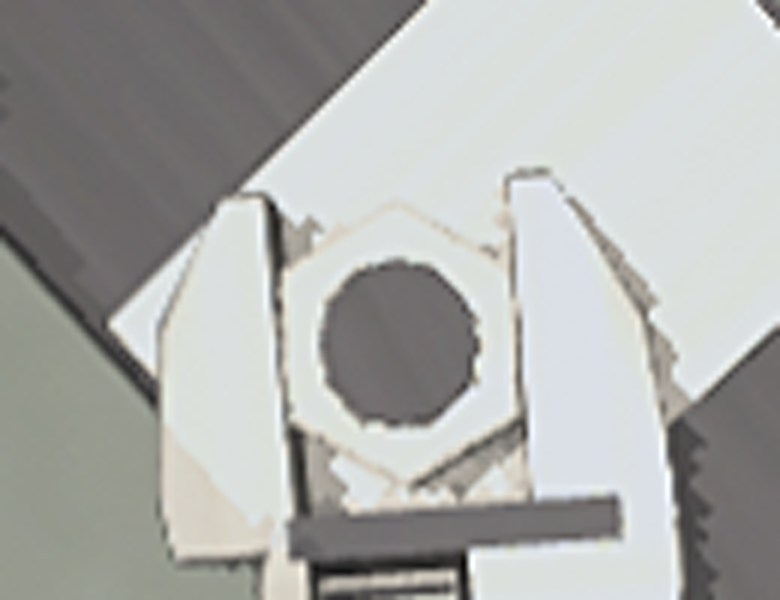

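```bash
python3 - <<'E'
from plan import *
_,m=load('w15');o=np.load('pics/off2.npy')
f=lambda l,z:toplane(m,o+(np.array(l)+.5)/6-.5,z)[:,:2]
A=f([(509,190),(525,500),(270,205),(297,530)],.034)
d=[np.arctan2(*(A[i]-A[i+1])[::-1]) for i in(0,2)];h=np.mean(d);n=np.array([-np.sin(h),np.cos(h)]);x=np.array([np.cos(h),np.sin(h)])
print('head',np.rad2deg(d),'opening',(A[2:]-A[:2])@n)
H=f([(285,265),(398,203),(510,262),(520,420),(400,485),(290,412)],.033);N=H.mean(0);a=np.rad2deg(np.arctan2(*(H-N)[:,::-1].T));print('nut',N,'ang',((a+30)%60-30))
og=x*((f([(509,175),(232,195)],.034)@x).mean()-.016)+n*((A[:2]@n).mean()+.012)
print('origin',og,'nut in head mm',(N-og)@x*1e3,(N-og)@n*1e3)
E
```

```text
head [53.52053143 53.5541987 ] opening [0.02339075 0.02337312]
nut [0.58750284 0.05441718] ang [-12.08429765  -9.42815337  -4.91953516 -11.17726412 -10.76047154
  -8.95496801]
origin [0.58633254 0.05346486] nut in head mm 1.4614071868266518 -0.3752460816425665
```

Opening is about 24 mm, the jaws are parallel to the flats and the nut is seated against the fixed jaw, so the fit is snug. Next I turn it clockwise by the handle, with the fingers straddling it.

```bash
cat > arc.py <<'E'
from plan import *
N=np.array([.5875,.0545]);rad=.126;psi0=38.5
def P(th,z): # th: degrees clockwise from the start
    a=np.deg2rad(psi0-th); return [N[0]-rad*np.cos(a),N[1]-rad*np.sin(a),z],tool(a-np.pi/2)
def call(ths,z=.1955):
    p0,r0=getcmd()
    for t in ths:
        p,r=P(t,z);o=r0.inv().apply(np.array(p)-p0).round(4);v=np.rad2deg((r0.inv()*r).as_rotvec()).round(1);print(t,o.tolist(),v.tolist())
    setcmd(p0+r0.apply(o),r0*R.from_rotvec(np.deg2rad(v)))
E
python3 - <<'E'
from arc import *
path(*P(0,.24),'over');go(*P(0,.1955),'down')
call([2,5,8,11,14]);call([17,20,23,26,29]);call([32,34,36,38])
E
```

```text
over 1/1 offset [-0.04, -0.0413, 0.0194] rot [0.0, -0.0, 12.2] rows>=1.1
down offset [-0.0, -0.0, 0.0445] rot [0.0, -0.0, -0.0] rows>=0.7
2 [0.0, -0.0044, 0.0] [0.0, -0.0, 2.0]
5 [0.0004, -0.011, 0.0] [0.0, -0.0, 5.0]
8 [0.0012, -0.0176, 0.0] [0.0, -0.0, 8.0]
11 [0.0023, -0.0241, 0.0] [0.0, -0.0, 11.0]
14 [0.0037, -0.0305, 0.0] [0.0, -0.0, 14.0]
17 [0.0002, -0.0066, 0.0] [0.0, -0.0, 3.0]
20 [0.0007, -0.0132, 0.0] [0.0, -0.0, 6.0]
23 [0.0015, -0.0197, 0.0] [0.0, -0.0, 9.0]
26 [0.0027, -0.0262, 0.0] [0.0, -0.0, 12.0]
29 [0.0043, -0.0326, 0.0] [0.0, -0.0, 15.0]
32 [0.0001, -0.0066, 0.0] [0.0, -0.0, 3.0]
34 [0.0004, -0.011, 0.0] [0.0, -0.0, 5.0]
36 [0.0009, -0.0154, 0.0] [0.0, -0.0, 7.0]
38 [0.0015, -0.0197, 0.0] [-0.0, -0.0, 9.0]
```

Request:
{"op": "step_arm", "data": {
  "targets": [
    {"offset": [-0.04,-0.0413,0.0194],"rotation": [0,0,12.2],"fingers": -0.25},
    {"offset": [-0.04,-0.0413,0.0194],"rotation": [0,0,12.2],"fingers": -0.25},
    {"offset": [-0.04,-0.0413,0.0194],"rotation": [0,0,12.2],"fingers": -0.25},
    {"offset": [-0.04,-0.0413,0.0194],"rotation": [0,0,12.2],"fingers": -0.25}
  ]
}}

```text
time_s: 42.4
ee_pos: [0.4903, -0.0242, 0.2412]
eef_rot: [3.139, -0.003, 0.672]
force: [0.6, -0.4, 0.2]
opening: 0.375
```

Request:
{"op": "step_arm", "data": {
  "targets": [
    {"offset": [0,0,0.015],"rotation": [0,0,0],"fingers": -0.25},
    {"offset": [0,0,0.03],"rotation": [0,0,0],"fingers": -0.25},
    {"offset": [0,0,0.04],"rotation": [0,0,0],"fingers": -0.25},
    {"offset": [0,0,0.0445],"rotation": [0,0,0],"fingers": -0.25},
    {"offset": [0,0,0.0445],"rotation": [0,0,0],"fingers": -0.25}
  ]
}}

```text
time_s: 43.02
ee_pos: [0.4886, -0.0244, 0.1948]
eef_rot: [-3.141, -0.0, 0.671]
force: [-0.7, 0.3, 0.3]
opening: 0.377
```

Request:
{"op": "step_arm", "data": {
  "targets": [
    {"offset": [0,-0.0044,0],"rotation": [0,0,2],"fingers": -0.25},
    {"offset": [0.0004,-0.011,0],"rotation": [0,0,5],"fingers": -0.25},
    {"offset": [0.0012,-0.0176,0],"rotation": [0,0,8],"fingers": -0.25},
    {"offset": [0.0023,-0.0241,0],"rotation": [0,0,11],"fingers": -0.25},
    {"offset": [0.0037,-0.0305,0],"rotation": [0,0,14],"fingers": -0.25}
  ]
}}

```text
time_s: 43.65
ee_pos: [0.4731, 0.0016, 0.196]
eef_rot: [3.14, -0.002, 0.425]
force: [1.0, -3.1, -1.1]
opening: 0.373
```

The force of about 3 N matches the stiff nut turning (0.35 N·m / 0.126 m). Continue.

Request:
{"op": "step_arm", "data": {
  "targets": [
    {"offset": [0.0002,-0.0066,0],"rotation": [0,0,3],"fingers": -0.25},
    {"offset": [0.0007,-0.0132,0],"rotation": [0,0,6],"fingers": -0.25},
    {"offset": [0.0015,-0.0197,0],"rotation": [0,0,9],"fingers": -0.25},
    {"offset": [0.0027,-0.0262,0],"rotation": [0,0,12],"fingers": -0.25},
    {"offset": [0.0043,-0.0326,0],"rotation": [0,0,15],"fingers": -0.25}
  ]
}}

```text
time_s: 44.28
ee_pos: [0.4634, 0.0329, 0.1959]
eef_rot: [3.14, -0.001, 0.163]
force: [-1.6, -4.5, -0.7]
opening: 0.376
```

Request:
{"op": "step_arm", "data": {
  "targets": [
    {"offset": [0.0001,-0.0066,0],"rotation": [0,0,3],"fingers": -0.25},
    {"offset": [0.0004,-0.011,0],"rotation": [0,0,5],"fingers": -0.25},
    {"offset": [0.0009,-0.0154,0],"rotation": [0,0,7],"fingers": -0.25},
    {"offset": [0.0015,-0.0197,0],"rotation": [0,0,9],"fingers": -0.25}
  ]
}}

```text
time_s: 44.78
ee_pos: [0.4615, 0.0525, 0.1959]
eef_rot: [3.14, -0.001, 0.006]
force: [-1.1, -5.8, 1.8]
opening: 0.374
```

```bash
python3 - <<'E'
from arc import *
chk();call([40,42]);call([43.5,45]);call([46,47]);call([48,49])
E
```

```text
t 44.775 pos [0.4615 0.0525 0.1959] err mm [-0.  -0.9  0.3] rot deg [-0.1  0.   0.1] F [-1.1 -5.8  1.8] M [-1.01  0.32 -0.  ] open 0.374
40 [0.0001, -0.0044, 0.0] [-0.0, -0.0, 2.0]
42 [0.0003, -0.0088, 0.0] [-0.0, -0.0, 4.0]
43.5 [0.0, -0.0033, 0.0] [-0.0, -0.0, 1.5]
45 [0.0002, -0.0066, 0.0] [-0.0, -0.0, 3.0]
46 [-0.0, -0.0022, 0.0] [-0.0, -0.0, 1.0]
47 [0.0, -0.0044, 0.0] [-0.0, -0.0, 2.0]
48 [0.0, -0.0022, 0.0] [-0.0, -0.0, 1.0]
49 [0.0001, -0.0044, 0.0] [-0.0, -0.0, 2.0]
```

Request:
{"op": "step_arm", "data": {
  "targets": [
    {"offset": [0.0001,-0.0044,0],"rotation": [0,0,2],"fingers": -0.25},
    {"offset": [0.0003,-0.0088,0],"rotation": [0,0,4],"fingers": -0.25}
  ]
}}

```text
time_s: 45.02
ee_pos: [0.4617, 0.0612, 0.1958]
eef_rot: [3.14, -0.001, -0.064]
force: [-2.6, -7.2, 2.0]
opening: 0.373
```

Request:
{"op": "step_arm", "data": {
  "targets": [
    {"offset": [0,-0.0033,0],"rotation": [0,0,1.5],"fingers": -0.25},
    {"offset": [0.0002,-0.0066,0],"rotation": [0,0,3],"fingers": -0.25}
  ]
}}

```text
time_s: 45.28
ee_pos: [0.4622, 0.0677, 0.1958]
eef_rot: [3.14, -0.001, -0.116]
force: [-3.4, -6.9, 4.3]
opening: 0.376
```

Request:
{"op": "step_arm", "data": {
  "targets": [
    {"offset": [0,-0.0022,0],"rotation": [0,0,1],"fingers": -0.25},
    {"offset": [0,-0.0044,0],"rotation": [0,0,2],"fingers": -0.25}
  ]
}}

```text
time_s: 45.52
ee_pos: [0.4627, 0.0721, 0.1958]
eef_rot: [3.14, -0.001, -0.15]
force: [-3.6, -5.8, 3.1]
opening: 0.372
```

Request:
{"op": "step_arm", "data": {
  "targets": [
    {"offset": [0,-0.0022,0],"rotation": [0,0,1],"fingers": -0.25},
    {"offset": [0.0001,-0.0044,0],"rotation": [0,0,2],"fingers": -0.25}
  ]
}}

```text
time_s: 45.78
ee_pos: [0.4634, 0.0764, 0.1958]
eef_rot: [3.14, -0.0, -0.185]
force: [-4.4, -6.6, 4.5]
opening: 0.374
```

```bash
python3 - <<'E'
from arc import *
chk();call([50,51]);call([52,53]);call([54,55])
E
```

```text
t 45.775 pos [0.4634 0.0764 0.1958] err mm [-0.2 -1.1  0.3] rot deg [-0.1 -0.   0.1] F [-4.4 -6.6  4.5] M [-1.09  0.78  0.02] open 0.374
50 [0.0, -0.0022, 0.0] [-0.0, -0.0, 1.0]
51 [0.0001, -0.0044, 0.0] [-0.0, -0.0, 2.0]
52 [-0.0, -0.0022, 0.0] [-0.0, -0.0, 1.0]
53 [0.0, -0.0044, 0.0] [-0.0, -0.0, 2.0]
54 [0.0001, -0.0022, 0.0] [-0.0, -0.0, 1.0]
55 [0.0001, -0.0044, 0.0] [-0.0, -0.0, 2.0]
```

Request:
{"op": "step_arm", "data": {
  "targets": [
    {"offset": [0,-0.0022,0],"rotation": [0,0,1],"fingers": -0.25},
    {"offset": [0.0001,-0.0044,0],"rotation": [0,0,2],"fingers": -0.25}
  ]
}}

```text
time_s: 46.02
ee_pos: [0.4643, 0.0806, 0.1958]
eef_rot: [3.14, -0.0, -0.22]
force: [-5.0, -7.2, 4.8]
opening: 0.374
```

```bash
python3 - <<'E'
from arc import *
# handle direction from the picture: head + nut near tool
snap('wrist','w16');b,m=load('w16')
g=cv2.cvtColor(b,cv2.COLOR_BGR2GRAY)
u=proj(m,[[.5875,.0545,.033]])[0];print('nut px',u)
p,r,s=pose();print(p,np.round(s['force'],1),np.round(s['moment'],2))
x,y=u.astype(int);c=g[max(0,y-30):y+30,x-35:x+35];big=cv2.resize(c,None,fx=8,fy=8,interpolation=cv2.INTER_CUBIC)
h=cv2.HoughCircles(cv2.GaussianBlur(big,(9,9),2),cv2.HOUGH_GRADIENT,1.5,100,param1=80,param2=25,minRadius=40,maxRadius=110)
if h is not None:
  for cc in h[0][:3]: print(cc,toplane(m,[[x-35+(cc[0]+.5)/8-.5,max(0,y-30)+(cc[1]+.5)/8-.5]],.033).round(4))
# strong line segments in the head region
ls=cv2.createLineSegmentDetector().detect(cv2.resize(g[:300,150:420],None,fx=2,fy=2,interpolation=cv2.INTER_CUBIC))[0][:,0]
for l in sorted(ls,key=lambda l:-np.hypot(l[2]-l[0],l[3]-l[1]))[:22]:
    q=toplane(m,[[150+l[0]/2,l[1]/2],[150+l[2]/2,l[3]/2]],.034);d=q[1]-q[0];print(np.round([150+l[0]/2,l[1]/2,150+l[2]/2,l[3]/2]),'deg %.1f len %.1f'%(np.rad2deg(np.arctan2(d[1],d[0]))%180,1e3*np.linalg.norm(d)),q.round(3)[:,:2].tolist())
E
```

```text
nut px [274.7179846  -40.02796967]
[0.46428168 0.08084638 0.19575669] [-3.7 -4.8  4. ] [-1.03  0.79 -0.  ]
[ 456.75 2699.25   80.35] [[0.4275 0.0802 0.033 ]]
[326.25     320.25      94.149994] [[0.5612 0.0586 0.033 ]]
[347.25 474.75  70.9 ] [[0.5543 0.0591 0.033 ]]
[297. 123. 303. 284.] deg 170.5 len 73.8 [[0.529, 0.058], [0.456, 0.071]]
[255.  51. 152.  82.] deg 92.5 len 42.9 [[0.559, 0.069], [0.557, 0.112]]
[419. 241. 347. 259.] deg 92.5 len 34.0 [[0.466, 0.014], [0.464, 0.048]]
[311. 217. 308. 143.] deg 170.6 len 32.3 [[0.488, 0.061], [0.52, 0.055]]
[277. 225. 273. 166.] deg 170.6 len 26.4 [[0.488, 0.076], [0.514, 0.072]]
[310. 143. 312. 200.] deg 170.6 len 24.8 [[0.52, 0.055], [0.496, 0.059]]
[280. 275. 277. 225.] deg 170.5 len 24.8 [[0.463, 0.08], [0.488, 0.076]]
[306. 200. 305. 150.] deg 169.7 len 21.6 [[0.496, 0.061], [0.518, 0.057]]
[272.  73. 310.  98.] deg 46.0 len 17.8 [[0.55, 0.064], [0.537, 0.051]]
[277.  70. 264.  27.] deg 5.3 len 15.9 [[0.551, 0.062], [0.566, 0.064]]
[310.  98. 351.  84.] deg 95.4 len 17.3 [[0.537, 0.051], [0.539, 0.034]]
[264.  27. 305.  12.] deg 95.5 len 16.3 [[0.567, 0.063], [0.568, 0.047]]
[317.  57. 277.  70.] deg 95.2 len 16.4 [[0.552, 0.046], [0.55, 0.062]]
[252.  37. 272.  74.] deg 17.3 len 15.3 [[0.564, 0.069], [0.55, 0.064]]
[351.  84. 366.  46.] deg 148.5 len 14.7 [[0.539, 0.034], [0.552, 0.026]]
[258. 102. 261. 142.] deg 171.5 len 15.9 [[0.541, 0.072], [0.525, 0.075]]
[307.  99. 275.  78.] deg 46.5 len 15.3 [[0.537, 0.052], [0.548, 0.063]]
[365.  45. 364.   7.] deg 174.2 len 13.2 [[0.552, 0.027], [0.565, 0.025]]
[309. 104. 310. 142.] deg 169.9 len 15.2 [[0.535, 0.052], [0.52, 0.055]]
[304.  18. 269.  31.] deg 95.7 len 14.1 [[0.566, 0.048], [0.565, 0.062]]
[307.  19. 317.  54.] deg 5.8 len 13.0 [[0.566, 0.047], [0.553, 0.046]]
[273.  41. 306.  29.] deg 95.4 len 13.6 [[0.561, 0.061], [0.562, 0.048]]
```

The handle and head angles imply about 48° turned with no clear stop. Before pushing more, I'll lift off and measure the nut, jaws and wrench numerically.

```bash
python3 - <<'E'
from arc import *
# commanded now is th=51
p,r=P(51,.1955);setcmd(p,r)
go(P(49,.1955)[0],r,'relax',dec=4)
p2,_=getcmd();go(p2+[0,0,.06],r,'up')
path([.545,.060,.30],r,'look')
E
```

```text
relax offset [0.0001, 0.0044, 0.0] rot [0.0, 0.0, 0.0] rows>=0.1
up offset [0.0, 0.0, -0.06] rot [0.0, 0.0, 0.0] rows>=1.0
look 1/1 offset [0.0832, -0.0006, -0.0445] rot [0.0, 0.0, 0.0] rows>=1.5
```

Request:
{"op": "step_arm", "data": {
  "targets": [
    {"offset": [0.0001,0.0044,0],"rotation": [0,0,0],"fingers": -0.25},
    {"offset": [0.0001,0.0044,0],"rotation": [0,0,0],"fingers": -0.25}
  ]
}}

```text
time_s: 46.32
ee_pos: [0.4638, 0.0769, 0.1957]
eef_rot: [-3.141, -0.002, -0.22]
force: [0.3, -0.9, -0.1]
opening: 0.376
```

Request:
{"op": "step_arm", "data": {
  "targets": [
    {"offset": [0,0,-0.02],"rotation": [0,0,0],"fingers": -0.25},
    {"offset": [0,0,-0.06],"rotation": [0,0,0],"fingers": -0.25}
  ]
}}

```text
time_s: 46.58
ee_pos: [0.4626, 0.077, 0.2544]
eef_rot: [3.141, 0.003, -0.22]
force: [0.7, -0.2, -0.1]
opening: 0.376
```

Request:
{"op": "step_arm", "data": {
  "targets": [
    {"offset": [0.0832,-0.0006,-0.0445],"rotation": [0,0,0],"fingers": -0.25},
    {"offset": [0.0832,-0.0006,-0.0445],"rotation": [0,0,0],"fingers": -0.25},
    {"offset": [0.0832,-0.0006,-0.0445],"rotation": [0,0,0],"fingers": -0.25},
    {"offset": [0.0832,-0.0006,-0.0445],"rotation": [0,0,0],"fingers": -0.25},
    {"offset": [0.0832,-0.0006,-0.0445],"rotation": [0,0,0],"fingers": -0.25}
  ]
}}

```text
time_s: 47.2
ee_pos: [0.5437, 0.0598, 0.2986]
eef_rot: [3.141, 0.002, -0.219]
force: [0.0, -0.2, -0.5]
opening: 0.377
```

```bash
cat > nutlook.py <<'E'
from arc import *
def look(f,zc=.033,top=26):
    snap('wrist',f);b,m=load(f);g=cv2.cvtColor(b,cv2.COLOR_BGR2GRAY)
    u=proj(m,[[.5875,.0545,.033]])[0];print('nut px',u.round(1))
    x,y=u.astype(int);x0,y0=max(0,x-50),max(0,y-50);c=g[y0:y+50,x0:x+50];big=cv2.resize(c,None,fx=6,fy=6,interpolation=cv2.INTER_CUBIC)
    w=lambda l,z:toplane(m,np.array([x0,y0])+(np.array(l).reshape(-1,2)+.5)/6-.5,z)
    h=cv2.HoughCircles(cv2.GaussianBlur(big,(9,9),2),cv2.HOUGH_GRADIENT,1.5,100,param1=80,param2=25,minRadius=30,maxRadius=90)
    if h is not None:
        for cc in h[0][:2]: print('circle',cc.round(0),w(cc[:2],.033).round(4))
    ls=cv2.createLineSegmentDetector().detect(cv2.GaussianBlur(big,(5,5),1.2))[0][:,0]
    for l in sorted(ls,key=lambda l:-np.hypot(l[2]-l[0],l[3]-l[1]))[:top]:
        q=w(l,.0335);d=q[1]-q[0];mid=q.mean(0)[:2]-[.5875,.0545]
        print('deg %.1f len %.1f'%(np.rad2deg(np.arctan2(d[1],d[0]))%180,1e3*np.linalg.norm(d)),'dist %.1f'%(1e3*abs(mid[0]*d[1]-mid[1]*d[0])/np.linalg.norm(d)),'mid-nut',(mid*1e3).round(1),'px',l.round(0).tolist())
E
python3 - <<'E'
from nutlook import *
chk();look('w17')
E
```

```text
t 47.2 pos [0.5437 0.0598 0.2986] err mm [-1.3 -0.2 -1.4] rot deg [-0.  -0.1  0.1] F [ 0.  -0.2 -0.5] M [ 0.02  0.03 -0.01] open 0.377
nut px [274.1 156.3]
circle [302. 305.  63.] [[0.5874 0.0546 0.033 ]]
circle [314. 491.  76.] [[0.5638 0.0584 0.033 ]]
deg 92.4 len 31.6 dist 21.9 mid-nut [-23.1  30.2] px [233.0, 500.0, 0.0, 561.0]
deg 95.7 len 21.5 dist 13.8 mid-nut [-13.7  -2.2] px [264.0, 432.0, 424.0, 380.0]
deg 175.7 len 14.9 dist 30.8 mid-nut [-29.  -28.7] px [576.0, 533.0, 563.0, 421.0]
deg 12.5 len 13.5 dist 24.6 mid-nut [ -4.9 -26.3] px [537.0, 346.0, 494.0, 248.0]
deg 95.7 len 13.4 dist 23.6 mid-nut [-23.7   0.4] px [292.0, 502.0, 390.0, 470.0]
deg 95.9 len 13.2 dist 27.2 mid-nut [-27.4   0.5] px [298.0, 529.0, 394.0, 497.0]
deg 96.2 len 12.7 dist 22.0 mid-nut [-22.2   0.7] px [383.0, 460.0, 290.0, 491.0]
deg 96.6 len 11.7 dist 20.4 mid-nut [-18.9 -13.8] px [484.0, 412.0, 397.0, 441.0]
deg 95.2 len 10.7 dist 36.2 mid-nut [-36.   -3.7] px [431.0, 557.0, 353.0, 582.0]
deg 7.6 len 9.9 dist 26.1 mid-nut [-16.7 -28.6] px [563.0, 421.0, 539.0, 348.0]
deg 96.3 len 10.0 dist 30.6 m
[... 556 characters left out ...]
11.0 mid-nut [-30.6   8.3] px [302.0, 578.0, 283.0, 521.0]
deg 16.4 len 6.7 dist 20.0 mid-nut [-33.6  10.9] px [266.0, 554.0, 291.0, 597.0]
deg 96.0 len 6.4 dist 32.1 mid-nut [-32.7   4.1] px [351.0, 550.0, 305.0, 565.0]
deg 167.8 len 6.1 dist 7.9 mid-nut [-1.6 -7.7] px [366.0, 279.0, 366.0, 328.0]
deg 96.0 len 6.1 dist 34.0 mid-nut [-33.7  -4.1] px [369.0, 560.0, 414.0, 545.0]
deg 98.1 len 6.0 dist 16.4 mid-nut [-14.1 -17. ] px [435.0, 393.0, 479.0, 377.0]
deg 90.9 len 5.7 dist 21.3 mid-nut [-21.9  33.6] px [67.0, 532.0, 110.0, 522.0]
deg 153.8 len 5.5 dist 21.4 mid-nut [ 2.1 22.8] px [128.0, 307.0, 119.0, 349.0]
deg 180.0 len 5.2 dist 22.4 mid-nut [13.4 22.4] px [99.0, 217.0, 109.0, 259.0]
```

```bash
cat > nutedge.py <<'E'
from arc import *
def edges(f):
    b,m=load(f);u=proj(m,[[.5875,.0545,.033]])[0];x0,y0=(u-22).astype(int);y0=max(y0,0)
    c=b[y0:y0+44,x0:x0+44]
    big=cv2.resize(c,None,fx=10,fy=10,interpolation=cv2.INTER_CUBIC)
    for ch in(0,1,2):
        e=cv2.createCLAHE(6,(4,4)).apply(big[:,:,ch]);ls=cv2.createLineSegmentDetector().detect(cv2.GaussianBlur(e,(9,9),2.5))[0][:,0]
        for l in sorted(ls,key=lambda l:-np.hypot(l[2]-l[0],l[3]-l[1]))[:40]:
            q=toplane(m,np.array([x0,y0])+(l.reshape(-1,2)+.5)/10-.5,.033);d=q[1]-q[0];mid=q.mean(0)[:2]-[.5875,.0545];L=np.linalg.norm(d)
            dist=1e3*(mid[0]*d[1]-mid[1]*d[0])/L
            if 10<abs(dist)<13.5 and np.linalg.norm(mid)<.0145 and L>.005: print(ch,'deg %.1f'%(np.rad2deg(np.arctan2(d[1],d[0]))%180),'mod60 %.1f'%((np.rad2deg(np.arctan2(d[1],d[0])))%60),'len %.1f dist %.1f'%(L*1e3,abs(dist)),(mid*1e3).round(1))
E
python3 - <<'E'
from nutedge import *
for f in('w15','w17'): print(f);edges(f)
E
```

```text
w15
0 deg 52.1 mod60 52.1 len 11.1 dist 11.4 [-8.2  8. ]
0 deg 50.1 mod60 50.1 len 9.7 dist 12.3 [ 9.1 -8.3]
0 deg 51.2 mod60 51.2 len 8.1 dist 11.8 [14.1 -1.3]
0 deg 111.4 mod60 51.4 len 6.4 dist 10.8 [9.  6.6]
0 deg 50.5 mod60 50.5 len 5.7 dist 10.8 [11.9 -2.5]
0 deg 51.2 mod60 51.2 len 5.7 dist 11.3 [ 7.3 -9. ]
0 deg 49.2 mod60 49.2 len 5.6 dist 13.2 [-11.7   6.8]
0 deg 170.6 mod60 50.6 len 5.6 dist 11.9 [  2.3 -12.5]
1 deg 49.8 mod60 49.8 len 9.1 dist 12.3 [ 9.  -8.5]
1 deg 51.0 mod60 51.0 len 7.8 dist 11.8 [14.1 -1.3]
1 deg 51.2 mod60 51.2 len 6.0 dist 11.3 [ 7.2 -9.2]
1 deg 50.5 mod60 50.5 len 5.7 dist 10.8 [12.  -2.4]
1 deg 49.6 mod60 49.6 len 5.7 dist 11.4 [-9.4  6.6]
1 deg 170.4 mod60 50.4 len 5.6 dist 12.0 [  2.3 -12.5]
1 deg 48.9 mod60 48.9 len 5.2 dist 13.2 [-11.4   7. ]
2 deg 49.8 mod60 49.8 len 8.8 dist 12.3 [ 8.9 -8.6]
2 deg 50.3 mod60 50.3 len 8.2 dist 10.8 [ 6.7 -8.7]
2 deg 50.7 mod60 50.7 len 7.6 dist 11.8 [14.  -1.5]
2 deg 50.1 mod60 50.1 len 6.9 dist 10.7 [12.9 -1.3]
2 deg 50.9 mod60 50.9 len 6.1 dist 11.4 [ 7.2 -9.2]
2 deg 170.4 mod60 50.4 len 6.2 dist 12.0 [  2.1 -12.5]
2 deg 48.8 mod60 48.8 len 5.3 dist 13.2 [-11.2   7.3]
w17
0 deg 5.3 mod60 5.3 len 7.3 dist 11.2 [  3.8 -10.8]
1 deg 6.7 mod60 6.7 len 8.3 dist 11.0 [ 1.  11.2]
1 deg 5.5 mod60 5.5 len 7.3 dist 11.2 [  3.9 -10.8]
2 deg 5.4 mod60 5.4 len 7.4 dist 11.2 [  3.8 -10.8]
```

Wrench and nut have turned together by about 45°, with the throat on the nut and the jaws on the flats. The force never jumped, so the stop isn't reached yet; the nut probably started near 0. Continue.

```bash
python3 - <<'E'
from arc import *
path(*P(48,.24),'over');go(*P(48,.1955),'down')
call([50,51.5]);call([52.5,53.5]);call([54.5,55.5]);call([56.5,57.5])
E
```

```text
over 1/1 offset [-0.0831, 0.0028, 0.06] rot [0.0, 0.0, -3.0] rows>=1.6
down offset [-0.0, -0.0, 0.0445] rot [0.0, 0.0, -0.0] rows>=0.7
50 [0.0, -0.0044, 0.0] [0.0, 0.0, 2.0]
51.5 [0.0002, -0.0077, 0.0] [0.0, 0.0, 3.5]
52.5 [0.0, -0.0022, 0.0] [0.0, 0.0, 1.0]
53.5 [0.0001, -0.0044, 0.0] [0.0, 0.0, 2.0]
54.5 [0.0, -0.0022, 0.0] [0.0, 0.0, 1.0]
55.5 [0.0001, -0.0044, 0.0] [0.0, 0.0, 2.0]
56.5 [-0.0, -0.0022, 0.0] [0.0, 0.0, 1.0]
57.5 [0.0, -0.0044, 0.0] [0.0, 0.0, 2.0]
```

Request:
{"op": "step_arm", "data": {
  "targets": [
    {"offset": [-0.0831,0.0028,0.03],"rotation": [0,0,-3],"fingers": -0.25},
    {"offset": [-0.0831,0.0028,0.06],"rotation": [0,0,-3],"fingers": -0.25},
    {"offset": [-0.0831,0.0028,0.06],"rotation": [0,0,-3],"fingers": -0.25},
    {"offset": [-0.0831,0.0028,0.06],"rotation": [0,0,-3],"fingers": -0.25}
  ]
}}

```text
time_s: 47.75
ee_pos: [0.4642, 0.0749, 0.2412]
eef_rot: [-3.141, -0.003, -0.167]
force: [1.0, -0.8, 1.2]
opening: 0.37
```

Request:
{"op": "step_arm", "data": {
  "targets": [
    {"offset": [0,0,0.02],"rotation": [0,0,0],"fingers": -0.25},
    {"offset": [0,0,0.037],"rotation": [0,0,0],"fingers": -0.25},
    {"offset": [0,0,0.0445],"rotation": [0,0,0],"fingers": -0.25},
    {"offset": [0,0,0.0445],"rotation": [0,0,0],"fingers": -0.25}
  ]
}}

```text
time_s: 48.25
ee_pos: [0.4633, 0.0748, 0.195]
eef_rot: [-3.142, 0.0, -0.167]
force: [0.3, -0.6, -0.4]
opening: 0.374
```

Request:
{"op": "step_arm", "data": {
  "targets": [
    {"offset": [0,-0.0044,0],"rotation": [0,0,2],"fingers": -0.25},
    {"offset": [0.0002,-0.0077,0],"rotation": [0,0,3.5],"fingers": -0.25}
  ]
}}

```text
time_s: 48.5
ee_pos: [0.4651, 0.0823, 0.1959]
eef_rot: [3.141, -0.002, -0.229]
force: [-0.3, -4.1, 0.3]
opening: 0.375
```

Request:
{"op": "step_arm", "data": {
  "targets": [
    {"offset": [0,-0.0022,0],"rotation": [0,0,1],"fingers": -0.25},
    {"offset": [0.0001,-0.0044,0],"rotation": [0,0,2],"fingers": -0.25}
  ]
}}

```text
time_s: 48.75
ee_pos: [0.4661, 0.0863, 0.1959]
eef_rot: [3.141, -0.002, -0.264]
force: [-0.8, -7.2, 2.9]
opening: 0.375
```

Request:
{"op": "step_arm", "data": {
  "targets": [
    {"offset": [0,-0.0022,0],"rotation": [0,0,1],"fingers": -0.25},
    {"offset": [0.0001,-0.0044,0],"rotation": [0,0,2],"fingers": -0.25}
  ]
}}

```text
time_s: 49.0
ee_pos: [0.4675, 0.0903, 0.1959]
eef_rot: [3.14, -0.002, -0.299]
force: [-0.3, -7.6, 1.5]
opening: 0.375
```

Request:
{"op": "step_arm", "data": {
  "targets": [
    {"offset": [0,-0.0022,0],"rotation": [0,0,1],"fingers": -0.25},
    {"offset": [0,-0.0044,0],"rotation": [0,0,2],"fingers": -0.25}
  ]
}}

```text
time_s: 49.25
ee_pos: [0.4689, 0.0944, 0.1959]
eef_rot: [3.141, -0.003, -0.333]
force: [2.3, -7.8, 0.6]
opening: 0.376
```

```bash
python3 - <<'E'
from arc import *
chk(); call([58.5,59.5]);call([60.5,61.5]);call([62.5])
snap('wrist','w18');b,m=load('w18');g=cv2.cvtColor(b,cv2.COLOR_BGR2GRAY)
ls=cv2.createLineSegmentDetector().detect(cv2.resize(g[:300,150:420],None,fx=2,fy=2,interpolation=cv2.INTER_CUBIC))[0][:,0]
for l in sorted(ls,key=lambda l:-np.hypot(l[2]-l[0],l[3]-l[1]))[:7]:
    q=toplane(m,[[150+l[0]/2,l[1]/2],[150+l[2]/2,l[3]/2]],.033);d=q[1]-q[0];print('deg %.1f len %.1f'%(np.rad2deg(np.arctan2(d[1],d[0]))%180,1e3*np.linalg.norm(d)),q.round(3)[:,:2].tolist())
E
```

```text
t 49.25 pos [0.4689 0.0944 0.1959] err mm [ 0.6 -1.1  0.4] rot deg [-0.1  0.2  0.1] F [ 2.3 -7.8  0.6] M [-1.31 -0.35  0.1 ] open 0.376
58.5 [0.0001, -0.0022, 0.0] [0.0, 0.0, 1.0]
59.5 [0.0001, -0.0044, 0.0] [0.0, 0.0, 2.0]
60.5 [0.0, -0.0022, 0.0] [0.0, 0.0, 1.0]
61.5 [0.0001, -0.0044, 0.0] [0.0, 0.0, 2.0]
62.5 [0.0, -0.0022, 0.0] [0.0, 0.0, 1.0]
deg 163.9 len 74.4 [[0.531, 0.065], [0.459, 0.086]]
deg 163.9 len 46.8 [[0.488, 0.089], [0.533, 0.076]]
deg 163.9 len 44.2 [[0.485, 0.073], [0.527, 0.061]]
deg 92.6 len 30.5 [[0.559, 0.089], [0.557, 0.12]]
deg 163.9 len 29.3 [[0.549, 0.076], [0.521, 0.084]]
deg 180.0 len 28.1 [[0.522, 0.088], [0.55, 0.088]]
deg 2.5 len 29.5 [[0.474, 0.144], [0.503, 0.145]]
```

The head has now turned about 52° from the start, which is the most possible. I'll check whether the nut is still following: edge radius profile around the nut, before (w15) and after (w17).

```bash
cat > prof.py <<'E'
from arc import *
def prof(f,C=(.5875,.0545)):
    b,m=load(f);g=b.astype(np.float32);out={}
    rr=np.arange(9.5,17,.25)
    for ph in range(0,360,10):
        a=np.deg2rad(ph);pts=np.array([[C[0]+r*1e-3*np.cos(a),C[1]+r*1e-3*np.sin(a),.033] for r in rr]);uv=proj(m,pts).astype(np.float32)
        s=cv2.remap(g,uv[:,0].reshape(1,-1),uv[:,1].reshape(1,-1),cv2.INTER_CUBIC)[0].mean(1)
        out[ph]=s
    return rr,out
E
python3 - <<'E'
from prof import *
for f in('w15','w17'):
    rr,o=prof(f);print(f,'r',rr[::2].astype(int).tolist())
    for ph,s in o.items(): print(ph,s[::2].astype(int).tolist())
E
```

```text
w15 r [9, 10, 10, 11, 11, 12, 12, 13, 13, 14, 14, 15, 15, 16, 16]
0 [220, 219, 220, 222, 222, 202, 165, 190, 205, 185, 135, 177, 229, 226, 223]
10 [220, 221, 222, 217, 209, 211, 219, 224, 221, 221, 214, 202, 202, 204, 209]
20 [221, 222, 217, 202, 201, 218, 221, 221, 221, 221, 221, 222, 221, 221, 221]
30 [220, 220, 221, 216, 205, 216, 223, 222, 221, 221, 221, 220, 220, 220, 220]
40 [221, 221, 221, 222, 215, 211, 218, 221, 220, 220, 220, 221, 222, 221, 221]
50 [221, 221, 221, 221, 221, 222, 214, 214, 219, 222, 221, 220, 220, 220, 220]
60 [221, 221, 221, 221, 220, 215, 215, 220, 221, 220, 220, 221, 221, 221, 221]
70 [221, 221, 221, 219, 215, 217, 221, 221, 220, 220, 221, 222, 221, 221, 221]
80 [221, 221, 222, 218, 208, 206, 214, 222, 222, 222, 222, 221, 221, 221, 221]
90 [221, 220, 221, 219, 211, 213, 239, 206, 159, 154, 184, 236, 226, 225, 224]
100 [220, 220, 220, 221, 226, 206, 171, 157, 165, 162, 153, 114, 53, 38, 70]
110 [222, 221, 220, 220, 221, 225, 227, 210, 102, 51, 106, 175, 220, 235, 222]
120 [221, 221, 221, 223, 225, 230, 182, 128, 130, 232, 233, 221, 219, 219, 220]
130 [220,
[... 4008 characters left out ...]
 152, 150, 134, 120, 136, 151, 152, 150, 151, 153, 155, 156, 155]
280 [148, 148, 151, 148, 128, 104, 127, 150, 152, 150, 152, 154, 156, 156, 155]
290 [153, 152, 153, 154, 141, 90, 78, 127, 154, 153, 151, 153, 155, 157, 157]
300 [159, 158, 158, 159, 162, 156, 120, 85, 101, 142, 155, 153, 152, 153, 156]
310 [157, 156, 157, 159, 160, 160, 151, 131, 106, 83, 89, 131, 156, 156, 154]
320 [156, 157, 159, 159, 148, 127, 107, 115, 138, 140, 124, 110, 127, 156, 174]
330 [160, 156, 163, 183, 186, 158, 118, 128, 156, 168, 191, 213, 213, 211, 208]
340 [159, 187, 215, 214, 179, 132, 114, 130, 149, 147, 148, 170, 198, 213, 206]
350 [197, 199, 212, 208, 174, 124, 106, 124, 154, 157, 150, 146, 140, 156, 184]
```

The nut does follow: its corner went from 51° to 5.5° with the jaws. It's now about 52° on, so the stop must be very near. Continue in small steps.

Request:
{"op": "step_arm", "data": {
  "targets": [
    {"offset": [0.0001,-0.0022,0],"rotation": [0,0,1],"fingers": -0.25},
    {"offset": [0.0001,-0.0044,0],"rotation": [0,0,2],"fingers": -0.25}
  ]
}}

```text
time_s: 49.55
ee_pos: [0.4706, 0.0986, 0.196]
eef_rot: [3.141, -0.003, -0.368]
force: [2.4, -7.3, -0.8]
opening: 0.378
```

Request:
{"op": "step_arm", "data": {
  "targets": [
    {"offset": [0,-0.0022,0],"rotation": [0,0,1],"fingers": -0.25}
  ]
}}

```text
time_s: 49.68
ee_pos: [0.4715, 0.1006, 0.196]
eef_rot: [3.141, -0.004, -0.386]
force: [2.1, -8.5, -0.6]
opening: 0.375
```

```bash
python3 - <<'E'
from arc import *
snap('wrist','w19');snap('top','t19');b,m=load('w19');g=cv2.cvtColor(b,cv2.COLOR_BGR2GRAY);p,r,s=pose();print(p.round(4),np.round(s['force'],1))
ls=cv2.createLineSegmentDetector().detect(cv2.resize(g[:300,150:420],None,fx=2,fy=2,interpolation=cv2.INTER_CUBIC))[0][:,0]
for l in sorted(ls,key=lambda l:-np.hypot(l[2]-l[0],l[3]-l[1]))[:4]:
    q=toplane(m,[[150+l[0]/2,l[1]/2],[150+l[2]/2,l[3]/2]],.033);d=q[1]-q[0];print('deg %.1f len %.1f'%(np.rad2deg(np.arctan2(d[1],d[0]))%180,1e3*np.linalg.norm(d)),q.round(3)[:,:2].tolist())
# end-stop foot: did it stay?  
E
```

```text
[0.4715 0.1008 0.196 ] [ 2.7 -6.9  1. ]
deg 160.8 len 64.4 [[0.475, 0.099], [0.535, 0.078]]
deg 160.7 len 40.2 [[0.5, 0.079], [0.462, 0.092]]
deg 0.0 len 32.1 [[0.523, 0.094], [0.556, 0.094]]
deg 2.5 len 37.5 [[0.478, 0.145], [0.516, 0.146]]
```

The handle is at −19°, which is 55° of turn if the nut followed. That's more than the joint allows, so I'll look at the nut again directly.

```bash
python3 - <<'E'
from arc import *
p,r=P(60.5,.1955);setcmd(p,r)
go(P(58,.1955)[0],r,'relax');p2,_=getcmd();go(p2+[0,0,.06],r,'up')
path([.545,.070,.29],r,'look')
E
```

```text
relax offset [0.0001, 0.0055, 0.0] rot [0.0, 0.0, 0.0] rows>=0.1
up offset [0.0, 0.0, -0.06] rot [0.0, 0.0, 0.0] rows>=1.0
look 1/1 offset [0.0807, -0.004, -0.0345] rot [0.0, 0.0, 0.0] rows>=1.4
```

Request:
{"op": "step_arm", "data": {
  "targets": [
    {"offset": [0.0001,0.0055,0],"rotation": [0,0,0],"fingers": -0.25},
    {"offset": [0.0001,0.0055,0],"rotation": [0,0,0],"fingers": -0.25}
  ]
}}

```text
time_s: 50.02
ee_pos: [0.4685, 0.0961, 0.1954]
eef_rot: [-3.141, -0.0, -0.386]
force: [-0.8, -0.3, -0.3]
opening: 0.376
```

Request:
{"op": "step_arm", "data": {
  "targets": [
    {"offset": [0,0,-0.02],"rotation": [0,0,0],"fingers": -0.25},
    {"offset": [0,0,-0.06],"rotation": [0,0,0],"fingers": -0.25}
  ]
}}

```text
time_s: 50.28
ee_pos: [0.4674, 0.0963, 0.2541]
eef_rot: [3.14, 0.004, -0.385]
force: [0.4, -0.3, 0.0]
opening: 0.38
```

Request:
{"op": "step_arm", "data": {
  "targets": [
    {"offset": [0.0807,-0.004,-0.0345],"rotation": [0,0,0],"fingers": -0.25},
    {"offset": [0.0807,-0.004,-0.0345],"rotation": [0,0,0],"fingers": -0.25},
    {"offset": [0.0807,-0.004,-0.0345],"rotation": [0,0,0],"fingers": -0.25},
    {"offset": [0.0807,-0.004,-0.0345],"rotation": [0,0,0],"fingers": -0.25},
    {"offset": [0.0807,-0.004,-0.0345],"rotation": [0,0,0],"fingers": -0.25}
  ]
}}

```text
time_s: 50.9
ee_pos: [0.5438, 0.07, 0.2888]
eef_rot: [3.141, 0.001, -0.385]
force: [-1.3, -0.4, 0.1]
opening: 0.375
```

```bash
python3 - <<'E'
from nutlook import *
from prof import *
from nutedge import edges
look('w20',top=12); edges('w20')
rr,o=prof('w20')
for ph,s in o.items():
    k=np.argmin(s[4:22])+4; print(ph,'min at r %.1f depth %d'%(rr[k],np.median(s)-s[k]),end=' | ')
E
```

```text
nut px [277.1 154.4]
circle [304. 305.  65.] [[0.5874 0.0544 0.033 ]]
circle [328. 500.  89.] [[0.5641 0.0607 0.033 ]]
deg 2.5 len 23.4 dist 23.2 mid-nut [ 17.2 -22.5] px [465.0, 189.0, 385.0, -1.0]
deg 92.4 len 21.7 dist 21.9 mid-nut [-23.1  27.9] px [245.0, 528.0, 88.0, 598.0]
deg 4.6 len 15.7 dist 25.1 mid-nut [ -5.4 -25.6] px [545.0, 326.0, 489.0, 207.0]
deg 3.2 len 15.2 dist 21.5 mid-nut [16.7 22.5] px [47.0, 187.0, 105.0, 304.0]
deg 177.6 len 14.5 dist 5.5 mid-nut [-26.3  -4.4] px [397.0, 437.0, 435.0, 545.0]
deg 167.2 len 13.7 dist 30.9 mid-nut [-30.1 -24.9] px [589.0, 512.0, 575.0, 403.0]
deg 176.3 len 12.6 dist 12.5 mid-nut [11.1 11.8] px [194.0, 307.0, 159.0, 205.0]
deg 178.2 len 12.8 dist 12.5 mid-nut [-4.2 12.6] px [239.0, 426.0, 201.0, 327.0]
deg 87.6 len 13.2 dist 31.5 mid-nut [-31.4   3.9] px [319.0, 570.0, 419.0, 535.0]
deg 64.8 len 11.8 dist 11.4 mid-nut [10.5 -4.4] px [353.0, 211.0, 254.0, 206.0]
deg 87.5 len 11.9 dist 12.5 mid-nut [-12.3   5.8] px [251.0, 434.0, 343.0, 401.0]
deg 88.2 len 11.6 dist 29.6 mid-nut [-29.5   4.9] px [400.0, 526.0, 313.0, 558.0]
0 deg 17
[... 1424 characters left out ...]
6 | 120 min at r 14.0 depth 74 | 130 min at r 14.8 depth 23 | 140 min at r 12.0 depth 19 | 150 min at r 14.8 depth 84 | 160 min at r 14.2 depth 74 | 170 min at r 13.8 depth 44 | 180 min at r 14.0 depth 35 | 190 min at r 14.0 depth 64 | 200 min at r 14.5 depth 109 | 210 min at r 14.8 depth 19 | 220 min at r 14.8 depth 13 | 230 min at r 14.8 depth 33 | 240 min at r 13.8 depth 77 | 250 min at r 13.0 depth 70 | 260 min at r 12.5 depth 73 | 270 min at r 12.2 depth 87 | 280 min at r 12.5 depth 77 | 290 min at r 13.2 depth 77 | 300 min at r 14.5 depth 57 | 310 min at r 13.2 depth 16 | 320 min at r 12.5 depth 45 | 330 min at r 12.0 depth 45 | 340 min at r 12.2 depth 49 | 350 min at r 12.5 depth 39 |
```

The free nut edges still read 5.5°, unchanged by the second push at roughly 1 N·m. Meanwhile the wrench has twisted about 8° in the jaws. So the nut seems to be up hard, but I'll snug the worm again and give one clean firm pull to prove it.

```bash
python3 - <<'E'
from arc import *
h=np.deg2rad(-2.2);x=np.array([np.cos(h),np.sin(h)]);w=np.array([.5595,.0588])-.007*x;q=tool(h-np.pi/2)
path([*w,.23],q,'over');go([*w,.2125],q,'down')
E
```

```text
over 1/1 offset [0.011, 0.0074, 0.06] rot [0.0, 0.0, -19.8] rows>=1.9
down offset [0.0, -0.0, 0.0175] rot [0.0, 0.0, -0.0] rows>=0.3
```

Request:
{"op": "step_arm", "data": {
  "targets": [
    {"offset": [0,0,0],"rotation": [0,0,0],"fingers": -1},
    {"offset": [0.011,0.0074,0.03],"rotation": [0,0,-19.8],"fingers": -1},
    {"offset": [0.011,0.0074,0.06],"rotation": [0,0,-19.8],"fingers": -1},
    {"offset": [0.011,0.0074,0.06],"rotation": [0,0,-19.8],"fingers": -1},
    {"offset": [0.011,0.0074,0.06],"rotation": [0,0,-19.8],"fingers": -1}
  ]
}}

```text
time_s: 51.58
ee_pos: [0.5526, 0.0587, 0.2309]
eef_rot: [-3.141, -0.002, -0.043]
force: [0.5, 0.0, 0.3]
opening: -0.0
```

Request:
{"op": "step_arm", "data": {
  "targets": [
    {"offset": [0,0,0.012],"rotation": [0,0,0],"fingers": -1},
    {"offset": [0,0,0.0175],"rotation": [0,0,0],"fingers": -1},
    {"offset": [0,0,0.0195],"rotation": [0,0,0],"fingers": -1},
    {"offset": [0,0,0.0205],"rotation": [0,0,0],"fingers": -1},
    {"offset": [0,0,0.0205],"rotation": [0,0,0],"fingers": -1}
  ]
}}

```text
time_s: 52.2
ee_pos: [0.5523, 0.0586, 0.2098]
eef_rot: [-3.141, -0.0, -0.04]
force: [-4.7, 0.1, 4.2]
opening: 0.001
```

Request:
{"op": "step_arm", "data": {
  "targets": [
    {"offset": [0.004,0,0],"rotation": [0,0,0],"fingers": -1},
    {"offset": [0.008,0,0],"rotation": [0,0,0],"fingers": -1}
  ]
}}

```text
time_s: 52.45
ee_pos: [0.5603, 0.0583, 0.2099]
eef_rot: [-3.141, -0.0, -0.04]
force: [-4.3, 1.5, 5.7]
opening: 0.001
```

Request:
{"op": "step_arm", "data": {
  "targets": [
    {"offset": [0.004,0,0],"rotation": [0,0,0],"fingers": -1},
    {"offset": [0.008,0,0],"rotation": [0,0,0],"fingers": -1}
  ]
}}

```text
time_s: 52.7
ee_pos: [0.5684, 0.058, 0.2099]
eef_rot: [-3.141, -0.0, -0.04]
force: [-4.5, 1.2, 5.8]
opening: 0.0
```

Request:
{"op": "step_arm", "data": {
  "targets": [
    {"offset": [0,0,-0.005],"rotation": [0,0,0],"fingers": -1},
    {"offset": [-0.016,0,-0.005],"rotation": [0,0,0],"fingers": -1},
    {"offset": [-0.016,0,-0.003],"rotation": [0,0,0],"fingers": -1},
    {"offset": [-0.016,0,0.0005],"rotation": [0,0,0],"fingers": -1},
    {"offset": [-0.016,0,0.0005],"rotation": [0,0,0],"fingers": -1}
  ]
}}

```text
time_s: 53.32
ee_pos: [0.553, 0.0586, 0.2097]
eef_rot: [-3.141, -0.002, -0.04]
force: [-4.0, 0.8, 7.8]
opening: 0.002
```

Request:
{"op": "step_arm", "data": {
  "targets": [
    {"offset": [0.004,0,0],"rotation": [0,0,0],"fingers": -1},
    {"offset": [0.008,0,0],"rotation": [0,0,0],"fingers": -1}
  ]
}}

```text
time_s: 53.58
ee_pos: [0.5607, 0.0583, 0.2097]
eef_rot: [-3.141, -0.0, -0.04]
force: [-8.4, 0.7, 12.8]
opening: -0.002
```

Request:
{"op": "step_arm", "data": {
  "targets": [
    {"offset": [0.004,0,0],"rotation": [0,0,0],"fingers": -1},
    {"offset": [0.008,0,0],"rotation": [0,0,0],"fingers": -1}
  ]
}}

```text
time_s: 53.82
ee_pos: [0.5683, 0.058, 0.2097]
eef_rot: [-3.141, 0.001, -0.04]
force: [-11.1, 0.2, 15.2]
opening: 0.001
```

Request:
{"op": "step_arm", "data": {
  "targets": [
    {"offset": [0,0,-0.03],"rotation": [0,0,0],"fingers": -0.25},
    {"offset": [-0.022,-0.01,-0.08],"rotation": [0,0,0],"fingers": -0.25},
    {"offset": [-0.022,-0.01,-0.08],"rotation": [0,0,0],"fingers": -0.25},
    {"offset": [-0.022,-0.01,-0.08],"rotation": [0,0,0],"fingers": -0.25},
    {"offset": [-0.022,-0.01,-0.08],"rotation": [0,0,0],"fingers": -0.25}
  ]
}}

```text
time_s: 54.45
ee_pos: [0.5464, 0.0686, 0.2872]
eef_rot: [3.141, 0.002, -0.04]
force: [0.2, 0.4, 0.1]
opening: 0.375
```

```bash
python3 - <<'E'
from nutlook import *
from nutedge import edges
p,r=getcmd();setcmd(p+r.apply([.016-.022,-.01,.003+.0005-.08]),r);chk()
look('w21',top=16);edges('w21')
E
```

```text
t 54.45 pos [0.5464 0.0686 0.2872] err mm [-0.4 -0.7 -1.8] rot deg [-0.  -0.1  0.1] F [0.2 0.4 0.1] M [ 0.   -0.05 -0.01] open 0.375
nut px [296.9 160.8]
circle [308. 308.  66.] [[0.5874 0.0545 0.033 ]]
circle [265. 487.  87.] [[0.5656 0.0604 0.033 ]]
deg 179.5 len 19.8 dist 12.7 mid-nut [  5.  -12.8] px [414.0, 177.0, 414.0, 344.0]
deg 179.8 len 19.6 dist 11.6 mid-nut [  6.3 -11.6] px [404.0, 333.0, 403.0, 167.0]
deg 88.0 len 16.4 dist 34.9 mid-nut [-34.8   3.9] px [349.0, 588.0, 218.0, 588.0]
deg 177.5 len 16.4 dist 10.8 mid-nut [-26.4  12. ] px [217.0, 589.0, 218.0, 461.0]
deg 176.6 len 16.1 dist 6.2 mid-nut [-26.9  -4.6] px [354.0, 461.0, 348.0, 587.0]
deg 87.9 len 14.9 dist 18.9 mid-nut [-19.4 -12.8] px [477.0, 462.0, 356.0, 462.0]
deg 167.8 len 14.2 dist 30.8 mid-nut [-30.3 -24.9] px [502.0, 598.0, 527.0, 490.0]
deg 124.3 len 13.1 dist 11.6 mid-nut [9.8 6.4] px [297.0, 194.0, 208.0, 261.0]
deg 86.6 len 13.3 dist 32.5 mid-nut [-32.4   3.9] px [231.0, 568.0, 337.0, 570.0]
deg 87.5 len 13.0 dist 21.0 mid-nut [-20.9   3.5] px [337.0, 479.0, 232.0, 479.0]
deg 88.0 len 13.1 dist 29.8
[... 1147 characters left out ...]

1 deg 177.8 mod60 57.8 len 6.6 dist 11.4 [ -0.7 -11.3]
1 deg 84.8 mod60 24.8 len 6.5 dist 12.4 [-11.7   8.1]
1 deg 179.1 mod60 59.1 len 5.7 dist 10.4 [ -0.3 -10.4]
1 deg 68.6 mod60 8.6 len 5.2 dist 12.0 [-12.5   1. ]
2 deg 177.3 mod60 57.3 len 23.0 dist 12.7 [ 1.3 12.6]
2 deg 179.8 mod60 59.8 len 16.3 dist 12.9 [  1.  -12.9]
2 deg 124.4 mod60 4.4 len 13.5 dist 11.5 [9.7 6.2]
2 deg 64.9 mod60 4.9 len 7.9 dist 11.3 [10.6 -4. ]
2 deg 177.1 mod60 57.1 len 7.4 dist 11.4 [ -0.2 -11.4]
2 deg 88.5 mod60 28.5 len 7.2 dist 12.3 [-12.5  -7.1]
2 deg 84.7 mod60 24.7 len 6.6 dist 12.4 [-11.8   8. ]
2 deg 179.0 mod60 59.0 len 5.7 dist 10.4 [ -0.2 -10.4]
2 deg 69.2 mod60 9.2 len 5.2 dist 12.1 [-12.5   1. ]
```

The nut is unmoved (4.5–5.5°). One firm final push as proof: the force should climb steeply this time.

```bash
python3 - <<'E'
from arc import *
path(*P(55.7,.24),'over');go(*P(55.7,.1955),'down')
call([57,58]);call([59,60]);call([61,62])
E
```

```text
over 1/1 offset [-0.0805, -0.0194, 0.049] rot [0.0, 0.0, 15.0] rows>=1.5
down offset [-0.0, 0.0, 0.0445] rot [0.0, 0.0, -0.0] rows>=0.7
57 [0.0, -0.0029, 0.0] [0.0, 0.0, 1.3]
58 [0.0001, -0.0051, 0.0] [0.0, 0.0, 2.3]
59 [0.0, -0.0022, 0.0] [0.0, 0.0, 1.0]
60 [0.0001, -0.0044, 0.0] [0.0, 0.0, 2.0]
61 [-0.0, -0.0021, 0.0] [0.0, 0.0, 1.0]
62 [0.0, -0.0043, 0.0] [0.0, 0.0, 2.0]
```

Request:
{"op": "step_arm", "data": {
  "targets": [
    {"offset": [-0.0805,-0.0194,0.025],"rotation": [0,0,7],"fingers": -0.25},
    {"offset": [-0.0805,-0.0194,0.049],"rotation": [0,0,15],"fingers": -0.25},
    {"offset": [-0.0805,-0.0194,0.049],"rotation": [0,0,15],"fingers": -0.25},
    {"offset": [-0.0805,-0.0194,0.049],"rotation": [0,0,15],"fingers": -0.25}
  ]
}}

```text
time_s: 55.0
ee_pos: [0.4683, 0.0912, 0.2408]
eef_rot: [-3.141, -0.002, -0.298]
force: [-0.4, -0.1, -0.2]
opening: 0.375
```

Request:
{"op": "step_arm", "data": {
  "targets": [
    {"offset": [0,0,0.02],"rotation": [0,0,0],"fingers": -0.25},
    {"offset": [0,0,0.037],"rotation": [0,0,0],"fingers": -0.25},
    {"offset": [0,0,0.0445],"rotation": [0,0,0],"fingers": -0.25},
    {"offset": [0,0,0.0445],"rotation": [0,0,0],"fingers": -0.25}
  ]
}}

```text
time_s: 55.5
ee_pos: [0.4671, 0.0912, 0.1949]
eef_rot: [3.141, 0.0, -0.301]
force: [0.4, -0.3, -1.1]
opening: 0.376
```

Request:
{"op": "step_arm", "data": {
  "targets": [
    {"offset": [0,-0.0029,0],"rotation": [0,0,1.3],"fingers": -0.25},
    {"offset": [0.0001,-0.0051,0],"rotation": [0,0,2.3],"fingers": -0.25}
  ]
}}

```text
time_s: 55.75
ee_pos: [0.4692, 0.0965, 0.196]
eef_rot: [-3.141, -0.002, -0.343]
force: [0.0, -0.0, -0.3]
opening: 0.379
```

Request:
{"op": "step_arm", "data": {
  "targets": [
    {"offset": [0,-0.0022,0],"rotation": [0,0,1],"fingers": -0.25},
    {"offset": [0.0001,-0.0044,0],"rotation": [0,0,2],"fingers": -0.25}
  ]
}}

```text
time_s: 56.0
ee_pos: [0.4706, 0.0997, 0.1959]
eef_rot: [3.14, -0.002, -0.377]
force: [-1.4, -9.6, 5.8]
opening: 0.375
```

Request:
{"op": "step_arm", "data": {
  "targets": [
    {"offset": [0,-0.0021,0],"rotation": [0,0,1],"fingers": -0.25},
    {"offset": [0,-0.0043,0],"rotation": [0,0,2],"fingers": -0.25}
  ]
}}

```text
time_s: 56.25
ee_pos: [0.4722, 0.1034, 0.1959]
eef_rot: [3.14, -0.003, -0.412]
force: [0.4, -9.0, 3.4]
opening: 0.381
```

```bash
python3 - <<'E'
from arc import *
chk();call([63,64]);call([65,66]);snap('wrist','w22');snap('top','t22')
b,m=load('w22');g=cv2.cvtColor(b,cv2.COLOR_BGR2GRAY)
ls=cv2.createLineSegmentDetector().detect(cv2.resize(g[:300,150:420],None,fx=2,fy=2,interpolation=cv2.INTER_CUBIC))[0][:,0]
for l in sorted(ls,key=lambda l:-np.hypot(l[2]-l[0],l[3]-l[1]))[:4]:
    q=toplane(m,[[150+l[0]/2,l[1]/2],[150+l[2]/2,l[3]/2]],.033);d=q[1]-q[0];print('deg %.1f len %.1f'%(np.rad2deg(np.arctan2(d[1],d[0]))%180,1e3*np.linalg.norm(d)),q.round(3)[:,:2].tolist())
E
```

```text
t 56.25 pos [0.4722 0.1034 0.1959] err mm [ 0.3 -1.4  0.4] rot deg [-0.1  0.1  0.1] F [ 0.4 -9.   3.4] M [-1.7  -0.01  0.13] open 0.381
63 [0.0001, -0.0022, 0.0] [0.0, 0.0, 1.0]
64 [0.0001, -0.0044, 0.0] [0.0, 0.0, 2.0]
65 [0.0, -0.0022, 0.0] [0.0, 0.0, 1.0]
66 [0.0001, -0.0044, 0.0] [0.0, 0.0, 2.0]
deg 159.6 len 74.3 [[0.466, 0.105], [0.536, 0.079]]
deg 159.6 len 57.4 [[0.532, 0.069], [0.478, 0.089]]
deg 92.6 len 51.9 [[0.56, 0.073], [0.557, 0.125]]
deg 2.5 len 37.9 [[0.481, 0.145], [0.519, 0.146]]
```

Force jumped from 0 to 9.6 N within 2 mm, about 1.2 N·m against a 0.35 N·m nut, so the nut is up hard. Back off, confirm the nut angle, and measure the handle for the pick-up.

```bash
python3 - <<'E'
from arc import *
p,r=P(62,.1955);setcmd(p,r)
go(P(59,.1955)[0],r,'relax');p2,_=getcmd();go(p2+[0,0,.06],r,'up')
a=np.deg2rad(-18);path([.5875-.062*np.cos(a),.0545-.062*np.sin(a),.27],tool(a-np.pi/2),'look')
E
```

```text
relax offset [0.0002, 0.0066, 0.0] rot [0.0, 0.0, 0.0] rows>=0.1
up offset [0.0, 0.0, -0.06] rot [0.0, 0.0, 0.0] rows>=1.0
look 1/1 offset [0.0641, -0.0007, -0.0145] rot [0.0, 0.0, -5.5] rows>=1.1
```

Request:
{"op": "step_arm", "data": {
  "targets": [
    {"offset": [0.0002,0.0066,0],"rotation": [0,0,0],"fingers": -0.25},
    {"offset": [0.0002,0.0066,0],"rotation": [0,0,0],"fingers": -0.25}
  ]
}}

```text
time_s: 56.6
ee_pos: [0.4692, 0.0981, 0.1953]
eef_rot: [-3.141, -0.0, -0.412]
force: [-0.8, -0.3, 0.4]
opening: 0.377
```

Request:
{"op": "step_arm", "data": {
  "targets": [
    {"offset": [0,0,-0.02],"rotation": [0,0,0],"fingers": -0.25},
    {"offset": [0,0,-0.06],"rotation": [0,0,0],"fingers": -0.25}
  ]
}}

```text
time_s: 56.85
ee_pos: [0.4681, 0.0983, 0.2541]
eef_rot: [3.14, 0.003, -0.412]
force: [1.1, -1.0, -0.2]
opening: 0.375
```

Request:
{"op": "step_arm", "data": {
  "targets": [
    {"offset": [0.0641,-0.0007,-0.0145],"rotation": [0,0,-5.5],"fingers": -0.25},
    {"offset": [0.0641,-0.0007,-0.0145],"rotation": [0,0,-5.5],"fingers": -0.25},
    {"offset": [0.0641,-0.0007,-0.0145],"rotation": [0,0,-5.5],"fingers": -0.25},
    {"offset": [0.0641,-0.0007,-0.0145],"rotation": [0,0,-5.5],"fingers": -0.1},
    {"offset": [0.0641,-0.0007,-0.0145],"rotation": [0,0,-5.5],"fingers": -0.1}
  ]
}}

```text
time_s: 57.48
ee_pos: [0.5275, 0.0736, 0.2693]
eef_rot: [-3.142, 0.0, -0.315]
force: [0.2, -1.2, -0.0]
opening: 0.451
```

```bash
python3 - <<'E'
from nutlook import *
from nutedge import edges
chk();look('w23',top=6);edges('w23')
b,m=load('w23');g=cv2.cvtColor(b,cv2.COLOR_BGR2GRAY)
ls=cv2.createLineSegmentDetector().detect(cv2.resize(g[:330,150:420],None,fx=2,fy=2,interpolation=cv2.INTER_CUBIC))[0][:,0]
for l in sorted(ls,key=lambda l:-np.hypot(l[2]-l[0],l[3]-l[1]))[:8]:
    q=toplane(m,[[150+l[0]/2,l[1]/2],[150+l[2]/2,l[3]/2]],.032);d=q[1]-q[0];print('deg %.1f len %.1f'%(np.rad2deg(np.arctan2(d[1],d[0]))%180,1e3*np.linalg.norm(d)),q.round(4)[:,:2].tolist())
E
```

```text
t 57.475 pos [0.5275 0.0736 0.2693] err mm [-1.  -0.1 -0.7] rot deg [ 0.  -0.   0.1] F [ 0.2 -1.2 -0. ] M [ 0.03 -0.02 -0.  ] open 0.451
nut px [279.3 131.7]
circle [304. 308.  75.] [[0.5874 0.0546 0.033 ]]
circle [287. 517.  76.] [[0.5665 0.0633 0.033 ]]
deg 2.7 len 15.3 dist 22.6 mid-nut [ 17.9 -21.8] px [473.0, 145.0, 424.0, -0.0]
deg 175.9 len 16.1 dist 5.7 mid-nut [-26.5  -3.8] px [394.0, 458.0, 427.0, 599.0]
deg 164.0 len 14.6 dist 31.3 mid-nut [-32.2 -23.4] px [593.0, 588.0, 594.0, 457.0]
deg 86.4 len 13.3 dist 18.5 mid-nut [-19.2 -11.5] px [516.0, 430.0, 399.0, 460.0]
deg 86.1 len 13.5 dist 29.4 mid-nut [-29.1   4.9] px [285.0, 589.0, 402.0, 560.0]
deg 85.5 len 13.3 dist 22.2 mid-nut [-22.    4.1] px [273.0, 526.0, 389.0, 498.0]
0 deg 64.2 mod60 4.2 len 8.6 dist 10.9 [ 9.3 -5.8]
0 deg 176.4 mod60 56.4 len 7.9 dist 12.6 [-3.6 12.9]
0 deg 179.4 mod60 59.4 len 6.0 dist 11.3 [-2.3 11.4]
0 deg 68.1 mod60 8.1 len 5.2 dist 12.0 [-12.6   0.9]
1 deg 64.5 mod60 4.5 len 7.5 dist 10.9 [ 8.9 -6.7]
1 deg 176.3 mod60 56.3 len 6.0 dist 12.6 [-5.1 13. ]
1 deg 0.1 mod60 0.1 len 5.9 dist 11.4 [-2.4 11.4]
2 deg 64.7 mod60 4.7 len 10.1 dist 10.9 [ 9.6 -5.2]
2 deg 176.8 mod60 56.8 len 7.5 dist 12.7 [-5.9 13. ]
2 deg 1.2 mod60 1.2 len 6.9 dist 11.5 [-2.3 11.5]
2 deg 68.5 mod60 8.5 len 5.2 dist 12.0 [-12.6   0.9]
deg 92.5 len 75.4 [[0.6372, 0.0473], [0.6405, -0.0281]]
deg 160.8 len 101.9 [[0.4429, 0.0942], [0.5392, 0.0607]]
deg 160.5 len 92.4 [[0.5362, 0.0823], [0.4491, 0.1131]]
deg 92.7 len 73.9 [[0.5637, 0.0742], [0.5602, 0.1481]]
deg 160.7 len 74.4 [[0.532, 0.0677], [0.4617, 0.0923]]
deg 160.8 len 74.0 [[0.4651, 0.1026], [0.5349, 0.0783]]
deg 160.9 len 69.0 [[0.4633, 0.1096], [0.5285, 0.087]]
deg 92.4 len 47.0 [[0.6566, 0.0209], [0.6546, 0.0679]]
```

The nut stands at 4.5°, unchanged within noise. Grip the wrench at its balance point, ease it back inside the jaw's play so the nut isn't loosened, and lift.

```bash
python3 - <<'E'
from plan import *
a=np.deg2rad(-19.2);N=np.array([.5875,.0545])
go([.5280,.0750,.1965],tool(a-np.pi/2),'down',save=True)
g=np.array([.5280,.0750]);b=np.deg2rad(5);d=g-N;d2=R.from_euler('z',b).as_matrix()[:2,:2]@d
go([*(N+d2),.1965],tool(a+b-np.pi/2),'back5')
p,r=getcmd();go(p+[0,0,.006],r,'lift1');go(p+[0,0,.07],r,'lift2')
path([.4905,.3536,.26],tool(np.deg2rad(-6.6)-np.pi/2),'mat')
E
```

```text
down offset [-0.0009, -0.0011, 0.0735] rot [0.0, 0.0, 1.2] rows>=1.2
back5 offset [0.0002, 0.0055, 0.0] rot [0.0, 0.0, -5.0] rows>=0.5
lift1 offset [0.0, 0.0, -0.006] rot [0.0, 0.0, 0.0] rows>=0.1
lift2 offset [0.0, 0.0, -0.064] rot [0.0, 0.0, 0.0] rows>=1.0
mat 1/2 offset [-0.052, -0.133, 0.003] rot [0.0, 0.0, -3.8] rows>=2.3
mat 2/2 offset [-0.0435, -0.1365, 0.0035] rot [0.0, 0.0, -3.8] rows>=2.3
```

Request:
{"op": "step_arm", "data": {
  "targets": [
    {"offset": [-0.0009,-0.0011,0.03],"rotation": [0,0,1.2],"fingers": -0.1},
    {"offset": [-0.0009,-0.0011,0.06],"rotation": [0,0,1.2],"fingers": -0.1},
    {"offset": [-0.0009,-0.0011,0.0735],"rotation": [0,0,1.2],"fingers": -0.1},
    {"offset": [-0.0009,-0.0011,0.0735],"rotation": [0,0,1.2],"fingers": -0.1},
    {"offset": [-0.0009,-0.0011,0.0735],"rotation": [0,0,1.2],"fingers": -0.1}
  ]
}}

```text
time_s: 58.15
ee_pos: [0.5286, 0.0746, 0.1976]
eef_rot: [-3.141, -0.002, -0.336]
force: [0.0, 0.5, 0.3]
opening: 0.454
```

Request:
{"op": "step_arm", "data": {
  "targets": [
    {"offset": [0,0,0],"rotation": [0,0,0],"fingers": -0.4},
    {"offset": [0,0,0],"rotation": [0,0,0],"fingers": -1},
    {"offset": [0,0,0],"rotation": [0,0,0],"fingers": -1},
    {"offset": [0,0,0],"rotation": [0,0,0],"fingers": -1}
  ]
}}

```text
time_s: 58.65
ee_pos: [0.5287, 0.0747, 0.1979]
eef_rot: [-3.14, -0.003, -0.336]
force: [-1.3, 0.9, 5.8]
opening: 0.235
```

Request:
{"op": "step_arm", "data": {
  "targets": [
    {"offset": [0.0001,0.0028,0],"rotation": [0,0,-2.5],"fingers": -1},
    {"offset": [0.0002,0.0055,0],"rotation": [0,0,-5],"fingers": -1},
    {"offset": [0.0002,0.0055,0],"rotation": [0,0,-5],"fingers": -1}
  ]
}}

```text
time_s: 59.02
ee_pos: [0.5271, 0.0696, 0.198]
eef_rot: [-3.14, -0.003, -0.249]
force: [-0.1, 3.3, 6.2]
opening: 0.237
```

Request:
{"op": "step_arm", "data": {
  "targets": [
    {"offset": [0,0,-0.003],"rotation": [0,0,0],"fingers": -1},
    {"offset": [0,0,-0.006],"rotation": [0,0,0],"fingers": -1},
    {"offset": [0,0,-0.006],"rotation": [0,0,0],"fingers": -1}
  ]
}}

```text
time_s: 59.4
ee_pos: [0.5258, 0.0694, 0.2019]
eef_rot: [-3.142, 0.001, -0.249]
force: [0.8, 2.1, -4.7]
opening: 0.235
```

Request:
{"op": "step_arm", "data": {
  "targets": [
    {"offset": [0,0,-0.015],"rotation": [0,0,0],"fingers": -1},
    {"offset": [0,0,-0.04],"rotation": [0,0,0],"fingers": -1},
    {"offset": [0,0,-0.064],"rotation": [0,0,0],"fingers": -1},
    {"offset": [0,0,-0.064],"rotation": [0,0,0],"fingers": -1}
  ]
}}

```text
time_s: 59.9
ee_pos: [0.5276, 0.069, 0.2697]
eef_rot: [-3.14, -0.006, -0.25]
force: [-0.0, 0.5, -2.6]
opening: 0.234
```

Request:
{"op": "step_arm", "data": {
  "targets": [
    {"offset": [-0.02,-0.05,0.001],"rotation": [0,0,-1.5],"fingers": -1},
    {"offset": [-0.04,-0.1,0.002],"rotation": [0,0,-3],"fingers": -1},
    {"offset": [-0.052,-0.133,0.003],"rotation": [0,0,-3.8],"fingers": -1},
    {"offset": [-0.052,-0.133,0.003],"rotation": [0,0,-3.8],"fingers": -1}
  ]
}}

```text
time_s: 60.4
ee_pos: [0.5077, 0.2129, 0.2623]
eef_rot: [3.141, 0.001, -0.18]
force: [1.0, 0.2, -4.0]
opening: 0.231
```

Request:
{"op": "step_arm", "data": {
  "targets": [
    {"offset": [-0.016,-0.05,0.001],"rotation": [0,0,-1.5],"fingers": -1},
    {"offset": [-0.032,-0.1,0.002],"rotation": [0,0,-3],"fingers": -1},
    {"offset": [-0.0435,-0.1365,0.0035],"rotation": [0,0,-3.8],"fingers": -1},
    {"offset": [-0.0435,-0.1365,0.0035],"rotation": [0,0,-3.8],"fingers": -1},
    {"offset": [-0.0435,-0.1365,0.0035],"rotation": [0,0,-3.8],"fingers": -1}
  ]
}}

```text
time_s: 61.02
ee_pos: [0.4908, 0.3521, 0.259]
eef_rot: [3.14, -0.0, -0.117]
force: [0.2, 0.5, -2.8]
opening: 0.232
```

Request:
{"op": "step_arm", "data": {
  "targets": [
    {"offset": [0,0,0.025],"rotation": [0,0,0],"fingers": -1},
    {"offset": [0,0,0.05],"rotation": [0,0,0],"fingers": -1},
    {"offset": [0,0,0.07],"rotation": [0,0,0],"fingers": -1},
    {"offset": [0,0,0.076],"rotation": [0,0,0],"fingers": -1},
    {"offset": [0,0,0.076],"rotation": [0,0,0],"fingers": -1}
  ]
}}

```text
time_s: 61.65
ee_pos: [0.4909, 0.3527, 0.1837]
eef_rot: [3.141, -0.0, -0.117]
force: [0.1, 0.0, -3.1]
opening: 0.234
```

```bash
python3 - <<'E'
from plan import *
p,r=getcmd();setcmd(p+r.apply([0,0,.076]),r);chk()
E
```

```text
t 61.65 pos [0.4909 0.3527 0.1837] err mm [ 0.4 -0.8 -0.3] rot deg [-0.   0.   0.1] F [ 0.1  0.  -3.1] M [-0.03 -0.03  0.01] open 0.234
```

Request:
{"op": "step_arm", "data": {
  "targets": [
    {"offset": [0,0,0.001],"rotation": [0,0,0],"fingers": -1},
    {"offset": [0,0,0.0025],"rotation": [0,0,0],"fingers": -1},
    {"offset": [0,0,0.0025],"rotation": [0,0,0],"fingers": -1}
  ]
}}

```text
time_s: 62.02
ee_pos: [0.4908, 0.3533, 0.1817]
eef_rot: [-3.141, -0.001, -0.116]
force: [0.4, -0.8, -3.4]
opening: 0.231
```

Request:
{"op": "step_arm", "data": {
  "targets": [
    {"offset": [0,0,0.001],"rotation": [0,0,0],"fingers": -1},
    {"offset": [0,0,0.001],"rotation": [0,0,0],"fingers": -1}
  ]
}}

```text
time_s: 62.28
ee_pos: [0.4909, 0.3533, 0.181]
eef_rot: [-3.141, -0.001, -0.116]
force: [-3.1, -1.7, 3.6]
opening: 0.232
```

On the mat: the load shifted from −3.4 to +3.6 N. Release, rise, and do the final checks over the nut and screen.

Request:
{"op": "step_arm", "data": {
  "targets": [
    {"offset": [0,0,0],"rotation": [0,0,0],"fingers": -0.2},
    {"offset": [0,0,0],"rotation": [0,0,0],"fingers": 0.1},
    {"offset": [0,0,0],"rotation": [0,0,0],"fingers": 0.1},
    {"offset": [0,0,-0.04],"rotation": [0,0,0],"fingers": 0.1},
    {"offset": [0,0,-0.1],"rotation": [0,0,0],"fingers": 0.1}
  ]
}}

```text
time_s: 62.9
ee_pos: [0.4896, 0.3524, 0.2787]
eef_rot: [3.138, 0.004, -0.117]
force: [0.1, -0.1, 0.2]
opening: 0.552
```

```bash
python3 - <<'E'
from plan import *
p,r=getcmd();setcmd(p+r.apply([0,0,.0035-.1]),r);chk();snap('wrist','w24')
path([.56,.055,.30],tool(YS),'nut')
E
```

```text
t 62.9 pos [0.4896 0.3524 0.2787] err mm [-0.9 -1.1 -1.8] rot deg [-0.2 -0.2  0.1] F [ 0.1 -0.1  0.2] M [0.06 0.01 0.04] open 0.552
nut 1/3 offset [0.034, 0.096, -0.007] rot [0.0, 0.0, -32.9] rows>=3.1
nut 2/3 offset [-0.023, 0.1, -0.006] rot [0.0, 0.0, -33.0] rows>=3.1
nut 3/3 offset [-0.0737, 0.0706, -0.0065] rot [0.0, 0.0, -32.9] rows>=3.1
```

Request:
{"op": "step_arm", "data": {
  "targets": [
    {"offset": [0.034,0.096,-0.007],"rotation": [0,0,-32.9],"fingers": 0.1},
    {"offset": [0.034,0.096,-0.007],"rotation": [0,0,-32.9],"fingers": 0.1},
    {"offset": [0.034,0.096,-0.007],"rotation": [0,0,-32.9],"fingers": 0.1},
    {"offset": [0.034,0.096,-0.007],"rotation": [0,0,-32.9],"fingers": 0.1}
  ]
}}

```text
time_s: 63.45
ee_pos: [0.5135, 0.2534, 0.2875]
eef_rot: [3.141, -0.001, 0.456]
force: [-1.0, 0.1, -1.1]
opening: 0.549
```

Request:
{"op": "step_arm", "data": {
  "targets": [
    {"offset": [-0.023,0.1,-0.006],"rotation": [0,0,-33],"fingers": 0.1},
    {"offset": [-0.023,0.1,-0.006],"rotation": [0,0,-33],"fingers": 0.1},
    {"offset": [-0.023,0.1,-0.006],"rotation": [0,0,-33],"fingers": 0.1},
    {"offset": [-0.023,0.1,-0.006],"rotation": [0,0,-33],"fingers": 0.1}
  ]
}}

```text
time_s: 63.95
ee_pos: [0.5369, 0.154, 0.2933]
eef_rot: [3.141, -0.001, 1.031]
force: [-0.4, -0.4, 0.5]
opening: 0.553
```

Request:
{"op": "step_arm", "data": {
  "targets": [
    {"offset": [-0.0737,0.0706,-0.0065],"rotation": [0,0,-32.9],"fingers": 0.1},
    {"offset": [-0.0737,0.0706,-0.0065],"rotation": [0,0,-32.9],"fingers": 0.1},
    {"offset": [-0.0737,0.0706,-0.0065],"rotation": [0,0,-32.9],"fingers": 0.1},
    {"offset": [-0.0737,0.0706,-0.0065],"rotation": [0,0,-32.9],"fingers": 0.1},
    {"offset": [-0.0737,0.0706,-0.0065],"rotation": [0,0,-32.9],"fingers": 0.1}
  ]
}}

```text
time_s: 64.58
ee_pos: [0.5596, 0.0555, 0.2997]
eef_rot: [3.141, -0.0, 1.604]
force: [-0.6, 0.1, 0.2]
opening: 0.553
```

```bash
python3 - <<'E'
from nutlook import *
from nutedge import edges
chk();snap('wrist','w25');snap('top','t25');snap('scene','s25')
print('nut w10');
edges('w25')
# screen / end-stop edges
b,m=load('w25');g=cv2.cvtColor(b,cv2.COLOR_BGR2GRAY)
print('px face,stop',proj(m,[S(45,68,42),S(45,120,36)]).round(0))
ls=cv2.createLineSegmentDetector().detect(cv2.resize(g[:,300:460],None,fx=3,fy=3,interpolation=cv2.INTER_CUBIC))[0][:,0]
for l in sorted(ls,key=lambda l:-np.hypot(l[2]-l[0],l[3]-l[1]))[:16]:
    uv=[[300+l[0]/3,l[1]/3],[300+l[2]/3,l[3]/3]];q=RS.inv().apply(toplane(m,uv,.038)-O)*1e3;d=q[1]-q[0];print('local deg %.1f'%(np.rad2deg(np.arctan2(d[1],d[0]))%180),q[:,:2].round(1).tolist())
# wrench on mat
b,m=load('w24');g=cv2.cvtColor(b,cv2.COLOR_BGR2GRAY)
ls=cv2.createLineSegmentDetector().detect(cv2.resize(g[:330,150:420],None,fx=2,fy=2,interpolation=cv2.INTER_CUBIC))[0][:,0]
for l in sorted(ls,key=lambda l:-np.hypot(l[2]-l[0],l[3]-l[1]))[:5]:
    q=toplane(m,[[150+l[0]/2,l[1]/2],[150+l[2]/2,l[3]/2]],.015);d=q[1]-q[0];print('wr deg %.1f len %.1f'%(np.rad2deg(np.arctan2(d[1],d[0]))%180,1e3*np.linalg.norm(d)),q.round(4)[:,:2].tolist())
E
```

```text
t 64.575 pos [0.5596 0.0555 0.2997] err mm [-0.4  0.5 -0.3] rot deg [-0.   0.   0.3] F [-0.6  0.1  0.2] M [-0.03 -0.02  0.01] open 0.553
nut w10
0 deg 67.4 mod60 7.4 len 7.3 dist 11.9 [-9.7  7.8]
0 deg 4.2 mod60 4.2 len 6.4 dist 11.7 [ 2.4 11.9]
0 deg 176.0 mod60 56.0 len 5.4 dist 12.7 [ -2.2 -12.6]
1 deg 4.0 mod60 4.0 len 7.6 dist 11.8 [ 1.9 11.9]
1 deg 67.7 mod60 7.7 len 7.6 dist 11.9 [-9.7  7.8]
1 deg 67.6 mod60 7.6 len 5.6 dist 11.9 [10.  -7.2]
1 deg 176.2 mod60 56.2 len 5.3 dist 12.7 [ -2.1 -12.6]
2 deg 67.3 mod60 7.3 len 8.0 dist 12.0 [-9.9  7.5]
2 deg 4.9 mod60 4.9 len 7.2 dist 11.8 [ 1.3 12. ]
2 deg 65.1 mod60 5.1 len 6.6 dist 12.1 [12.1 -2.6]
2 deg 126.3 mod60 6.3 len 5.4 dist 11.1 [8.6 7.1]
2 deg 179.4 mod60 59.4 len 5.1 dist 13.0 [ -2.1 -13. ]
px face,stop [[427. 183.]
 [432. 111.]]
local deg 90.3 [[27.1, -28.6], [26.6, 53.1]]
local deg 0.3 [[-51.0, 141.5], [8.3, 141.8]]
local deg 179.9 [[71.8, 66.5], [7.8, 66.7]]
local deg 0.1 [[15.9, 68.1], [71.6, 68.1]]
local deg 129.6 [[105.2, -165.8], [52.5, -102.2]]
local deg 0.7 [[-49.7, 24.9], [6.6, 25.5]]
local deg 90.2 [[15.1, 119.0], [15.2, 67.9]]
local deg 0.5 [[64.0, 119.5], [15.2, 119.0]]
local deg 180.0 [[16.2, 114.4], [64.8, 114.3]]
local deg 90.3 [[9.7, 70.3], [9.4, 118.2]]
local deg 90.3 [[55.4, 0.0], [55.1, 53.3]]
local deg 0.0 [[19.3, 120.7], [63.9, 120.7]]
local deg 179.8 [[64.9, 113.2], [20.0, 113.3]]
local deg 180.0 [[62.0, 133.8], [19.3, 133.8]]
local deg 90.0 [[8.3, 141.4], [8.3, 105.0]]
local deg 179.7 [[-11.5, 69.4], [-50.2, 69.6]]
wr deg 176.7 len 172.4 [[0.6218, 0.2917], [0.4496, 0.3016]]
wr deg 176.7 len 161.6 [[0.4661, 0.3957], [0.6275, 0.3863]]
wr deg 86.7 len 93.6 [[0.6278, 0.3856], [0.6223, 0.2921]]
wr deg 176.5 len 94.7 [[0.4956, 0.3005], [0.5901, 0.2947]]
wr deg 173.6 len 98.1 [[0.4058, 0.3518], [0.5033, 0.3409]]
```

Final check: compare the bystanders in the start and end top views, then hand in.

```bash
python3 - <<'E'
from plan import *
a,_=load('t0');b,_=load('t25')
for n,(x,y) in dict(jar=(349,158),pan=(145,167),weight=(182,157),brush=(196,277),orange=(418,191),wrench=(148,240)).items():
    w=26 if n!='wrench' else 45
    A=a[y-w:y+w,x-w:x+w].astype(np.float32).mean(2);B=b[y-w:y+w,x-w:x+w].astype(np.float32).mean(2)
    sh,resp=cv2.phaseCorrelate(A,B,cv2.createHanningWindow((2*w,2*w),cv2.CV_32F));print(n,'shift px',np.round(sh,2),'resp %.2f'%resp)
print(state()['time_s'])
print(sign_off())
E
```

```text
jar shift px [-0.03 -0.11] resp 0.97
pan shift px [0.   0.03] resp 1.02
weight shift px [ 0.01 -0.01] resp 0.91
brush shift px [0.61 0.11] resp 0.49
orange shift px [0.08 0.09] resp 1.00
wrench shift px [ 0.22 -0.61] resp 1.00
64.725
the job is handed in; nothing more can be done
None
```

I finished the job and handed it in at 64.7 s of the 210 s allowed. My checks support it, but I could not read the nut's joint value directly.

**What I did:** Only one screen was on the mat. I turned it over in two quarter-turns and laid it sheet up across the trough. I then pushed the end stop against it until it came up solid, at about 19 N. The wrench went flat over the nut, and I rolled the worm until it stalled with the jaws on the flats. Only then did I turn the nut clockwise, and afterwards I put the wrench back on its mat.

**Last checks:**
- **Screen:** its edges lie square to within about 0.5°. It spans y 68 to 119 mm in the sifter's axes, with the end stop's face at about 67–68 mm and the fixed stop's at 120 mm.
- **Wrench and bystanders:** the wrench is back within about 1–2 mm of its starting place. The jar, pan, weight and orange look-alike did not move. The brush match was poor (0.6 pixel shift, low confidence), but I never went near it.
- **Nut:** it turned about 46° and held there. The last push met about 1.2 N·m, against the nut's own 0.35, without moving it.

**What disagreed:**
- **Nut angle:** if the nut's zero lines up with the sifter, the start angle I measured puts the end at about 0.98 rad, not 0.9. I judged the hard stop from the force and the nut no longer moving.
- **Jaw slip:** on the extra pushes after the nut stopped, the wrench twisted about 8° in its jaws, and the jaw opening then read about 25.5 mm. A second go at the worm did not close it further.

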